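# Load and lock the sample carriage for purging

## Robot

A 6-joint arm with a two-finger parallel gripper is mounted at the origin on the work surface. World frame = base frame: x ahead of the robot, y to its left, z up, the work surface at z = 0. Lengths are in m, angles in rad, forces in N, time in s.
With the tool pointing down it reaches from about 0.2 to 0.875 m from the base axis. Payload 3.4 kg.
Tool frame: the origin (TCP) lies at the very end of the fingers, on their centre line; the grasp point (between the pads) lies 19 mm behind it; y points along the fingers, z is the direction in which the jaws open and shut, and the axes are right-handed (so a half turn about y gives the same grasp; the last joint's range is limited). The gripper opens to 94 mm and grips with 3 to 60 N. Pads are 16 mm wide; open, the fingers measure 119 mm over their backs; the gripper's body (75 mm by 177 mm) begins 78 mm behind the grasp point.
Start: joints at [1.026, 0.276, 1.505, -0, 1.361, -0.121], TCP at [0.236, 0.524, 0.205] pointing down, gripper open.
Joint ranges: [-2.89, 2.89], [-0.75, 2.08], [0.22, 2.7], [-1.18, 4.32], [0.11, 2.71], [-2.7, 2.7]. Speed limits (rad/s): [2.57, 2.57, 3.14, 3.14, 3.14, 3.14].

## Interface

Orientations are given as a rotation vector (axis times angle).
In Python, from cell import r gives the robot as it stands.
- The arm moves only by the tool arm_command, never from a script. Its argument "plan" is a list of rows, each an object of numbers: "ax", "ay", "az": the turn, a rotation vector about the tool's x, y, z in rad; "tx", "ty", "tz": the shift along the tool's x, y, z in m; "claw": the closure in counts, from 0 (fully open) to 255 (shut). A call has exactly 5 rows; each row shifts and turns the commanded pose from where the row before left it, along the tool's axes as they then stand; what a row does not reach is not made up. A row lasts 1/10 s, in which the tool goes at most 50 mm and 8.59 degrees, less where a joint would pass 70% of its speed; a pose out of reach is approached as far as the arm can. A call is refused whole if a number of a shift passes 0.05 or a number of a turn 0.15, either way. A call with a gripper value outside its range is refused whole. The fingers move at their own pace and stop on an object; the grip force is fixed at half the most. Time passes only in rows, so rows that do not move let the fingers close, or fill a call up. It gives the time, the measured TCP pose, the force and the opening at its end, in the units of the state.
- r.sense(): the state, without advancing time (a new reading comes with each control period).
- r.snapshot(name): name is "scene" or "top"; returns (picture, depth): 480x640x3 uint8, blue, green, red; 480x640 float32, m along the optical axis (not along the pixel's ray), 0 where there is no reading.
- r.camera_info(name): a dict with "K" (3x3 intrinsics, pixels), "rvec" (rotation vector, rad) and "tvec" (3), from world to camera coordinates, as OpenCV has them. Camera axes: x right, y down, z forward; pixel columns grow to the right and rows downward; lengths in m; the calibration is good to about 2 mm. A picture is of the moment at which its call begins. camera_info takes no time and is no camera call.
- r.hand_in(): hands the job in, once; it reports no verdict.
The state is a dict: "t": time; "qpos": joint angles; "joint_vel": joint speeds; "tau": joint torques, N m; "tool_pos": TCP position; "ee_rot": TCP orientation; "ft_force": force on the tool from outside, world axes, zero at the start; "torque": the same for the moment, N m; "finger_gap": opening from 0.0 (shut) to 1.0 (fully open).
Only numpy, scipy, OpenCV 4.12 (cv2) and the standard library are available. Lean on these libraries where they do the work, as an engineer would, in place of code of your own. Each camera call takes 0.05 s, during which the arm holds its last target.

## Task

Get the gas-purge station ready: slide the sample carriage along its bed fully home against its stop so that its orange tongue sits under the steel bridge, then lock it by dropping the yellow-headed pin all the way down through the bridge and the tongue. Next stand every sample cell lying on the bench in a cup of its own on the carriage, bulb down and upright, and when all are in, throw the green purge lever fully over, away from the robot. Leave the other lab things where they are.

Things in the scene. Friction and masses are not known exactly. Their poses are not given: they have to be found in the camera images.
- station: Fixed blue bed plate, 85 wide (x) and about 500 long (y), 10 high, a row of small brass nozzles along its +x side. Origin on the bench top, in line (x) with the cups and the lock hole; +y points to the end with the steel bridge. The bridge, 85 x 50 mm (x, y), its top 36 above the bench, is at y = +130 of the origin; the bed plate has a hole under it too.
- carriage (a joint): How far (m) the sample carriage still is from its stop: 0 is fully home, up to 0.09 towards the station's -y end. It slides to the station's +y to go home; about 3 N of friction, stays where left.
- carriage_knob (a point): On the carriage's upright round black knob (20 in diameter, 34 high, top 15 above this point, 82 above the bench); the point is on its axis, at the height to grip or push. The knob is at the -y end of the carriage, 53 from the nearest cup's centre. Moves with the carriage.
- lock_hole (a point): Centre of the mouth of the 14 mm round hole in the top of the steel bridge of the station, 36 above the bench; the hole runs straight down through the bridge (10 thick), the carriage's tongue (10 thick, top 22 above the bench; its equal hole lines up only with the carriage home) and the bed plate.
- cup1 (a point): Centre of the inner floor of cup 1 of 4 on the carriage, 28 above the bench (cup 1 nearest the knob, the cups in a row 70 apart along the station's y). Round steel cup, inside 32 in diameter, outside 40, rim 49 above this point (77 above the bench). Moves with the carriage.
- cup2 (a point): Centre of the inner floor of cup 2 of 4 on the carriage, 28 above the bench (cup 1 nearest the knob, the cups in a row 70 apart along the station's y). Round steel cup, inside 32 in diameter, outside 40, rim 49 above this point (77 above the bench). Moves with the carriage.
- cup3 (a point): Centre of the inner floor of cup 3 of 4 on the carriage, 28 above the bench (cup 1 nearest the knob, the cups in a row 70 apart along the station's y). Round steel cup, inside 32 in diameter, outside 40, rim 49 above this point (77 above the bench). Moves with the carriage.
- cup4 (a point): Centre of the inner floor of cup 4 of 4 on the carriage, 28 above the bench (cup 1 nearest the knob, the cups in a row 70 apart along the station's y). Round steel cup, inside 32 in diameter, outside 40, rim 49 above this point (77 above the bench). Moves with the carriage.
- cell1: Sample cell, 140 long (may be absent): an amber round bulb end 24 in diameter and 45 long with a flat bottom, a clear stem 12 in diameter from 45 to 110, and a red square stopper 24 x 24 x 30 at the top end. Origin at the centre of the bulb's flat bottom; its x axis runs along the cell to the stopper. It starts lying on the bench, axis 12 above it, bulb pointing roughly towards the robot. 60 g.
- cell2: Sample cell, 140 long (may be absent): an amber round bulb end 24 in diameter and 45 long with a flat bottom, a clear stem 12 in diameter from 45 to 110, and a red square stopper 24 x 24 x 30 at the top end. Origin at the centre of the bulb's flat bottom; its x axis runs along the cell to the stopper. It starts lying on the bench, axis 12 above it, bulb pointing roughly towards the robot. 60 g.
- cell3: Sample cell, 140 long (may be absent): an amber round bulb end 24 in diameter and 45 long with a flat bottom, a clear stem 12 in diameter from 45 to 110, and a red square stopper 24 x 24 x 30 at the top end. Origin at the centre of the bulb's flat bottom; its x axis runs along the cell to the stopper. It starts lying on the bench, axis 12 above it, bulb pointing roughly towards the robot. 60 g.
- cell4: Sample cell, 140 long (may be absent): an amber round bulb end 24 in diameter and 45 long with a flat bottom, a clear stem 12 in diameter from 45 to 110, and a red square stopper 24 x 24 x 30 at the top end. Origin at the centre of the bulb's flat bottom; its x axis runs along the cell to the stopper. It starts lying on the bench, axis 12 above it, bulb pointing roughly towards the robot. 60 g.
- pin: Loose steel lock pin, upright in its rest: shank 10 in diameter with a tapered foot, 34 long below a 24 mm flange (5 thick), then a yellow round head 18 in diameter and 36 high. Origin at the centre of its foot; z runs up to the head; 75 long in all. 60 g. Seated in the lock its flange rests on the bridge and its foot is 2 above the bench.
- pin_rest: Fixed grey block 60 x 60 x 40 high with a 14 mm hole in its top, in which the pin stands at the start. Origin at the centre of its underside.
- purge (a joint): Angle (rad) of the green-balled purge lever: 0 leaning to the robot (its base's -x), 1.0 fully over, leaning away (+x). It stays where it is left.
- purge_tip (a point): Centre of the green ball (26 in diameter) at the tip of the purge lever, 80 from the pivot.
- purge_base: Fixed grey block of the purge lever, 70 x 50 x 25 high. Origin at the centre of its underside; the lever pivots about its y axis, 22 above the origin, and swings to +x.
- vial: Bystander: small amber vial, 28 in diameter, 50 high.
- dish: Bystander: white dish, 70 across, 20 high.
- wash: Bystander: white wash bottle, 64 in diameter, 170 high.
- reagent: Bystander: amber jar, 60 in diameter, 110 high.
- beaker: Bystander: white beaker, 66 in diameter, 90 high.
- wrench: Bystander: wrench lying on the bench.
- screwdriver: Bystander: screwdriver lying on the bench.
There are look-alikes about, which are no part of the job. What is shaped like the cell4 but turquoise is not meant.

How it is judged:
By the outcome, as a careful person would: the job done as asked, in the order asked, and still so for the second after the job is handed in, with the robot touching nothing.
Of cell1, cell2, cell3, cell4 only 3 to 4 are there at a start; the rules pass over those that are not, and their reading is None.
At some moment in a run one of cell1, cell2, cell3, cell4 may be knocked a few centimetres aside while the robot is not near it.
It also fails if it takes over 210 s, if anything falls off the work surface, if the arm or the gripper's body presses on something with over 40 N, if the wrist force passes 120 N, or if a joint passes its speed limit or range.

## Working session

There is one attempt and no reset: what is moved stays moved. The work goes in short steps, Python scripts to look and compute and a tool call to move; the robot and the scene stay as the last step left them, time stands still between calls to the robot, and variables do not carry over. Pictures are saved under pics/ and viewed, and the job is handed in when it is done.

Besides the shell and the picture viewer there is one more tool, called after "Request:" as name([rows], argument=value, ...), one row to a line, values as JSON. arm_command: Moves the arm, as the interface text tells. Its arguments: {"type":"object","properties":{"plan":{"type":"array","items":{"type":"object","properties":{"ax":{"type":"number"},"ay":{"type":"number"},"az":{"type":"number"},"tx":{"type":"number"},"ty":{"type":"number"},"tz":{"type":"number"},"claw":{"type":"number"}}}}},"required":["plan"]}

```bash
ls; mkdir -p pics; cat > h.py <<'E'
import numpy as np,cv2
from cell import r
def cam(n):
    c=r.camera_info(n);K=np.array(c['K'],float);R=cv2.Rodrigues(np.array(c['rvec'],float))[0];t=np.array(c['tvec'],float).ravel()
    return K,R,t
def ray(n,u,v,z):
    K,R,t=cam(n);d=R.T@np.linalg.inv(K)@np.array([u,v,1.]);o=-R.T@t
    return o+d*(z-o[2])/d[2]
def proj(n,p):
    K,R,t=cam(n);q=K@(R@np.array(p)+t);return q[:2]/q[2]
def cloud(n,D):
    K,R,t=cam(n);v,u=np.mgrid[:480,:640];P=np.stack([(u-K[0,2])/K[0,0]*D,(v-K[1,2])/K[1,1]*D,D],-1)
    return (P-t)@R
E
python3 - <<'E'
from h import *
print(r.sense())
for n in('scene','top'):
    p,d=r.snapshot(n);cv2.imwrite(f'pics/{n}0.png',p);np.save(f'{n}0.npy',d)
    K,R,t=cam(n);print(K,-R.T@t,R)
E
```

```text
pics
{'t': 0.0, 'qpos': array([ 1.02602130e+00,  2.76588229e-01,  1.50609715e+00, -3.76461143e-05,
        1.36071259e+00, -1.21011056e-01]), 'joint_vel': array([-4.07774620e-05,  4.80893649e-04,  9.78065852e-04, -3.48733614e-04,
        2.40014720e-03, -1.34421576e-03]), 'tau': array([-4.23717102e-04, -4.04570818e+01, -2.37236720e+01,  7.01820594e-02,
        3.42517497e-02, -1.35661130e-04]), 'tool_pos': array([0.23616644, 0.52364353, 0.20462295]), 'ee_rot': array([-1.54684647,  0.33288354, -0.33200594]), 'ft_force': array([-0.18890043, -0.04002901, -0.61566484]), 'torque': array([ 0.02591339, -0.00226702, -0.04694262]), 'finger_gap': 1.0038807979622058}
[[498.50214732   0.         320.54042405]
 [  0.         498.50214732 241.60926751]
 [  0.           0.           1.        ]] [ 0.94004718 -0.5901481   0.84709352] [[ 0.78802637  0.61531786  0.01995929]
 [ 0.45363675 -0.5584358  -0.69452369]
 [-0.41620684  0.55635725 -0.71919293]]
[[511.41238733   0.         316.51745609]
 [  0.         511.41238733 239.39115313]
 [  0.           0.           1.        ]] [ 0.32629972 -0.0023284   1.44835231] [[-0.01715245 -0.99981586 -0.00860465]
 [-0.99151407  0.01811791 -0.12873071]
 [ 0.12886291  0.00632359 -0.99164226]]
```

```bash
python3 - <<'E'
from h import *
p=cv2.imread('pics/top0.png');s=cv2.imread('pics/scene0.png')
cv2.imwrite('pics/topz.png',cv2.resize(p[160:320,150:490],None,fx=2.35,fy=2.35,interpolation=cv2.INTER_CUBIC))
cv2.imwrite('pics/scz.png',cv2.resize(s[170:420,180:490],None,fx=2.4,fy=2.4,interpolation=cv2.INTER_CUBIC))
print(np.round(cv2.Rodrigues(r.sense()['ee_rot'])[0],3))
D=np.load('top0.npy');C=cloud('top',D)
hsv=cv2.cvtColor(p,cv2.COLOR_BGR2HSV)
def comps(name,lo,hi,amin=15):
    m=cv2.inRange(hsv,lo,hi);n,l,st,ce=cv2.connectedComponentsWithStats(m)
    for i in range(1,n):
        if st[i,4]>amin:
            print(name,st[i],np.round(ce[i],1),np.round(np.median(C[l==i],0),3))
comps('red',(0,180,120),(6,255,255));comps('brown',(5,150,60),(14,255,150));comps('org',(5,180,180),(18,255,255))
comps('yel',(20,120,120),(32,255,255));comps('grn',(45,120,60),(75,255,255));comps('blk',(0,0,0),(180,255,40),10)
E
```

```text
[[ 0.912 -0.001  0.411]
 [-0.411 -0.001  0.912]
 [-0.    -1.    -0.002]]
red [241 147  34  12 237] [257.6 152.3] [0.767 0.171 0.024]
red [241 238   8  10  75] [244.6 242.5] [0.505 0.208 0.024]
red [400 238   9  11  78] [404.4 243.2] [ 0.496 -0.24   0.023]
red [307 243   9  11  75] [311.1 248.1] [0.487 0.023 0.023]
red [354 245  10  10  69] [358.1 249.6] [ 0.48  -0.109  0.022]
brown [267 190   3  16  47] [268.  197.7] [0.633 0.143 0.022]
brown [163 198  14  10  36] [170.6 204.2] [0.605 0.401 0.083]
brown [237 272   9  15 105] [241.4 279.3] [0.404 0.219 0.022]
brown [396 272   9  15 107] [399.9 279.3] [ 0.394 -0.222  0.021]
brown [298 276  10  16 109] [302.3 283.8] [0.387 0.049 0.021]
brown [341 277  11  16 109] [346.  284.9] [ 0.382 -0.073  0.022]
org [270 190  19  16 262] [279.6 197.6] [0.633 0.109 0.021]
org [605 235   7   5  26] [608.2 236.8] [ 0.494 -0.767  0.099]
yel [180 239   6   6  33] [182.6 241.4] [0.506 0.367 0.08 ]
grn [444 241   9   9  63] [447.9 245. ] [ 0.479 -0.339  0.106]
blk [  0  58  43  38 436] [19.5 78. ] [ 1.291  1.241 -0.576]
blk [ 605   79   35  107 2895] [624.
[... 188 characters left out ...]
26.4 241.9] [ 0.533 -1.064 -0.309]
blk [198 237   3  15  16] [198.8 243.9] [0.506 0.338 0.021]
blk [ 46 323  36  49 443] [ 67.7 344.5] [0.26  0.503 0.399]
blk [626 323  14  38 317] [632.5 345.5] [ 0.174 -1.058 -0.328]
blk [  0 325  45  29 558] [ 21.3 336.8] [0.286 0.485 0.609]
blk [ 87 338  32  45 492] [102.9 358.8] [0.224 0.463 0.344]
blk [ 78 380   9   6  27] [ 81.9 382.4] [0.213 0.374 0.629]
blk [109 380   2  11  12] [109.6 384.9] [0.121 0.583 0.008]
blk [320 398  38  25 272] [339.7 407.8] [ 0.082 -0.044  0.164]
blk [  0 401  12   6  46] [  5.2 403.2] [0.181 0.506 0.608]
blk [ 43 435  10   7  44] [ 47.1 437.9] [0.131 0.425 0.629]
blk [156 470  56  10 293] [182.1 475.8] [0.106 0.184 0.734]
```

```bash
python3 - <<'E'
from h import *
for n in('top','scene'):
    p=cv2.imread(f'pics/{n}0.png');D=np.load(f'{n}0.npy');C=cloud(n,D);hsv=cv2.cvtColor(p,cv2.COLOR_BGR2HSV)
    print(n)
    # cup rims
    m=((abs(C[...,2]-.077)<.005)&(C[...,0]>.55)&(C[...,0]<.72)&(abs(C[...,1])<.25)).astype(np.uint8)
    m=cv2.dilate(m,np.ones((2,2)))
    k,l,st,ce=cv2.connectedComponentsWithStats(m)
    for i in range(1,k):
        if st[i,4]>15:
            c,_,_=cv2.minAreaRect(np.argwhere(l==i)[:,::-1].astype(np.float32)); 
            (cx,cy),rad=cv2.minEnclosingCircle(np.argwhere(l==i)[:,::-1].astype(np.float32))
            print('rim',st[i],np.round((cx,cy,rad),1),np.round(ray(n,c[0],c[1],.077),4),np.round(ray(n,cx,cy,.077),4))
    # bridge top
    m=((abs(C[...,2]-.036)<.004)&(C[...,0]>.55)&(C[...,0]<.72)&(C[...,1]>.1)&(C[...,1]<.25)).astype(np.uint8)
    v,u=np.nonzero(m);rc=cv2.minAreaRect(np.stack([u,v],1).astype(np.float32));print('bridge',rc,[np.round(ray(n,*q,.036),3) for q in cv2.boxPoints(rc)])
    def comp(nm,mm,z,a=6):
        k,l,st,ce=cv2.connectedComponentsWithStats(mm.astype(np.uint8))
        for i in range(1,k):
            if st[i,4]>=a: print(nm,st[i],np.round(ce[i],1),np.round(ray(n,*ce[i],z),4))
    # dark in bridge & tongue
    g=p.max(2); box=(C[...,0]>.57)&(C[...,0]<.70)&(C[...,1]>.08)&(C[...,1]<.2)
    comp('dark',(g<110)&box,.036)
    comp('knob',(g<45)&(C[...,0]>.55)&(C[...,0]<.72)&(C[...,1]<0)&(C[...,1]>-.27),.082)
    comp('yel',cv2.inRange(hsv,(18,120,100),(34,255,255))&(255*((C[...,0]>.4)&(C[...,0]<.6)&(C[...,1]>.3)&(C[...,1]<.45))).astype(np.uint8),.075)
    comp('grn',cv2.inRange(hsv,(45,120,50),(75,255,255)),.10)
    comp('red',cv2.inRange(hsv,(0,180,100),(6,255,255)),.012,30)
    comp('brn',cv2.inRange(hsv,(5,150,50),(15,255,160))&(255*(C[...,0]<.45)).astype(np.uint8),.012,30)
E
```

```text
top
rim [292 187  16  16 115] [299.6 194.5   7.8] [0.6292 0.0508 0.077 ] [0.6292 0.0506 0.077 ]
rim [318 188  15  15 116] [325.  195.2   8. ] [ 0.6265 -0.0189  0.077 ] [ 0.626 -0.019  0.077]
rim [343 188  16  16 114] [350.5 195.5   7.9] [ 0.6238 -0.0885  0.077 ] [ 0.6238 -0.0885  0.077 ]
rim [369 189  15  15 114] [376.2 196.    7.9] [ 0.621  -0.1581  0.077 ] [ 0.621  -0.1585  0.077 ]
rim [392 193   8   8  54] [395.5 196.5   4.3] [ 0.6186 -0.2112  0.077 ] [ 0.6186 -0.2112  0.077 ]
bridge ((255.0, 196.5), (29.0, 18.0), 90.0) [array([0.677, 0.203, 0.036]), array([0.676, 0.152, 0.036]), array([0.593, 0.153, 0.036]), array([0.594, 0.203, 0.036])]
dark [248 181  43  33 255] [268.5 199.7] [0.625  0.1398 0.036 ]
dark [253 194   5   5  21] [255. 196.] [0.6363 0.178  0.036 ]
dark [272 196   4   4  13] [273.4 197.6] [0.6307 0.1261 0.036 ]
knob [391 193   8   8  48] [394.6 196.5] [ 0.6177 -0.2081  0.082 ]
yel [180 239   6   6  33] [182.6 241.4] [0.5058 0.3698 0.075 ]
grn [444 241   9   9  63] [447.9 245. ] [ 0.4803 -0.3415  0.1   ]
red [241 147  34  12 245] [257.7 152.4] [0.7702 0.173  0.012 ]
r
[... 1567 characters left out ...]
 10  16 132] [300.6 345.4] [ 0.6274 -0.2226  0.082 ]
yel [408 162   6  14  63] [410.3 168.6] [0.5116 0.3518 0.075 ]
grn [183 336  13  13 139] [189.2 342.2] [ 0.48   -0.3468  0.1   ]
red [315 250  13  11  74] [320.6 255. ] [0.483  0.0226 0.012 ]
red [459 260  16  26 177] [466.9 271.8] [0.7662 0.1873 0.012 ]
red [274 285  13  10  83] [280.3 289.5] [ 0.4773 -0.1097  0.012 ]
red [234 327  16  15 141] [241.6 334.1] [ 0.4919 -0.2416  0.012 ]
brn [288 223  14  13  88] [294.  229.3] [0.3826 0.0482 0.012 ]
brn [251 251  15  18 122] [257.  258.5] [ 0.3783 -0.0757  0.012 ]
brn [203 296  18  19 165] [211.  303.6] [ 0.3905 -0.2276  0.012 ]
brn [117 343  13  10  53] [124.3 348.5] [ 0.3403 -0.4048  0.012 ]
```

```bash
python3 - <<'E'
from h import *
C=np.concatenate([cloud('top',np.load('top0.npy')).reshape(-1,3),cloud('scene',np.load('scene0.npy')).reshape(-1,3)])
m=(C[:,0]>.5)&(C[:,0]<.8)&(C[:,1]<-.3)&(C[:,1]>-.5)&(C[:,2]>.03)&(C[:,2]<.1);q=C[m];print(q.min(0),q.max(0),q.mean(0))
m=(C[:,0]>.4)&(C[:,0]<.6)&(C[:,1]<-.28)&(C[:,1]>-.42)&(C[:,2]>.01)&(C[:,2]<.13)
q=C[m];
for z0,z1 in((.02,.03),(.09,.13)):
    w=q[(q[:,2]>z0)&(q[:,2]<z1)];print(np.percentile(w,[2,98],axis=0).round(3))
for n in('top','scene'):
    for nm,uvs in(('tongue',{'top':(273.4,197.6),'scene':(401.5,257.9)}),): print(n,nm,ray(n,*uvs[n],.022))
    print(ray(n,*{'top':(182.6,241.4),'scene':(410.3,163)}[n],.081))
E
```

```text
[ 0.50003715 -0.44900015  0.0300102 ] [ 0.65739513 -0.32148517  0.09994459] [ 0.61296244 -0.40654337  0.05994485]
[[ 0.474 -0.372  0.021]
 [ 0.542 -0.32   0.029]]
[[ 0.469 -0.414  0.094]
 [ 0.599 -0.332  0.112]]
top tongue [0.63376173 0.12735605 0.022     ]
[0.50512382 0.36814552 0.081     ]
scene tongue [0.63464801 0.12256195 0.022     ]
[0.50288682 0.36445033 0.081     ]
```

Request:
arm_command([
  {"ay": -0.141,"tx": 0.02,"tz": -0.045,"claw": 255},
  {"ay": -0.141,"tx": 0.02,"tz": -0.045,"claw": 255},
  {"ay": -0.141,"tx": 0.02,"tz": -0.045,"claw": 255},
  {"tx": 0.01,"tz": -0.048,"claw": 255},
  {"tx": 0.01,"tz": -0.048,"claw": 255},
])

```text
$.plan[0]: bad value
```

Request:
arm_command([
  {"ax": 0,"ay": -0.141,"az": 0,"tx": 0.02,"ty": 0,"tz": -0.045,"claw": 255},
  {"ax": 0,"ay": -0.141,"az": 0,"tx": 0.02,"ty": 0,"tz": -0.045,"claw": 255},
  {"ax": 0,"ay": -0.141,"az": 0,"tx": 0.02,"ty": 0,"tz": -0.045,"claw": 255},
  {"ax": 0,"ay": 0,"az": 0,"tx": 0.01,"ty": 0,"tz": -0.045,"claw": 255},
  {"ax": 0,"ay": 0,"az": 0,"tx": 0.01,"ty": 0,"tz": -0.045,"claw": 255},
])

```text
t: 0.6
tool_pos: [0.2751, 0.2885, 0.2052]
ee_rot: [-1.571, 0.004, -0.004]
ft_force: [0.7, -0.7, 1.0]
finger_gap: 0.607
```

```bash
cat > st.py <<'E'
from h import *
s=r.sense();R=cv2.Rodrigues(s['ee_rot'])[0]
print('t',round(s['t'],2),'tcp',s['tool_pos'].round(4),'x',R[:,0].round(3),'y',R[:,1].round(3),'z',R[:,2].round(3),'F',s['ft_force'].round(1),'gap',round(s['finger_gap'],3),'q',s['qpos'].round(2))
E
python3 st.py
```

```text
t 0.6 tcp [0.2751 0.2885 0.2052] x [ 1.    -0.005 -0.   ] y [-0. -0. -1.] z [ 0.005  1.    -0.   ] F [ 0.7 -0.7  1. ] gap 0.607 q [ 0.63  0.    1.84 -0.    1.3  -0.93]
```

Request:
arm_command([
  {"ax": 0,"ay": 0,"az": 0,"tx": 0.03,"ty": 0,"tz": -0.045,"claw": 255},
  {"ax": 0,"ay": 0,"az": 0,"tx": 0.03,"ty": 0,"tz": -0.045,"claw": 255},
  {"ax": 0,"ay": 0,"az": 0,"tx": 0.03,"ty": 0,"tz": -0.045,"claw": 255},
  {"ax": 0,"ay": 0,"az": 0,"tx": 0.03,"ty": 0,"tz": -0.045,"claw": 255},
  {"ax": 0,"ay": 0,"az": 0,"tx": 0.03,"ty": 0,"tz": -0.045,"claw": 255},
])

```text
t: 1.1
tool_pos: [0.4133, 0.0796, 0.2055]
ee_rot: [-1.57, 0.005, -0.005]
ft_force: [0.4, 1.0, 0.5]
finger_gap: 0.183
```

Request:
arm_command([
  {"ax": 0,"ay": 0,"az": 0,"tx": 0.03,"ty": 0,"tz": -0.045,"claw": 255},
  {"ax": 0,"ay": 0,"az": 0,"tx": 0.03,"ty": 0,"tz": -0.045,"claw": 255},
  {"ax": 0,"ay": 0,"az": 0,"tx": 0.03,"ty": 0,"tz": -0.045,"claw": 255},
  {"ax": 0,"ay": 0,"az": 0,"tx": 0.03,"ty": 0,"tz": -0.045,"claw": 255},
  {"ax": 0,"ay": 0,"az": 0,"tx": 0.03,"ty": 0,"tz": -0.045,"claw": 255},
])

```text
t: 1.6
tool_pos: [0.5508, -0.1292, 0.2051]
ee_rot: [-1.57, 0.006, -0.005]
ft_force: [0.5, -1.1, -0.4]
finger_gap: 0.006
```

Request:
arm_command([
  {"ax": 0,"ay": 0,"az": 0,"tx": 0.022,"ty": 0,"tz": -0.044,"claw": 255},
  {"ax": 0,"ay": 0,"az": 0,"tx": 0.022,"ty": 0,"tz": -0.044,"claw": 255},
  {"ax": 0,"ay": 0,"az": 0,"tx": 0,"ty": 0.03,"tz": 0,"claw": 255},
  {"ax": 0,"ay": 0,"az": 0,"tx": 0,"ty": 0.03,"tz": 0,"claw": 255},
  {"ax": 0,"ay": 0,"az": 0,"tx": 0,"ty": 0,"tz": 0,"claw": 255},
])

```text
t: 2.1
tool_pos: [0.5905, -0.2146, 0.1405]
ee_rot: [-1.566, 0.013, 0.002]
ft_force: [-0.5, 1.1, -0.4]
finger_gap: 0.005
```

```bash
cat >> st.py <<'E'
import sys
for n in sys.argv[1:]:
    c,tag=n.split(':');p,d=r.snapshot(c);cv2.imwrite(f'pics/{tag}.png',p);np.save(f'{tag}.npy',d)
E
python3 st.py top:a1 scene:a2
```

```text
t 2.1 tcp [ 0.5905 -0.2146  0.1405] x [ 1.    -0.007 -0.009] y [-0.009  0.005 -1.   ] z [0.007 1.    0.005] F [-0.5  1.1 -0.4] gap 0.005 q [-0.46  0.4   1.48  0.    1.27 -2.02]
```

```bash
python3 st.py
```

```text
t 2.2 tcp [ 0.5934 -0.2154  0.1452] x [ 1.    -0.006 -0.001] y [-0.001  0.001 -1.   ] z [0.006 1.    0.001] F [-0.1  0.2  0.1] gap 0.003 q [-0.46  0.4   1.47  0.    1.27 -2.02]
```

Request:
arm_command([
  {"ax": 0,"ay": 0,"az": 0,"tx": 0.013,"ty": 0,"tz": -0.018,"claw": 255},
  {"ax": 0,"ay": 0,"az": 0,"tx": 0.013,"ty": 0,"tz": -0.018,"claw": 255},
  {"ax": 0,"ay": 0,"az": 0,"tx": 0,"ty": 0.03,"tz": 0,"claw": 255},
  {"ax": 0,"ay": 0,"az": 0,"tx": 0,"ty": 0.03,"tz": 0,"claw": 255},
  {"ax": 0,"ay": 0,"az": 0,"tx": 0,"ty": 0.03,"tz": 0,"claw": 255},
])

```text
t: 2.7
tool_pos: [0.6213, -0.2523, 0.0574]
ee_rot: [-1.573, 0.001, -0.008]
ft_force: [-0.3, -0.2, 0.4]
finger_gap: 0.003
```

Request:
arm_command([
  {"ax": 0,"ay": 0,"az": 0,"tx": 0,"ty": 0.005,"tz": 0,"claw": 255},
  {"ax": 0,"ay": 0,"az": 0,"tx": 0,"ty": 0,"tz": 0.01,"claw": 255},
  {"ax": 0,"ay": 0,"az": 0,"tx": 0,"ty": 0,"tz": 0.01,"claw": 255},
  {"ax": 0,"ay": 0,"az": 0,"tx": 0,"ty": 0,"tz": 0.01,"claw": 255},
  {"ax": 0,"ay": 0,"az": 0,"tx": 0,"ty": 0,"tz": 0.01,"claw": 255},
])

```text
t: 3.2
tool_pos: [0.622, -0.212, 0.0528]
ee_rot: [-1.574, 0.0, -0.009]
ft_force: [2.5, -3.8, 1.3]
finger_gap: 0.004
```

Request:
arm_command([
  {"ax": 0,"ay": 0,"az": 0,"tx": 0,"ty": 0,"tz": 0.005,"claw": 255},
  {"ax": 0,"ay": 0,"az": 0,"tx": 0,"ty": 0,"tz": 0.005,"claw": 255},
  {"ax": 0,"ay": 0,"az": 0,"tx": 0.001,"ty": 0,"tz": 0.005,"claw": 255},
  {"ax": 0,"ay": 0,"az": 0,"tx": 0,"ty": 0,"tz": 0.005,"claw": 255},
  {"ax": 0,"ay": 0,"az": 0,"tx": 0,"ty": 0,"tz": 0,"claw": 255},
])

```text
t: 3.7
tool_pos: [0.6204, -0.1905, 0.0502]
ee_rot: [-1.569, 0.005, -0.004]
ft_force: [0.6, -0.9, 0.3]
finger_gap: 0.006
```

Request:
arm_command([
  {"ax": 0,"ay": 0,"az": 0,"tx": 0,"ty": 0,"tz": 0.003,"claw": 255},
  {"ax": 0,"ay": 0,"az": 0,"tx": 0,"ty": 0,"tz": 0.003,"claw": 255},
  {"ax": 0,"ay": 0,"az": 0,"tx": 0,"ty": 0,"tz": 0.002,"claw": 255},
  {"ax": 0,"ay": 0,"az": 0,"tx": 0,"ty": 0,"tz": 0,"claw": 255},
  {"ax": 0,"ay": 0,"az": 0,"tx": 0,"ty": 0,"tz": 0,"claw": 255},
])

```text
t: 4.2
tool_pos: [0.6206, -0.1855, 0.0502]
ee_rot: [-1.574, 0.005, -0.004]
ft_force: [-0.7, -6.2, 0.9]
finger_gap: 0.006
```

Request:
arm_command([
  {"ax": 0,"ay": 0,"az": 0,"tx": 0,"ty": 0,"tz": 0.002,"claw": 255},
  {"ax": 0,"ay": 0,"az": 0,"tx": 0,"ty": 0,"tz": 0.002,"claw": 255},
  {"ax": 0,"ay": 0,"az": 0,"tx": 0,"ty": 0,"tz": 0,"claw": 255},
  {"ax": 0,"ay": 0,"az": 0,"tx": 0,"ty": 0,"tz": 0,"claw": 255},
  {"ax": 0,"ay": 0,"az": 0,"tx": 0,"ty": 0,"tz": 0,"claw": 255},
])

```text
t: 4.7
tool_pos: [0.6206, -0.1855, 0.0503]
ee_rot: [-1.58, 0.004, -0.003]
ft_force: [-1.4, -14.1, -1.0]
finger_gap: 0.006
```

Request:
arm_command([
  {"ax": 0,"ay": 0,"az": 0,"tx": 0,"ty": 0,"tz": -0.01,"claw": 255},
  {"ax": 0,"ay": 0,"az": 0,"tx": 0,"ty": -0.015,"tz": -0.005,"claw": 255},
  {"ax": 0,"ay": 0,"az": 0,"tx": 0,"ty": -0.045,"tz": 0,"claw": 255},
  {"ax": 0,"ay": 0,"az": 0,"tx": 0,"ty": -0.045,"tz": 0,"claw": 255},
  {"ax": 0,"ay": 0,"az": 0,"tx": 0,"ty": -0.045,"tz": 0,"claw": 255},
])

```text
t: 5.2
tool_pos: [0.6199, -0.1931, 0.201]
ee_rot: [-1.567, 0.007, -0.003]
ft_force: [0.1, -0.7, -1.3]
finger_gap: 0.004
```

Request:
arm_command([
  {"ax": 0,"ay": 0,"az": 0,"tx": -0.01,"ty": 0,"tz": 0.045,"claw": 0},
  {"ax": 0,"ay": 0,"az": 0,"tx": -0.01,"ty": 0,"tz": 0.045,"claw": 0},
  {"ax": 0,"ay": 0,"az": 0,"tx": -0.01,"ty": 0,"tz": 0.045,"claw": 0},
  {"ax": 0,"ay": 0,"az": 0,"tx": -0.01,"ty": 0,"tz": 0.045,"claw": 0},
  {"ax": 0,"ay": 0,"az": 0,"tx": -0.01,"ty": 0,"tz": 0.045,"claw": 0},
])

```text
t: 5.7
tool_pos: [0.5704, 0.0335, 0.1998]
ee_rot: [-1.568, 0.007, -0.003]
ft_force: [-0.3, 0.1, -0.0]
finger_gap: 0.391
```

Request:
arm_command([
  {"ax": 0,"ay": 0,"az": 0,"tx": -0.01,"ty": 0,"tz": 0.045,"claw": 0},
  {"ax": 0,"ay": 0,"az": 0,"tx": -0.01,"ty": 0,"tz": 0.045,"claw": 0},
  {"ax": 0,"ay": 0,"az": 0,"tx": -0.01,"ty": 0,"tz": 0.045,"claw": 0},
  {"ax": 0,"ay": 0,"az": 0,"tx": -0.01,"ty": 0,"tz": 0.045,"claw": 0},
  {"ax": 0,"ay": 0,"az": 0,"tx": -0.01,"ty": 0,"tz": 0.045,"claw": 0},
])

```text
t: 6.2
tool_pos: [0.5213, 0.2583, 0.1999]
ee_rot: [-1.569, 0.007, -0.002]
ft_force: [1.4, 0.2, -0.3]
finger_gap: 0.82
```

```bash
python3 st.py top:b1 scene:b2; python3 st.py
```

```text
t 6.2 tcp [0.5213 0.2583 0.1999] x [ 1.    -0.006 -0.003] y [-0.003  0.001 -1.   ] z [0.006 1.    0.001] F [ 1.4  0.2 -0.3] gap 0.82 q [ 0.34  0.29  1.5   0.    1.36 -1.23]
t 6.3 tcp [0.5202 0.2619 0.1997] x [ 1.     0.    -0.004] y [-0.004  0.004 -1.   ] z [-0.     1.     0.004] F [-0.3 -0.4 -0.1] gap 0.905 q [ 0.34  0.29  1.5   0.01  1.36 -1.23]
```

Request:
arm_command([
  {"ax": 0,"ay": 0,"az": 0,"tx": -0.008,"ty": 0,"tz": 0.045,"claw": 0},
  {"ax": 0,"ay": 0,"az": 0,"tx": -0.006,"ty": 0,"tz": 0.044,"claw": 0},
  {"ax": 0,"ay": 0,"az": 0,"tx": 0,"ty": 0.03,"tz": 0.014,"claw": 0},
  {"ax": 0,"ay": 0,"az": 0,"tx": 0,"ty": 0.03,"tz": 0,"claw": 0},
  {"ax": 0,"ay": 0,"az": 0,"tx": 0,"ty": 0,"tz": 0,"claw": 0},
])

```text
t: 6.8
tool_pos: [0.5061, 0.3576, 0.1357]
ee_rot: [-1.575, 0.012, 0.004]
ft_force: [0.2, -1.0, 0.8]
finger_gap: 1.0
```

```bash
python3 st.py scene:c2;python3 - <<'E'
from h import *
p=cv2.imread('pics/c2.png');cv2.imwrite('pics/c2z.png',cv2.resize(p[90:220,340:500],None,fx=4,fy=4,interpolation=cv2.INTER_CUBIC))
E
```

```text
t 6.8 tcp [0.5061 0.3576 0.1357] x [ 1.    -0.005 -0.01 ] y [-0.01  -0.005 -1.   ] z [ 0.005  1.    -0.005] F [ 0.2 -1.   0.8] gap 1.0 q [ 0.5   0.39  1.51  0.    1.25 -1.06]
```

Request:
arm_command([
  {"ax": 0,"ay": 0,"az": 0,"tx": -0.002,"ty": 0,"tz": 0.008,"claw": 0},
  {"ax": 0,"ay": 0,"az": 0,"tx": 0,"ty": 0.03,"tz": 0,"claw": 0},
  {"ax": 0,"ay": 0,"az": 0,"tx": 0,"ty": 0.03,"tz": 0,"claw": 0},
  {"ax": 0,"ay": 0,"az": 0,"tx": 0,"ty": 0.02,"tz": 0,"claw": 0},
  {"ax": 0,"ay": 0,"az": 0,"tx": 0,"ty": 0,"tz": 0,"claw": 0},
])

```text
t: 7.35
tool_pos: [0.5073, 0.3663, 0.0595]
ee_rot: [-1.572, 0.008, -0.003]
ft_force: [-1.1, -0.5, -0.3]
finger_gap: 0.996
```

```bash
python3 st.py scene:d2;python3 - <<'E'
from h import *
p=cv2.imread('pics/d2.png');cv2.imwrite('pics/d2z.png',cv2.resize(p[90:220,340:500],None,fx=4,fy=4,interpolation=cv2.INTER_CUBIC))
E
```

```text
t 7.35 tcp [0.5073 0.3663 0.0595] x [ 1.    -0.007 -0.003] y [-0.003 -0.001 -1.   ] z [ 0.007  1.    -0.001] F [-1.1 -0.5 -0.3] gap 0.996 q [ 0.51  0.46  1.6   0.    1.08 -1.05]
```

Request:
arm_command([
  {"ax": 0,"ay": 0,"az": 0,"tx": -0.002,"ty": 0.01,"tz": 0,"claw": 0},
  {"ax": 0,"ay": 0,"az": 0,"tx": 0,"ty": 0,"tz": 0,"claw": 255},
  {"ax": 0,"ay": 0,"az": 0,"tx": 0,"ty": 0,"tz": 0,"claw": 255},
  {"ax": 0,"ay": 0,"az": 0,"tx": 0,"ty": 0,"tz": 0,"claw": 255},
  {"ax": 0,"ay": 0,"az": 0,"tx": 0,"ty": 0,"tz": 0,"claw": 255},
])

```text
t: 7.9
tool_pos: [0.5065, 0.3672, 0.0511]
ee_rot: [-1.57, 0.004, -0.005]
ft_force: [-0.6, -0.6, 0.4]
finger_gap: 0.694
```

Request:
arm_command([
  {"ax": 0,"ay": 0,"az": 0,"tx": 0,"ty": 0,"tz": 0,"claw": 255},
  {"ax": 0,"ay": 0,"az": 0,"tx": 0,"ty": 0,"tz": 0,"claw": 255},
  {"ax": 0,"ay": 0,"az": 0,"tx": 0,"ty": 0,"tz": 0,"claw": 255},
  {"ax": 0,"ay": 0,"az": 0,"tx": 0,"ty": 0,"tz": 0,"claw": 255},
  {"ax": 0,"ay": 0,"az": 0,"tx": 0,"ty": 0,"tz": 0,"claw": 255},
])

```text
t: 8.4
tool_pos: [0.5062, 0.367, 0.0505]
ee_rot: [-1.571, 0.005, -0.005]
ft_force: [0.6, 0.8, 0.1]
finger_gap: 0.27
```

```bash
python3 st.py
```

```text
t 8.4 tcp [0.5062 0.367  0.0505] x [ 1.    -0.006  0.   ] y [ 0.  0. -1.] z [0.006 1.    0.   ] F [0.6 0.8 0.1] gap 0.27 q [ 0.52  0.47  1.61  0.    1.06 -1.05]
```

Then wait for the grip and lift.

Request:
arm_command([
  {"ax": 0,"ay": 0,"az": 0,"tx": 0,"ty": 0,"tz": 0,"claw": 255},
  {"ax": 0,"ay": 0,"az": 0,"tx": 0,"ty": 0,"tz": 0,"claw": 255},
  {"ax": 0,"ay": 0,"az": 0,"tx": 0,"ty": 0,"tz": 0,"claw": 255},
  {"ax": 0,"ay": 0,"az": 0,"tx": 0,"ty": -0.02,"tz": 0,"claw": 255},
  {"ax": 0,"ay": 0,"az": 0,"tx": 0,"ty": -0.03,"tz": 0,"claw": 255},
])

```text
t: 8.9
tool_pos: [0.5047, 0.3661, 0.0989]
ee_rot: [-1.573, 0.008, -0.001]
ft_force: [-0.9, 0.2, -0.2]
finger_gap: 0.186
```

Request:
arm_command([
  {"ax": 0,"ay": 0,"az": 0,"tx": 0,"ty": -0.04,"tz": 0,"claw": 255},
  {"ax": 0,"ay": 0,"az": 0,"tx": 0.04,"ty": -0.02,"tz": -0.03,"claw": 255},
  {"ax": 0,"ay": 0,"az": 0,"tx": 0.03,"ty": 0,"tz": -0.045,"claw": 255},
  {"ax": 0,"ay": 0,"az": 0,"tx": 0.03,"ty": 0,"tz": -0.045,"claw": 255},
  {"ax": 0,"ay": 0,"az": 0,"tx": 0.02,"ty": 0,"tz": -0.045,"claw": 255},
])

```text
t: 9.4
tool_pos: [0.6194, 0.209, 0.1591]
ee_rot: [-1.57, 0.003, -0.005]
ft_force: [0.4, 0.4, -0.4]
finger_gap: 0.184
```

```bash
python3 st.py top:e1 scene:e2; python3 st.py; python3 - <<'E'
from h import *
p=cv2.imread('pics/e2.png');cv2.imwrite('pics/e2z.png',cv2.resize(p[130:290,330:490],None,fx=3.7,fy=3.7,interpolation=cv2.INTER_CUBIC))
E
```

```text
t 9.4 tcp [0.6194 0.209  0.1591] x [ 1.    -0.005  0.001] y [ 0.001  0.    -1.   ] z [0.005 1.    0.   ] F [ 0.4  0.4 -0.4] gap 0.184 q [ 0.22  0.42  1.4   0.    1.32 -1.35]
t 9.5 tcp [0.6207 0.2041 0.1586] x [ 1.    -0.012  0.001] y [ 0.001 -0.003 -1.   ] z [ 0.012  1.    -0.003] F [-0.5  0.2  0.2] gap 0.183 q [ 0.21  0.42  1.4  -0.    1.32 -1.34]
```

Request:
arm_command([
  {"ax": 0,"ay": 0,"az": 0,"tx": 0.008,"ty": 0,"tz": -0.014,"claw": 255},
  {"ax": 0,"ay": 0,"az": 0,"tx": 0.007,"ty": 0,"tz": -0.014,"claw": 255},
  {"ax": 0,"ay": 0,"az": 0,"tx": 0,"ty": 0.03,"tz": 0,"claw": 255},
  {"ax": 0,"ay": 0,"az": 0,"tx": 0,"ty": 0.03,"tz": 0,"claw": 255},
  {"ax": 0,"ay": 0,"az": 0,"tx": 0,"ty": 0,"tz": 0,"claw": 255},
])

```text
t: 10.0
tool_pos: [0.6293, 0.1819, 0.0949]
ee_rot: [-1.572, 0.011, 0.003]
ft_force: [-1.1, -0.5, -0.5]
finger_gap: 0.186
```

Request:
arm_command([
  {"ax": 0,"ay": 0,"az": 0,"tx": 0,"ty": 0,"tz": 0,"claw": 255},
  {"ax": 0,"ay": 0,"az": 0,"tx": 0,"ty": 0,"tz": 0,"claw": 255},
  {"ax": 0,"ay": 0,"az": 0,"tx": 0,"ty": 0,"tz": 0,"claw": 255},
  {"ax": 0,"ay": 0,"az": 0,"tx": 0,"ty": 0,"tz": 0,"claw": 255},
  {"ax": 0,"ay": 0,"az": 0,"tx": 0,"ty": 0,"tz": 0,"claw": 255},
])

```text
t: 10.5
tool_pos: [0.6331, 0.1823, 0.1]
ee_rot: [-1.57, 0.003, -0.006]
ft_force: [0.3, -0.1, -0.4]
finger_gap: 0.185
```

```bash
python3 st.py top:f1 scene:f2; python3 - <<'E'
from h import *
p=cv2.imread('pics/f2.png');cv2.imwrite('pics/f2z.png',cv2.resize(p[190:270,370:470],None,fx=7,fy=7,interpolation=cv2.INTER_CUBIC))
p=cv2.imread('pics/f1.png');cv2.imwrite('pics/f1z.png',cv2.resize(p[160:230,220:320],None,fx=7,fy=7,interpolation=cv2.INTER_CUBIC))
E
```

```text
t 10.5 tcp [0.6331 0.1823 0.1   ] x [ 1.    -0.006  0.002] y [ 0.002  0.    -1.   ] z [0.006 1.    0.   ] F [ 0.3 -0.1 -0.4] gap 0.185 q [ 0.17  0.47  1.47  0.    1.2  -1.39]
```

```bash
python3 - <<'E'
from h import *
print(ray('scene',416.7,231,.0555),ray('scene',414.6,241,.036))
# where would pin axis at TCP xy project, foot
print(proj('scene',[.6331,.1823,.0555]))
# shank top/flange: check tilt; flange bottom z .0895
print(proj('scene',[.6331,.1823,.0895]))
E
```

```text
[0.63060905 0.18604797 0.0555    ] [0.63576654 0.17391118 0.036     ]
[416.81456224 232.3964482 ]
[419.25698093 221.51367065]
```

Request:
arm_command([
  {"ax": 0,"ay": 0,"az": 0,"tx": 0.003,"ty": 0,"tz": -0.004,"claw": 255},
  {"ax": 0,"ay": 0,"az": 0,"tx": 0,"ty": 0,"tz": -0.004,"claw": 255},
  {"ax": 0,"ay": 0,"az": 0,"tx": 0,"ty": 0.008,"tz": 0,"claw": 255},
  {"ax": 0,"ay": 0,"az": 0,"tx": 0,"ty": 0.006,"tz": 0,"claw": 255},
  {"ax": 0,"ay": 0,"az": 0,"tx": 0,"ty": 0,"tz": 0,"claw": 255},
])

```text
t: 11.1
tool_pos: [0.6345, 0.1739, 0.0834]
ee_rot: [-1.571, 0.007, -0.002]
ft_force: [0.7, -0.3, -0.2]
finger_gap: 0.184
```

```bash
python3 st.py scene:g2; python3 st.py;python3 - <<'E'
from h import *
p=cv2.imread('pics/g2.png');cv2.imwrite('pics/g2z.png',cv2.resize(p[200:260,385:455],None,fx=10,fy=10,interpolation=cv2.INTER_CUBIC))
E
```

```text
t 11.1 tcp [0.6345 0.1739 0.0834] x [ 1.    -0.006 -0.003] y [-0.003 -0.    -1.   ] z [ 0.006  1.    -0.   ] F [ 0.7 -0.3 -0.2] gap 0.184 q [ 0.16  0.48  1.49  0.    1.17 -1.4 ]
t 11.15 tcp [0.6349 0.174  0.084 ] x [ 1.    -0.006 -0.002] y [-0.002 -0.    -1.   ] z [ 0.006  1.    -0.   ] F [ 0.1 -0.3  0.6] gap 0.184 q [ 0.16  0.48  1.49  0.    1.17 -1.4 ]
```

Request:
arm_command([
  {"ax": 0,"ay": 0,"az": 0,"tx": 0.0005,"ty": 0,"tz": 0.003,"claw": 255},
  {"ax": 0,"ay": 0,"az": 0,"tx": 0,"ty": 0,"tz": 0,"claw": 255},
  {"ax": 0,"ay": 0,"az": 0,"tx": 0,"ty": 0.004,"tz": 0,"claw": 255},
  {"ax": 0,"ay": 0,"az": 0,"tx": 0,"ty": 0.004,"tz": 0,"claw": 255},
  {"ax": 0,"ay": 0,"az": 0,"tx": 0,"ty": 0,"tz": 0,"claw": 255},
])

```text
t: 11.65
tool_pos: [0.6355, 0.177, 0.0763]
ee_rot: [-1.571, 0.006, -0.004]
ft_force: [0.4, 0.3, 0.1]
finger_gap: 0.187
```

```bash
python3 st.py scene:g3;python3 - <<'E'
from h import *
p=cv2.imread('pics/g3.png');cv2.imwrite('pics/g3z.png',cv2.resize(p[200:260,385:455],None,fx=10,fy=10,interpolation=cv2.INTER_CUBIC))
E
```

```text
t 11.65 tcp [0.6355 0.177  0.0763] x [ 1.    -0.006 -0.001] y [-0.001 -0.    -1.   ] z [ 0.006  1.    -0.   ] F [0.4 0.3 0.1] gap 0.187 q [ 0.17  0.49  1.5   0.    1.15 -1.4 ]
```

Request:
arm_command([
  {"ax": 0,"ay": 0,"az": 0,"tx": 0,"ty": 0.005,"tz": 0,"claw": 255},
  {"ax": 0,"ay": 0,"az": 0,"tx": 0,"ty": 0.005,"tz": 0,"claw": 255},
  {"ax": 0,"ay": 0,"az": 0,"tx": 0,"ty": 0.004,"tz": 0,"claw": 255},
  {"ax": 0,"ay": 0,"az": 0,"tx": 0,"ty": 0,"tz": 0,"claw": 255},
  {"ax": 0,"ay": 0,"az": 0,"tx": 0,"ty": 0,"tz": 0,"claw": 255},
])

```text
t: 12.2
tool_pos: [0.6361, 0.1767, 0.0626]
ee_rot: [-1.571, 0.005, -0.004]
ft_force: [1.0, -1.7, -1.6]
finger_gap: 0.184
```

Foot is now through the bridge, into the tongue. Continue.

Request:
arm_command([
  {"ax": 0,"ay": 0,"az": 0,"tx": 0,"ty": 0.005,"tz": 0,"claw": 255},
  {"ax": 0,"ay": 0,"az": 0,"tx": 0,"ty": 0.005,"tz": 0,"claw": 255},
  {"ax": 0,"ay": 0,"az": 0,"tx": 0,"ty": 0.004,"tz": 0,"claw": 255},
  {"ax": 0,"ay": 0,"az": 0,"tx": 0,"ty": 0,"tz": 0,"claw": 255},
  {"ax": 0,"ay": 0,"az": 0,"tx": 0,"ty": 0,"tz": 0,"claw": 255},
])

```text
t: 12.7
tool_pos: [0.6361, 0.1767, 0.0484]
ee_rot: [-1.571, 0.005, -0.004]
ft_force: [1.6, -3.0, -2.7]
finger_gap: 0.189
```

Request:
arm_command([
  {"ax": 0,"ay": 0,"az": 0,"tx": 0,"ty": 0.001,"tz": -0.001,"claw": 255},
  {"ax": 0,"ay": 0,"az": 0,"tx": 0,"ty": 0,"tz": 0,"claw": 150},
  {"ax": 0,"ay": 0,"az": 0,"tx": 0,"ty": 0,"tz": 0,"claw": 150},
  {"ax": 0,"ay": 0,"az": 0,"tx": 0,"ty": 0,"tz": 0,"claw": 150},
  {"ax": 0,"ay": 0,"az": 0,"tx": 0,"ty": 0,"tz": 0,"claw": 150},
])

```text
t: 13.2
tool_pos: [0.6361, 0.1765, 0.0483]
ee_rot: [-1.57, 0.005, -0.005]
ft_force: [0.7, -0.1, 0.4]
finger_gap: 0.411
```

Request:
arm_command([
  {"ax": 0,"ay": 0,"az": 0,"tx": 0,"ty": -0.03,"tz": 0,"claw": 150},
  {"ax": 0,"ay": 0,"az": 0,"tx": 0,"ty": -0.045,"tz": 0,"claw": 150},
  {"ax": 0,"ay": 0,"az": 0,"tx": -0.045,"ty": -0.045,"tz": 0,"claw": 150},
  {"ax": 0,"ay": 0,"az": 0,"tx": -0.045,"ty": -0.03,"tz": 0.01,"claw": 150},
  {"ax": 0,"ay": 0,"az": 0,"tx": -0.045,"ty": 0,"tz": 0.01,"claw": 150},
])

```text
t: 13.7
tool_pos: [0.5171, 0.1968, 0.1901]
ee_rot: [-1.568, -0.001, -0.013]
ft_force: [-0.2, 1.4, 0.8]
finger_gap: 0.413
```

```bash
python3 st.py top:i1 scene:i2; python3 st.py;python3 - <<'E'
from h import *
p=cv2.imread('pics/i2.png');cv2.imwrite('pics/i2z.png',cv2.resize(p[190:270,370:470],None,fx=7,fy=7,interpolation=cv2.INTER_CUBIC))
E
```

```text
t 13.7 tcp [0.5171 0.1968 0.1901] x [ 1.    -0.007  0.009] y [ 0.009  0.003 -1.   ] z [0.007 1.    0.003] F [-0.2  1.4  0.8] gap 0.413 q [ 0.24  0.25  1.58  0.    1.3  -1.33]
t 13.8 tcp [0.5089 0.1969 0.187 ] x [ 1.    -0.004 -0.003] y [-0.003  0.001 -1.   ] z [0.004 1.    0.001] F [ 0.7  0.4 -0.2] gap 0.413 q [ 0.24  0.24  1.6   0.    1.3  -1.33]
```

```bash
cat > meas.py <<'E'
from h import *
import sys
def rims(n,tag):
    D=np.load(f'{tag}.npy');C=cloud(n,D)
    m=((abs(C[...,2]-.077)<.006)&(C[...,0]>.58)&(C[...,0]<.68)&(C[...,1]>-.25)&(C[...,1]<.25)).astype(np.uint8)
    m=cv2.dilate(m,np.ones((2,2)))
    k,l,st,ce=cv2.connectedComponentsWithStats(m)
    for i in range(1,k):
        if st[i,4]>15:
            u0,v0,w,h,_=st[i];c=(u0+w/2-1+.0,v0+h/2-1+.0)
            print('rim',n,st[i],np.round(ray(n,*c,.077),4), 'zmax',C[l==i][:,2].max().round(4))
def cells(n,tag):
    p=cv2.imread(f'pics/{tag}.png');C=cloud(n,np.load(f'{tag}.npy'));hsv=cv2.cvtColor(p,cv2.COLOR_BGR2HSV)
    out={}
    for nm,lo,hi,z in(('red',(0,170,90),(6,255,255),.024),('brn',(5,140,40),(15,255,160),.022)):
        m=cv2.inRange(hsv,lo,hi);m[(C[...,0]>.58)|(C[...,0]<.3)|(C[...,2]>.035)|(abs(C[...,1])>.3)]=0
        k,l,st,ce=cv2.connectedComponentsWithStats(m)
        for i in range(1,k):
            if st[i,4]>25: print(nm,n,st[i],ray(n,*ce[i],z if n=='top' else .012).round(4))
E
python3 - <<'E'
from meas import *
rims('top','i1');rims('scene','i2');cells('top','i1');cells('scene','i2')
C=cloud('scene',np.load('i2.npy'));m=(C[...,0]>.6)&(C[...,0]<.68)&(C[...,1]>.14)&(C[...,1]<.22)&(C[...,2]>.04)&(C[...,2]<.12);print(C[m][:,2].max(),C[m].mean(0))
C=cloud('top',np.load('i1.npy'));m=(C[...,0]>.6)&(C[...,0]<.68)&(C[...,1]>.14)&(C[...,1]<.22)&(C[...,2]>.04)&(C[...,2]<.12);print(C[m][:,2].max(),C[m].mean(0))
E
```

```text
rim top [274 187  16  16 120] [0.6316 0.1015 0.077 ] zmax 1.4484
rim top [300 187  15  16 118] [0.6302 0.0317 0.077 ] zmax 0.0819
rim top [325 188  16  16 118] [ 0.6261 -0.038   0.077 ] zmax 0.0813
rim top [351 188  15  16 117] [ 0.6248 -0.1077  0.077 ] zmax 0.0836
rim top [250 191   8   7  48] [0.6344 0.1782 0.077 ] zmax 0.0825
rim top [373 192   9   9  58] [ 0.6224 -0.1595  0.077 ] zmax 1.4484
rim scene [414 226   9   8  63] [0.6372 0.1716 0.077 ] zmax 0.0792
rim scene [389 241  20  16 192] [0.6342 0.0948 0.077 ] zmax 0.0806
rim scene [370 259  20  18 201] [0.6322 0.0242 0.077 ] zmax 0.0809
rim scene [349 278  21  19 226] [ 0.6288 -0.0444  0.077 ] zmax 0.8471
rim scene [326 299  22  20 237] [ 0.6254 -0.1144  0.077 ] zmax 0.0795
rim scene [314 319  11  14 121] [ 0.6234 -0.1657  0.077 ] zmax 0.8471
red top [400 238  10  11  83] [ 0.4963 -0.2395  0.024 ]
red top [307 243   9  11  79] [0.4877 0.0226 0.024 ]
red top [353 245  11  12  81] [ 0.4793 -0.1089  0.024 ]
brn top [238 272   4  12  33] [0.4064 0.2244 0.022 ]
brn top [396 272   9  15 107] [ 0.3955 -0.2232  0.022 ]
brn top [298 276  10  16 107] [0.3888 0.0478 0.022 ]
brn top [341 277  11  16 110] [ 0.3829 -0.0734  0.022 ]
red scene [369 213  10  10  34] [0.5086 0.2    0.012 ]
red scene [315 250  13  15 124] [0.4871 0.0207 0.012 ]
red scene [273 283  14  17 155] [ 0.4788 -0.1122  0.012 ]
red scene [234 327  16  19 169] [ 0.4934 -0.243   0.012 ]
brn scene [288 224  14  14  98] [0.3836 0.0469 0.012 ]
brn scene [251 251  14  18 125] [ 0.378  -0.0759  0.012 ]
brn scene [203 296  19  19 170] [ 0.391  -0.2278  0.012 ]
0.07916568932540494 [0.63706504 0.17013756 0.06081819]
0.08252206974372069 [0.63582107 0.17804034 0.05685632]
```

Request:
arm_command([
  {"ax": 0,"ay": 0,"az": 0,"tx": 0,"ty": -0.03,"tz": 0,"claw": 0},
  {"ax": 0.14,"ay": 0,"az": 0,"tx": 0,"ty": 0,"tz": 0,"claw": 0},
  {"ax": 0.14,"ay": 0,"az": 0,"tx": 0,"ty": 0,"tz": 0,"claw": 0},
  {"ax": 0.14,"ay": 0,"az": 0,"tx": 0,"ty": 0,"tz": 0,"claw": 0},
  {"ax": 0,"ay": 0,"az": 0,"tx": 0,"ty": 0,"tz": 0,"claw": 0},
])

```text
t: 14.3
tool_pos: [0.5155, 0.1919, 0.2139]
ee_rot: [-1.151, 0.011, -0.01]
ft_force: [-0.1, -0.2, -0.2]
finger_gap: 0.804
```

```bash
python3 st.py
```

```text
t 14.3 tcp [0.5155 0.1919 0.2139] x [ 1.    -0.013 -0.003] y [ 0.002  0.408 -0.913] z [0.014 0.913 0.408] F [-0.1 -0.2 -0.2] gap 0.804 q [-0.07  0.2   1.67  0.43  1.32 -1.75]
```

```bash
cat > fk.py <<'E'
import numpy as np
from scipy.optimize import least_squares
data=[([1.02602130e+00,2.76588229e-01,1.50609715e+00,0,1.36071259,-.121],[.23616644,.52364353,.20462295]),
([.63,0,1.84,0,1.3,-.93],[.2751,.2885,.2052]),([-.46,.4,1.47,0,1.27,-2.02],[.5934,-.2154,.1452]),
([.34,.29,1.5,.0,1.36,-1.23],[.5208,.2600,.1998]),([.51,.46,1.6,0,1.08,-1.05],[.5073,.3663,.0595]),([.52,.47,1.61,0,1.06,-1.05],[.5062,.367,.0505]),
([.22,.42,1.4,0,1.32,-1.35],[.6194,.209,.1591]),([.17,.47,1.47,0,1.2,-1.39],[.6331,.1823,.1]),([.24,.24,1.6,0,1.3,-1.33],[.5089,.1969,.187]),
([-.07,.2,1.67,.43,1.32,-1.75],[.5155,.1919,.2139])]
def rz(a):c,s=np.cos(a),np.sin(a);return np.array([[c,-s,0],[s,c,0],[0,0,1]])
def ry(a):c,s=np.cos(a),np.sin(a);return np.array([[c,0,s],[0,1,0],[-s,0,c]])
def fk(q,p):
    a1,h,L1,e,L2,d=p
    R=rz(q[0]);x=R@[a1,0,h];R=R@ry(q[1]);x=x+R@[0,0,L1];R=R@ry(q[2]);x=x+R@[e,0,L2];R=R@rz(-q[3])@ry(q[4]);x=x+R@[0,0,d]
    return x,R@rz(-q[5])
P0=[0,.3,.4,0,.4,.3]
def fit(data=data):
    s=least_squares(lambda p:np.concatenate([fk(q,p)[0]-x for q,x in data]+[1e-3*(np.array(p)-P0)]),P0);return s
if __name__=='__main__':
    s=fit();print(s.x.round(3));print((s.fun*1e3).round(1));print(fk(data[-1][0],s.x)[1].round(3))
E
python3 fk.py; python3 -c "
from cell import r
print(repr(r.sense()))"
```

```text
[-0.017 -0.783  0.653  0.068  0.431 -0.525]
[ 59.  -36.5   9.1  31.8 -64.7  10.3 -30.2 -63.7   6.8  26.3 -66.5   8.5
  34.6 -63.2   5.6  33.1 -58.2   4.8  14.6 -67.2   7.6  13.1 -71.4   5.8
  10.8 -69.7   9.7  14.7 -16.5 -68.2  -0.   -1.1   0.3   0.1   0.   -0.8]
[[ 0.12   0.992 -0.051]
 [ 0.907 -0.13  -0.401]
 [-0.404  0.002 -0.915]]
{'t': 14.3, 'qpos': array([-0.07129443,  0.20304649,  1.6705273 ,  0.43317738,  1.3212854 ,
       -1.74789118]), 'joint_vel': array([ 0.08471002, -0.00558942, -0.04374238, -0.04836067,  0.01389989,
        0.10214831]), 'tau': array([ -1.15536209, -35.85040212, -22.71815658,   2.38887705,
         0.41774816,  -0.60222795]), 'tool_pos': array([0.51553411, 0.19193602, 0.21391666]), 'ee_rot': array([-1.15091659,  0.01059258, -0.01000819]), 'ft_force': array([-0.09837018, -0.16826956, -0.19475294]), 'torque': array([-0.180991  , -0.05574271,  0.03103167]), 'finger_gap': 0.804329279163363}
```

```bash
python3 - <<'E'
s=open('fk.py').read()
s=s.replace("a1,h,L1,e,L2,d=p","a1,h,L1,e,L2,d,l,m=p").replace("[0,0,L1]","[0,l,L1]").replace("rz(-q[3])","rz(q[3])").replace("x=x+R@[0,0,d]","x=x+R@[m,0,d]").replace("P0=[0,.3,.4,0,.4,.3]","P0=[0,.3,.4,0,.4,.3,.07,0]")
open('fk.py','w').write(s)
E
python3 fk.py
```

```text
[-0.013  0.153  0.623  0.067  0.424  0.393  0.07  -0.014]
[-0.5  1.  -0.1  0.8 -0.3  0.3  2.  -1.1 -0.5 -2.1 -1.9 -0.6  0.3 -1.8
  0.3 -1.9  2.8 -0.3 -0.4  1.5  0.2  0.5 -2.2 -0.1 -0.5 -0.1  0.7  0.5
 -0.1  0.1 -0.  -0.1  0.2  0.1  0.   0.1  0.  -0. ]
[[ 0.358  0.934  0.006]
 [ 0.853 -0.33   0.404]
 [ 0.379 -0.14  -0.915]]
```

```bash
cat > ik.py <<'E'
from fk import *
P=fit().x
lo=np.array([-2.89,-.75,.22,-1.18,.11]);hi=np.array([2.89,2.08,2.7,4.32,2.71])
def ik(x,dr,seeds=None,n=30):
    out=[];rng=np.random.default_rng(0)
    for k in range(n):
        q0=rng.uniform(np.maximum(lo,-1),np.minimum(hi,3.5)) if seeds is None else seeds
        def f(q):
            X,R=fk(np.append(q,0),P);return np.concatenate([(X-x)*3,R[:,2]-dr])
        s=least_squares(f,np.clip(q0,lo+.01,hi-.01),bounds=(lo,hi))
        if np.abs(s.fun).max()<3e-3 and not any(np.abs(s.x-o).max()<.05 for o in out): out.append(s.x)
    return out
if __name__=='__main__':
    for cup,y in((4,.098),(1,-.111)):
        for psi in(-90,-60,-30,0,30,45,60,90):
            a=np.radians(psi);dr=np.array([np.cos(a),np.sin(a),0]);x=np.array([.63,y,.155])
            for o in ik(x,dr): 
                X,R=fk(np.append(o,0),P);w=X-R[:,2]*P[5]
                print(cup,psi,o.round(2),'wrist',w.round(3))
E
python3 ik.py
```

```text
4 -90 [ 0.58  1.    1.28 -1.17  2.  ] wrist [0.63  0.491 0.155]
4 -30 [0.62 0.77 2.25 4.29 1.52] wrist [0.29  0.294 0.155]
4 0 [0.12 0.93 2.65 3.27 2.  ] wrist [0.237 0.098 0.155]
4 30 [-0.56  0.83  2.5   2.05  1.66] wrist [ 0.29  -0.098  0.155]
4 45 [-0.65  0.78  2.29  1.71  1.56] wrist [ 0.352 -0.18   0.155]
4 60 [-0.65  0.78  2.06  1.45  1.61] wrist [ 0.434 -0.242  0.155]
4 90 [-0.54  0.9   1.57  1.13  1.9 ] wrist [ 0.63  -0.295  0.155]
1 -30 [0.06 0.84 2.52 3.73 1.75] wrist [0.29  0.085 0.155]
1 0 [-0.72  0.91  2.63  2.38  1.87] wrist [ 0.237 -0.111  0.155]
1 30 [-0.98  0.77  2.23  1.64  1.56] wrist [ 0.29  -0.307  0.155]
1 45 [-0.97  0.79  1.99  1.4   1.63] wrist [ 0.352 -0.389  0.155]
1 60 [-0.92  0.85  1.75  1.22  1.77] wrist [ 0.434 -0.451  0.155]
1 90 [-0.77  1.    1.26  1.02  2.14] wrist [ 0.63  -0.504  0.155]
```

```bash
cat > sim.py <<'E'
from ik import *
from scipy.spatial.transform import Rotation as Ro
lo6=np.append(lo,-2.7);hi6=np.append(hi,2.7)
q0=np.array([-0.07129443,0.20304649,1.6705273,0.43317738,1.3212854,-1.74789118]);Rt=Ro.from_rotvec([-1.15091659,.01059258,-.01000819]).as_matrix()
for sg in(1,-1):
    def fk6(q,sg=sg):
        X,R=fk(np.append(q[:5],0),P);return X,R@rz(sg*q[5])
    T=fk6(q0)[1].T@Rt
    # test on start pose
    s=np.array(data[0][0]);s[5]=-.121
    e=(Ro.from_matrix(fk6(s)[1]@T).inv()*Ro.from_rotvec([-1.54684647,.33288354,-.33200594])).magnitude()
    if e<.05: FK,TT=fk6,T;print('sg',sg,e)
def ik6(x,R,q):
    def f(q):
        X,RR=FK(q);return np.concatenate([(X-x)*3,Ro.from_matrix((RR@TT).T@R).as_rotvec()])
    s=least_squares(f,np.clip(q,lo6+1e-3,hi6-1e-3),bounds=(lo6,hi6));return s.x,np.abs(s.fun).max()
def down(yaw):
    c,s=np.cos(yaw),np.sin(yaw);return np.array([[c,0,-s],[s,0,c],[0,-1,0]],float)
def run(segs,q):
    """segs list of (x,R) keyposes; interpolate 12 steps each"""
    x0,R0=segs[0];q,e=ik6(x0,R0,q);print('start',q.round(2),round(e,4));mx=0
    for x1,R1 in segs[1:]:
        d=Ro.from_matrix(R0.T@R1).as_rotvec();es=[]
        for k in range(1,13):
            qn,e=ik6(x0+(np.array(x1)-x0)*k/12,R0@Ro.from_rotvec(d*k/12).as_matrix(),q);mx=max(mx,np.abs(qn-q).max());q=qn;es.append(e)
        x0,R0=np.array(x1),R1;print(q.round(2),'err',round(max(es),4),'maxstep',round(mx,2))
    return q
if __name__=='__main__':
    for cup,(cx,cy),ps,(gx,gy,th) in((4,(.633,.098),.785,(.505,.208,-.11)),(1,(.625,-.111),.6,(.495,-.241,-.15))):
        for ps in(.5,.785,1.0):
            print(cup,ps);D=down(th)
            H=down(ps)@Ro.from_rotvec([0,0,-np.pi/2]).as_matrix()
            run([(np.array([gx,gy,.004]),D),([gx,gy,.25],D),([.5,0,.30],down(ps)),([.5,0,.30],H),([cx,cy,.24],H),([cx,cy,.153],H)],np.array([.3,.3,1.6,0,1.3,-1.3]))
E
python3 sim.py
```

```text
sg 1 4.1378568083928886e-05
4 0.5
start [ 0.26  0.43  1.84  0.    0.88 -1.2 ] 0.0
[ 0.26  0.21  1.49  0.    1.45 -1.2 ] err 0.0 maxstep 0.05
[-0.14  0.12  1.48 -0.    1.54 -2.21] err 0.0 maxstep 0.09
[-0.05 -0.43  2.33  1.04  0.16 -2.7 ] err 0.4041 maxstep 0.19
[ 0.08 -0.06  2.11  1.04  0.12 -2.7 ] err 0.5354 maxstep 0.19
[ 0.08  0.03  2.12  1.01  0.11 -2.7 ] err 0.6412 maxstep 0.19
4 0.785
start [ 0.26  0.43  1.84  0.    0.88 -1.2 ] 0.0
[ 0.26  0.21  1.49  0.    1.45 -1.2 ] err 0.0 maxstep 0.05
[-0.14  0.12  1.48 -0.    1.54 -2.5 ] err 0.0 maxstep 0.11
[-0.31 -0.38  2.16  0.97  0.65 -2.7 ] err 0.5001 maxstep 0.14
[-0.09 -0.04  1.98  0.96  0.52 -2.7 ] err 0.5988 maxstep 0.14
[-0.02  0.05  2.03  0.92  0.39 -2.7 ] err 0.6946 maxstep 0.14
4 1.0
start [ 0.26  0.43  1.84  0.    0.88 -1.2 ] 0.0
[ 0.26  0.21  1.49  0.    1.45 -1.2 ] err 0.0 maxstep 0.05
[-0.13  0.12  1.48 -0.    1.54 -2.7 ] err 0.0056 maxstep 0.13
[-0.59 -0.17  1.88  0.97  1.26 -2.7 ] err 0.5404 maxstep 0.13
[-0.24  0.06  1.8   0.95  0.92 -2.7 ] err 0.6223 maxstep 0.13
[-0.15  0.12  1.88  0.88  0.74 -2.7 ] err 0.7237 maxste
[... 383 characters left out ...]
58  0.43  1.83 -0.    0.88 -2.  ] 0.0
[-0.58  0.21  1.48 -0.    1.45 -2.  ] err 0.0 maxstep 0.05
[-0.14  0.12  1.48 -0.    1.54 -2.5 ] err 0.0 maxstep 0.05
[-0.31 -0.38  2.16  0.97  0.65 -2.7 ] err 0.5001 maxstep 0.14
[-0.65  0.15  1.68  0.96  1.17 -2.7 ] err 0.6073 maxstep 0.14
[-0.55  0.19  1.77  0.88  0.97 -2.7 ] err 0.717 maxstep 0.14
1 1.0
start [-0.58  0.43  1.83 -0.    0.88 -2.  ] 0.0
[-0.58  0.21  1.48 -0.    1.45 -2.  ] err 0.0 maxstep 0.05
[-0.13  0.12  1.48 -0.    1.54 -2.7 ] err 0.0056 maxstep 0.06
[-0.59 -0.17  1.88  0.97  1.26 -2.7 ] err 0.5404 maxstep 0.1
[-0.75  1.22  0.22  1.59  2.35 -2.7 ] err 0.7062 maxstep 1.01
[-0.75  1.34  0.22  1.58  2.36 -2.7 ] err 0.5989 maxstep 1.01
```

```bash
python3 - <<'E'
from sim import *
for cup,(cx,cy),(gx,gy,th) in((4,(.633,.098),(.505,.208,-.11)),(1,(.625,-.111),(.495,-.241,-.15))):
    for ps in(.5,.785,1.0):
        print(cup,ps);D=down(th-np.pi)
        H=down(ps-np.pi)@Ro.from_rotvec([0,0,np.pi/2]).as_matrix()
        run([(np.array([gx,gy,.004]),D),([gx,gy,.25],D),([.5,0,.30],down(ps-np.pi)),([.5,0,.30],H),([cx,cy,.24],H),([cx,cy,.153],H)],np.array([.3,.3,1.6,0,1.3,1.3]))
E
```

```text
sg 1 4.1378568083928886e-05
4 0.5
start [ 0.26  0.43  1.84 -0.    0.88  1.94] 0.0
[ 0.26  0.21  1.49 -0.    1.45  1.94] err 0.0 maxstep 0.05
[-0.14  0.12  1.48  0.    1.54  0.93] err 0.0 maxstep 0.09
[-1.17  0.33  2.56  1.47  1.6  -1.32] err 0.0 maxstep 0.25
[-0.54  0.55  2.48  2.1   1.52 -1.48] err 0.0 maxstep 0.25
[-0.54  0.84  2.52  2.09  1.68 -1.76] err 0.0 maxstep 0.25
4 0.785
start [ 0.26  0.43  1.84 -0.    0.88  1.94] 0.0
[ 0.26  0.21  1.49 -0.    1.45  1.94] err 0.0 maxstep 0.05
[-0.14  0.12  1.48  0.    1.54  0.64] err 0.0 maxstep 0.11
[-1.1   0.4   2.32  1.28  1.7  -1.16] err 0.0 maxstep 0.17
[-0.64  0.57  2.26  1.71  1.53 -1.26] err 0.0 maxstep 0.17
[-0.65  0.78  2.29  1.71  1.56 -1.5 ] err 0.0 maxstep 0.17
4 1.0
start [ 0.26  0.43  1.84 -0.    0.88  1.94] 0.0
[ 0.26  0.21  1.49 -0.    1.45  1.94] err 0.0 maxstep 0.05
[-0.14  0.12  1.48  0.    1.54  0.43] err 0.0 maxstep 0.13
[-1.02  0.46  2.14  1.18  1.8  -1.07] err 0.0 maxstep 0.14
[-0.65  0.61  2.08  1.5   1.61 -1.12] err 0.0 maxstep 0.14
[-0.65  0.78  2.1   1.49  1.59 -1.31] err 0.0 maxstep 0.14
1 0.5
start [-0.58  0.4
[... 325 characters left out ...]

1 0.785
start [-0.58  0.43  1.83  0.    0.88  1.14] 0.0
[-0.58  0.21  1.48  0.    1.45  1.14] err 0.0 maxstep 0.05
[-0.14  0.12  1.48  0.    1.54  0.64] err 0.0 maxstep 0.05
[-1.1   0.4   2.32  1.28  1.7  -1.16] err 0.0 maxstep 0.17
[-0.98  0.64  1.99  1.4   1.67 -1.06] err 0.0 maxstep 0.17
[-0.98  0.8   2.    1.39  1.64 -1.23] err 0.0 maxstep 0.17
1 1.0
start [-0.58  0.43  1.83  0.    0.88  1.14] 0.0
[-0.58  0.21  1.48  0.    1.45  1.14] err 0.0 maxstep 0.05
[-0.14  0.12  1.48  0.    1.54  0.43] err 0.0 maxstep 0.06
[-1.02  0.46  2.14  1.18  1.8  -1.07] err 0.0 maxstep 0.14
[-0.94  0.7   1.79  1.27  1.79 -0.95] err 0.0 maxstep 0.14
[-0.94  0.84  1.8   1.24  1.74 -1.1 ] err 0.0 maxstep 0.14
```

Request:
arm_command([
  {"ax": -0.14,"ay": 0,"az": 0,"tx": 0,"ty": 0,"tz": 0,"claw": 0},
  {"ax": -0.14,"ay": 0,"az": 0,"tx": 0,"ty": 0,"tz": 0,"claw": 0},
  {"ax": -0.13,"ay": 0,"az": 0,"tx": 0,"ty": 0,"tz": 0,"claw": 0},
  {"ax": 0,"ay": 0,"az": 0,"tx": -0.03,"ty": 0,"tz": -0.04,"claw": 0},
  {"ax": 0,"ay": 0,"az": 0,"tx": -0.03,"ty": 0,"tz": -0.04,"claw": 0},
])

```text
t: 14.8
tool_pos: [0.4549, 0.1195, 0.2147]
ee_rot: [-1.563, -0.003, 0.002]
ft_force: [0.5, -2.4, 0.6]
finger_gap: 1.002
```

Request:
arm_command([
  {"ax": 0,"ay": 0.14,"az": 0,"tx": 0,"ty": 0,"tz": 0,"claw": 0},
  {"ax": 0,"ay": 0.14,"az": 0,"tx": 0,"ty": 0,"tz": 0,"claw": 0},
  {"ax": 0,"ay": 0.14,"az": 0,"tx": 0,"ty": 0,"tz": 0,"claw": 0},
  {"ax": 0,"ay": 0.14,"az": 0,"tx": 0,"ty": 0,"tz": 0,"claw": 0},
  {"ax": 0,"ay": 0.14,"az": 0,"tx": 0,"ty": 0,"tz": 0,"claw": 0},
])

```text
t: 15.3
tool_pos: [0.4552, 0.1172, 0.2155]
ee_rot: [-1.49, 0.556, -0.555]
ft_force: [-0.3, 0.2, 0.5]
finger_gap: 1.003
```

Request:
arm_command([
  {"ax": 0,"ay": 0.14,"az": 0,"tx": 0,"ty": 0,"tz": 0,"claw": 0},
  {"ax": 0,"ay": 0.14,"az": 0,"tx": 0,"ty": 0,"tz": 0,"claw": 0},
  {"ax": 0,"ay": 0.14,"az": 0,"tx": 0,"ty": 0,"tz": 0,"claw": 0},
  {"ax": 0,"ay": 0.14,"az": 0,"tx": 0,"ty": 0,"tz": 0,"claw": 0},
  {"ax": 0,"ay": 0.14,"az": 0,"tx": 0,"ty": 0,"tz": 0,"claw": 0},
])

```text
t: 15.8
tool_pos: [0.4553, 0.1172, 0.2154]
ee_rot: [-1.273, 1.093, -1.086]
ft_force: [0.3, -0.9, 0.5]
finger_gap: 1.0
```

Request:
arm_command([
  {"ax": 0,"ay": 0.14,"az": 0,"tx": 0,"ty": 0,"tz": 0,"claw": 0},
  {"ax": 0,"ay": 0.14,"az": 0,"tx": 0,"ty": 0,"tz": 0,"claw": 0},
  {"ax": 0,"ay": 0.14,"az": 0,"tx": 0,"ty": 0,"tz": 0,"claw": 0},
  {"ax": 0,"ay": 0.14,"az": 0,"tx": 0,"ty": 0,"tz": 0,"claw": 0},
  {"ax": 0,"ay": 0.14,"az": 0,"tx": 0,"ty": 0,"tz": 0,"claw": 0},
])

```text
t: 16.3
tool_pos: [0.4553, 0.1172, 0.2154]
ee_rot: [-0.898, 1.599, -1.587]
ft_force: [1.1, 0.3, 0.5]
finger_gap: 1.0
```

Request:
arm_command([
  {"ax": 0,"ay": 0.14,"az": 0,"tx": 0,"ty": 0,"tz": 0,"claw": 0},
  {"ax": 0,"ay": 0.14,"az": 0,"tx": 0,"ty": 0,"tz": 0,"claw": 0},
  {"ax": 0,"ay": 0.14,"az": 0,"tx": 0,"ty": 0,"tz": 0,"claw": 0},
  {"ax": 0,"ay": 0.14,"az": 0,"tx": 0,"ty": 0,"tz": 0,"claw": 0},
  {"ax": 0,"ay": 0.14,"az": 0,"tx": 0,"ty": 0,"tz": 0,"claw": 0},
])

```text
t: 16.8
tool_pos: [0.4553, 0.1172, 0.2154]
ee_rot: [-0.337, 2.049, -2.033]
ft_force: [-0.6, 0.3, 0.0]
finger_gap: 0.998
```

```bash
python3 st.py top:j1 scene:j2; python3 -c "
from meas import *
cells('top','j1');cells('scene','j2')"; python3 st.py
```

```text
t 16.8 tcp [0.4553 0.1172 0.2154] x [-0.946 -0.325 -0.004] y [ 0.002  0.008 -1.   ] z [ 0.325 -0.946 -0.007] F [-0.6  0.3  0. ] gap 0.998 q [0.1  0.11 1.7  0.01 1.33 1.34]
red top [400 238  10  11  84] [ 0.4963 -0.2394  0.024 ]
red top [307 243   9  11  79] [0.4877 0.0226 0.024 ]
red top [353 245  11  12  80] [ 0.4791 -0.1089  0.024 ]
brn top [238 272   8  15 103] [0.403  0.2178 0.022 ]
brn top [396 272   9  15 106] [ 0.3952 -0.2232  0.022 ]
brn top [298 276  10  16 107] [0.3888 0.0478 0.022 ]
brn top [341 277  11  16 110] [ 0.383  -0.0735  0.022 ]
red scene [368 213  12  11  44] [0.5093 0.2003 0.012 ]
red scene [315 250  13  15 125] [0.4871 0.0208 0.012 ]
red scene [273 283  14  17 156] [ 0.4788 -0.1121  0.012 ]
red scene [234 327  16  19 164] [ 0.493  -0.2427  0.012 ]
brn scene [337 191  11   8  27] [0.3952 0.2228 0.012 ]
brn scene [288 224  14  13  99] [0.3832 0.0469 0.012 ]
brn scene [251 251  15  18 125] [ 0.3783 -0.0763  0.012 ]
brn scene [203 295  19  20 171] [ 0.3911 -0.2277  0.012 ]
t 16.9 tcp [0.4552 0.1172 0.2154] x [-0.944 -0.331 -0.004] y [ 0.002  0.009 -1.   ] z [ 0.331 -0.944 -0.008] F [-0.6 -0.5  0. ] gap 1.004 q [0.1  0.11 1.7  0.01 1.33 1.33]
```

Request:
arm_command([
  {"ax": 0,"ay": 0.15,"az": 0,"tx": 0,"ty": 0,"tz": 0,"claw": 0},
  {"ax": 0,"ay": 0.15,"az": 0,"tx": 0,"ty": 0,"tz": 0,"claw": 0},
  {"ax": 0,"ay": 0.15,"az": 0,"tx": 0,"ty": 0,"tz": 0,"claw": 0},
  {"ax": 0,"ay": 0,"az": 0,"tx": -0.02,"ty": 0,"tz": -0.045,"claw": 0},
  {"ax": 0,"ay": 0,"az": 0,"tx": -0.019,"ty": 0.02,"tz": -0.045,"claw": 0},
])

```text
t: 17.4
tool_pos: [0.5053, 0.2008, 0.1997]
ee_rot: [-0.13, -2.179, 2.155]
ft_force: [1.0, -0.2, -0.7]
finger_gap: 1.0
```

Request:
arm_command([
  {"ax": 0,"ay": 0,"az": 0,"tx": 0,"ty": 0.045,"tz": 0,"claw": 0},
  {"ax": 0,"ay": 0,"az": 0,"tx": 0,"ty": 0.045,"tz": 0,"claw": 0},
  {"ax": 0,"ay": 0,"az": 0,"tx": 0,"ty": 0.035,"tz": 0,"claw": 0},
  {"ax": 0,"ay": 0,"az": 0,"tx": 0,"ty": 0,"tz": 0,"claw": 0},
  {"ax": 0,"ay": 0,"az": 0,"tx": 0,"ty": 0,"tz": 0,"claw": 0},
])

```text
t: 17.9
tool_pos: [0.5028, 0.2011, 0.0722]
ee_rot: [-0.121, -2.174, 2.153]
ft_force: [0.3, -0.6, -0.4]
finger_gap: 1.0
```

```bash
python3 st.py scene:k2;python3 - <<'E'
from h import *
p=cv2.imread('pics/k2.png');cv2.imwrite('pics/k2z.png',cv2.resize(p[130:250,300:430],None,fx=5,fy=5,interpolation=cv2.INTER_CUBIC))
E
```

```text
t 17.9 tcp [0.5028 0.2011 0.0722] x [-0.994  0.112  0.001] y [ 0.    0.01 -1.  ] z [-0.112 -0.994 -0.01 ] F [ 0.3 -0.6 -0.4] gap 1.0 q [0.25 0.33 1.78 0.01 1.03 1.92]
```

Request:
arm_command([
  {"ax": 0.01,"ay": 0,"az": 0,"tx": -0.0015,"ty": 0,"tz": -0.0055,"claw": 0},
  {"ax": 0,"ay": 0,"az": 0,"tx": 0,"ty": 0.03,"tz": 0,"claw": 0},
  {"ax": 0,"ay": 0,"az": 0,"tx": 0,"ty": 0.025,"tz": 0,"claw": 0},
  {"ax": 0,"ay": 0,"az": 0,"tx": 0,"ty": 0.007,"tz": 0,"claw": 0},
  {"ax": 0,"ay": 0,"az": 0,"tx": 0,"ty": 0,"tz": 0,"claw": 0},
])

```text
t: 18.45
tool_pos: [0.5048, 0.2061, 0.0103]
ee_rot: [-0.123, -2.162, 2.162]
ft_force: [-0.2, -0.2, 0.2]
finger_gap: 1.0
```

```bash
python3 st.py scene:k3;python3 - <<'E'
from h import *
p=cv2.imread('pics/k3.png');cv2.imwrite('pics/k3z.png',cv2.resize(p[130:250,300:430],None,fx=5,fy=5,interpolation=cv2.INTER_CUBIC))
E
```

```text
t 18.45 tcp [0.5048 0.2061 0.0103] x [-0.993  0.114  0.001] y [-0.001  0.    -1.   ] z [-0.114 -0.993 -0.   ] F [-0.2 -0.2  0.2] gap 1.0 q [0.26 0.41 1.84 0.   0.89 1.94]
```

Request:
arm_command([
  {"ax": 0,"ay": 0,"az": 0,"tx": 0,"ty": 0.006,"tz": 0,"claw": 100},
  {"ax": 0,"ay": 0,"az": 0,"tx": 0,"ty": 0,"tz": 0,"claw": 255},
  {"ax": 0,"ay": 0,"az": 0,"tx": 0,"ty": 0,"tz": 0,"claw": 255},
  {"ax": 0,"ay": 0,"az": 0,"tx": 0,"ty": 0,"tz": 0,"claw": 255},
  {"ax": 0,"ay": 0,"az": 0,"tx": 0,"ty": 0,"tz": 0,"claw": 255},
])

```text
t: 19.0
tool_pos: [0.5045, 0.2058, 0.0041]
ee_rot: [-0.123, -2.162, 2.162]
ft_force: [-0.1, -0.2, -0.1]
finger_gap: 0.613
```

Request:
arm_command([
  {"ax": 0,"ay": 0,"az": 0,"tx": 0,"ty": 0,"tz": 0,"claw": 255},
  {"ax": 0,"ay": 0,"az": 0,"tx": 0,"ty": 0,"tz": 0,"claw": 255},
  {"ax": 0,"ay": 0,"az": 0,"tx": 0,"ty": 0,"tz": 0,"claw": 255},
  {"ax": 0,"ay": 0,"az": 0,"tx": 0,"ty": 0,"tz": 0,"claw": 255},
  {"ax": 0,"ay": 0,"az": 0,"tx": 0,"ty": 0,"tz": 0,"claw": 255},
])

```text
t: 19.5
tool_pos: [0.5044, 0.2058, 0.0038]
ee_rot: [-0.123, -2.162, 2.162]
ft_force: [-0.4, -0.6, 0.2]
finger_gap: 0.253
```

Request:
arm_command([
  {"ax": 0,"ay": 0,"az": 0,"tx": 0,"ty": 0,"tz": 0,"claw": 255},
  {"ax": 0,"ay": 0,"az": 0,"tx": 0,"ty": 0,"tz": 0,"claw": 255},
  {"ax": 0,"ay": 0,"az": 0,"tx": 0,"ty": -0.01,"tz": 0,"claw": 255},
  {"ax": 0,"ay": 0,"az": 0,"tx": 0,"ty": -0.03,"tz": 0,"claw": 255},
  {"ax": 0,"ay": 0,"az": 0,"tx": 0,"ty": -0.03,"tz": 0,"claw": 255},
])

```text
t: 20.0
tool_pos: [0.5038, 0.2056, 0.0746]
ee_rot: [-0.121, -2.161, 2.162]
ft_force: [0.1, 0.1, -0.9]
finger_gap: 0.251
```

```bash
python3 st.py scene:k4;python3 - <<'E'
from h import *
p=cv2.imread('pics/k4.png');cv2.imwrite('pics/k4z.png',cv2.resize(p[130:250,300:430],None,fx=5,fy=5,interpolation=cv2.INTER_CUBIC))
E
```

```text
t 20.0 tcp [0.5038 0.2056 0.0746] x [-0.993  0.114  0.003] y [-0.003 -0.    -1.   ] z [-0.114 -0.993  0.001] F [ 0.1  0.1 -0.9] gap 0.251 q [0.26 0.34 1.77 0.   1.04 1.94]
```

Request:
arm_command([
  {"ax": 0,"ay": 0,"az": 0,"tx": -0.005,"ty": -0.045,"tz": 0,"claw": 255},
  {"ax": 0,"ay": 0,"az": 0,"tx": -0.005,"ty": -0.045,"tz": 0.03,"claw": 255},
  {"ax": 0,"ay": 0,"az": 0,"tx": -0.005,"ty": -0.045,"tz": 0.03,"claw": 255},
  {"ax": 0,"ay": 0,"az": 0,"tx": -0.005,"ty": -0.045,"tz": 0.03,"claw": 255},
  {"ax": 0,"ay": 0,"az": 0,"tx": -0.005,"ty": -0.045,"tz": 0.03,"claw": 255},
])

```text
t: 20.55
tool_pos: [0.5148, 0.0923, 0.2869]
ee_rot: [-0.123, -2.163, 2.163]
ft_force: [0.5, 0.3, -0.5]
finger_gap: 0.252
```

Request:
arm_command([
  {"ax": 0,"ay": -0.15,"az": 0,"tx": 0,"ty": 0,"tz": 0.02,"claw": 255},
  {"ax": 0,"ay": -0.15,"az": 0,"tx": 0,"ty": 0,"tz": 0.02,"claw": 255},
  {"ax": 0,"ay": -0.15,"az": 0,"tx": 0,"ty": 0,"tz": 0.02,"claw": 255},
  {"ax": 0,"ay": -0.15,"az": 0,"tx": 0,"ty": 0,"tz": 0.02,"claw": 255},
  {"ax": 0,"ay": -0.15,"az": 0,"tx": 0,"ty": 0,"tz": 0,"claw": 255},
])

```text
t: 21.05
tool_pos: [0.5245, 0.0127, 0.2849]
ee_rot: [-0.614, 1.854, -1.856]
ft_force: [0.5, 0.6, -2.0]
finger_gap: 0.252
```

```bash
python3 st.py
```

```text
t 21.05 tcp [0.5245 0.0127 0.2849] x [-0.803 -0.597  0.001] y [-0.    -0.001 -1.   ] z [ 0.597 -0.803  0.001] F [ 0.5  0.6 -2. ] gap 0.252 q [-0.11  0.16  1.46 -0.    1.52  0.82]
```

Request:
arm_command([
  {"ax": 0,"ay": -0.14,"az": 0,"tx": 0,"ty": 0,"tz": 0,"claw": 255},
  {"ax": 0,"ay": 0,"az": 0.143,"tx": 0,"ty": 0,"tz": 0,"claw": 255},
  {"ax": 0,"ay": 0,"az": 0.143,"tx": 0,"ty": 0,"tz": 0,"claw": 255},
  {"ax": 0,"ay": 0,"az": 0.143,"tx": 0,"ty": 0,"tz": 0,"claw": 255},
  {"ax": 0,"ay": 0,"az": 0.143,"tx": 0,"ty": 0,"tz": 0,"claw": 255},
])

```text
t: 21.55
tool_pos: [0.524, 0.015, 0.2862]
ee_rot: [-0.174, 1.741, -1.37]
ft_force: [-0.1, 0.1, -1.1]
finger_gap: 0.254
```

Request:
arm_command([
  {"ax": 0,"ay": 0,"az": 0.143,"tx": 0,"ty": 0,"tz": 0,"claw": 255},
  {"ax": 0,"ay": 0,"az": 0.143,"tx": 0,"ty": 0,"tz": 0,"claw": 255},
  {"ax": 0,"ay": 0,"az": 0.143,"tx": 0,"ty": 0,"tz": 0,"claw": 255},
  {"ax": 0,"ay": 0,"az": 0.143,"tx": 0,"ty": 0,"tz": 0,"claw": 255},
  {"ax": 0,"ay": 0,"az": 0.143,"tx": 0,"ty": 0,"tz": 0,"claw": 255},
])

```text
t: 22.05
tool_pos: [0.5239, 0.0137, 0.2857]
ee_rot: [0.417, 1.575, -0.841]
ft_force: [0.3, 0.9, -1.7]
finger_gap: 0.252
```

```bash
python3 st.py
```

```text
t 22.05 tcp [0.5239 0.0137 0.2857] x [-0.195 -0.197 -0.961] y [ 0.689  0.67  -0.277] z [ 0.698 -0.716  0.005] F [ 0.3  0.9 -1.7] gap 0.252 q [-0.97  0.2   2.24  1.26  1.46 -0.88]
```

Request:
arm_command([
  {"ax": 0,"ay": 0,"az": 0.14,"tx": 0,"ty": 0,"tz": 0,"claw": 255},
  {"ax": 0,"ay": 0,"az": 0.14,"tx": 0,"ty": 0,"tz": 0,"claw": 255},
  {"ax": 0,"ay": 0,"az": 0,"tx": 0,"ty": 0.03,"tz": 0,"claw": 255},
  {"ax": 0,"ay": 0,"az": 0,"tx": 0,"ty": 0.03,"tz": 0,"claw": 255},
  {"ax": 0,"ay": 0,"az": 0,"tx": 0,"ty": 0,"tz": 0,"claw": 255},
])

```text
t: 22.55
tool_pos: [0.5674, 0.0587, 0.2831]
ee_rot: [0.616, 1.485, -0.622]
ft_force: [-0.7, 0.6, -0.5]
finger_gap: 0.248
```

```bash
cat > goto.py <<'E'
from h import *
import sys
# target cell axis x y, z tcp, c offset
def goto(ax,ay,z,c):
    s=r.sense();R=cv2.Rodrigues(s['ee_rot'])[0]
    h=R[:2,1]/np.linalg.norm(R[:2,1]);t=np.array([ax+c*h[0],ay+c*h[1],z]);d=R.T@(t-s['tool_pos'])
    print('tcp target',t.round(4),'d tool',d.round(4),'tilt y.z',R[2,1].round(4),'x.z',R[2,0].round(4),'z.z',R[2,2].round(4))
goto(*map(float,sys.argv[1:]))
E
python3 st.py scene:l2 top:l1; python3 st.py; python3 goto.py .633 .098 .235 .008
```

```text
t 22.55 tcp [0.5674 0.0587 0.2831] x [-0.005 -0.002 -1.   ] y [ 0.711  0.703 -0.005] z [ 0.703 -0.711 -0.003] F [-0.7  0.6 -0.5] gap 0.248 q [-0.83  0.45  2.36  1.53  1.58 -1.24]
t 22.65 tcp [0.5667 0.0576 0.2841] x [-0.003 -0.004 -1.   ] y [ 0.713  0.702 -0.005] z [ 0.702 -0.713  0.   ] F [-0.2  0.2 -0.7] gap 0.255 q [-0.84  0.45  2.36  1.53  1.58 -1.24]
tcp target [0.6387 0.1036 0.235 ] d tool [0.0487 0.0838 0.0176] tilt y.z -0.005 x.z -1.0 z.z 0.0002
```

Request:
arm_command([
  {"ax": 0,"ay": 0,"az": 0,"tx": 0,"ty": 0.028,"tz": 0.006,"claw": 255},
  {"ax": 0,"ay": 0,"az": 0,"tx": 0,"ty": 0.028,"tz": 0.006,"claw": 255},
  {"ax": 0,"ay": 0,"az": 0,"tx": 0,"ty": 0.028,"tz": 0.006,"claw": 255},
  {"ax": 0,"ay": 0,"az": 0,"tx": 0.03,"ty": 0,"tz": 0,"claw": 255},
  {"ax": 0,"ay": 0,"az": 0,"tx": 0.02,"ty": 0,"tz": 0,"claw": 255},
])

```text
t: 23.15
tool_pos: [0.6393, 0.1027, 0.2341]
ee_rot: [0.616, 1.478, -0.626]
ft_force: [0.6, 0.2, -1.0]
finger_gap: 0.25
```

Request:
arm_command([
  {"ax": 0,"ay": 0,"az": 0,"tx": 0,"ty": 0,"tz": 0,"claw": 255},
  {"ax": 0,"ay": 0,"az": 0,"tx": 0,"ty": 0,"tz": 0,"claw": 255},
  {"ax": 0,"ay": 0,"az": 0,"tx": 0,"ty": 0,"tz": 0,"claw": 255},
  {"ax": 0,"ay": 0,"az": 0,"tx": 0,"ty": 0,"tz": 0,"claw": 255},
  {"ax": 0,"ay": 0,"az": 0,"tx": 0,"ty": 0,"tz": 0,"claw": 255},
])

```text
t: 23.65
tool_pos: [0.6392, 0.1025, 0.2348]
ee_rot: [0.619, 1.48, -0.625]
ft_force: [0.1, -0.9, 0.5]
finger_gap: 0.257
```

```bash
python3 st.py scene:m2 top:m1; python3 goto.py .633 .098 .235 .008;python3 - <<'E'
from h import *
p=cv2.imread('pics/m2.png');cv2.imwrite('pics/m2z.png',cv2.resize(p[170:290,330:460],None,fx=5,fy=5,interpolation=cv2.INTER_CUBIC))
p=cv2.imread('pics/m1.png');cv2.imwrite('pics/m1z.png',cv2.resize(p[150:260,220:350],None,fx=5,fy=5,interpolation=cv2.INTER_CUBIC))
E
```

```text
t 23.65 tcp [0.6392 0.1025 0.2348] x [-0.002 -0.003 -1.   ] y [ 0.714  0.7   -0.004] z [ 0.7   -0.714  0.001] F [ 0.1 -0.9  0.5] gap 0.257 q [-0.62  0.59  2.31  1.74  1.52 -1.33]
tcp target [0.6387 0.1036 0.235 ] d tool [-0.0005  0.0003 -0.001 ] tilt y.z -0.0041 x.z -1.0 z.z 0.0004
```

```bash
python3 - <<'E'
from h import *
print(ray('scene',400.2,237.6,.11),ray('scene',398.6,247.2,.077),proj('scene',[.6337,.097,.11]),proj('scene',[.633,.098,.077]))
print(ray('top',220+285/5-.5,150+140/5-.5,.25),proj('top',[.6337,.097,.25]))
E
```

```text
[0.63507989 0.09377861 0.11      ] [0.63394502 0.09758998 0.077     ] [400.4476495  236.44670261] [398.32383687 246.88875394]
[0.63369015 0.09886479 0.25      ] [277.27568993 177.48133868]
```

Request:
arm_command([
  {"ax": 0,"ay": 0,"az": 0,"tx": 0.01,"ty": 0.001,"tz": -0.001,"claw": 255},
  {"ax": 0,"ay": 0,"az": 0,"tx": 0.02,"ty": 0,"tz": 0,"claw": 255},
  {"ax": 0,"ay": 0,"az": 0,"tx": 0.01,"ty": 0,"tz": 0,"claw": 255},
  {"ax": 0,"ay": 0,"az": 0,"tx": 0,"ty": 0,"tz": 0,"claw": 255},
  {"ax": 0,"ay": 0,"az": 0,"tx": 0,"ty": 0,"tz": 0,"claw": 255},
])

```text
t: 24.25
tool_pos: [0.6391, 0.1041, 0.1941]
ee_rot: [0.619, 1.483, -0.624]
ft_force: [0.2, 0.7, -0.6]
finger_gap: 0.25
```

```bash
python3 st.py scene:n2;python3 - <<'E'
from h import *
p=cv2.imread('pics/n2.png');cv2.imwrite('pics/n2z.png',cv2.resize(p[170:290,330:460],None,fx=5,fy=5,interpolation=cv2.INTER_CUBIC))
E
```

```text
t 24.25 tcp [0.6391 0.1041 0.1941] x [-0.004 -0.002 -1.   ] y [ 0.714  0.7   -0.004] z [ 0.7   -0.714 -0.002] F [ 0.2  0.7 -0.6] gap 0.25 q [-0.61  0.69  2.33  1.75  1.55 -1.45]
```

Request:
arm_command([
  {"ax": 0,"ay": 0,"az": 0,"tx": 0.015,"ty": 0,"tz": 0,"claw": 255},
  {"ax": 0,"ay": 0,"az": 0,"tx": 0.015,"ty": 0,"tz": 0,"claw": 255},
  {"ax": 0,"ay": 0,"az": 0,"tx": 0.005,"ty": 0,"tz": 0,"claw": 255},
  {"ax": 0,"ay": 0,"az": 0,"tx": 0.002,"ty": 0,"tz": 0,"claw": 255},
  {"ax": 0,"ay": 0,"az": 0,"tx": 0,"ty": 0,"tz": 0,"claw": 255},
])

```text
t: 24.8
tool_pos: [0.639, 0.104, 0.1574]
ee_rot: [0.619, 1.482, -0.624]
ft_force: [-0.3, 0.1, -0.8]
finger_gap: 0.253
```

Request:
arm_command([
  {"ax": 0,"ay": 0,"az": 0,"tx": 0.002,"ty": 0,"tz": 0,"claw": 255},
  {"ax": 0,"ay": 0,"az": 0,"tx": 0,"ty": 0,"tz": 0,"claw": 255},
  {"ax": 0,"ay": 0,"az": 0,"tx": 0.001,"ty": 0,"tz": 0,"claw": 255},
  {"ax": 0,"ay": 0,"az": 0,"tx": 0,"ty": 0,"tz": 0,"claw": 255},
  {"ax": 0,"ay": 0,"az": 0,"tx": 0,"ty": 0,"tz": 0,"claw": 255},
])

```text
t: 25.3
tool_pos: [0.639, 0.104, 0.154]
ee_rot: [0.619, 1.482, -0.625]
ft_force: [-0.5, 0.6, -0.5]
finger_gap: 0.254
```

Request:
arm_command([
  {"ax": 0,"ay": 0,"az": 0,"tx": 0.001,"ty": 0,"tz": 0,"claw": 255},
  {"ax": 0,"ay": 0,"az": 0,"tx": 0,"ty": 0,"tz": 0,"claw": 255},
  {"ax": 0,"ay": 0,"az": 0,"tx": 0.001,"ty": 0,"tz": 0,"claw": 255},
  {"ax": 0,"ay": 0,"az": 0,"tx": 0,"ty": 0,"tz": 0,"claw": 255},
  {"ax": 0,"ay": 0,"az": 0,"tx": 0,"ty": 0,"tz": 0,"claw": 255},
])

```text
t: 25.8
tool_pos: [0.6389, 0.104, 0.1518]
ee_rot: [0.619, 1.483, -0.625]
ft_force: [-1.2, 0.7, -1.0]
finger_gap: 0.256
```

Request:
arm_command([
  {"ax": 0,"ay": 0,"az": 0,"tx": 0.001,"ty": 0,"tz": 0,"claw": 255},
  {"ax": 0,"ay": 0,"az": 0,"tx": 0,"ty": 0,"tz": 0,"claw": 255},
  {"ax": 0,"ay": 0,"az": 0,"tx": 0.001,"ty": 0,"tz": 0,"claw": 255},
  {"ax": 0,"ay": 0,"az": 0,"tx": 0,"ty": 0,"tz": 0,"claw": 255},
  {"ax": 0,"ay": 0,"az": 0,"tx": 0,"ty": 0,"tz": 0,"claw": 255},
])

```text
t: 26.3
tool_pos: [0.6389, 0.1039, 0.1516]
ee_rot: [0.621, 1.48, -0.622]
ft_force: [-0.7, -1.1, 5.6]
finger_gap: 0.252
```

Request:
arm_command([
  {"ax": 0,"ay": 0,"az": 0,"tx": 0,"ty": 0,"tz": 0,"claw": 150},
  {"ax": 0,"ay": 0,"az": 0,"tx": 0,"ty": 0,"tz": 0,"claw": 150},
  {"ax": 0,"ay": 0,"az": 0,"tx": 0,"ty": 0,"tz": 0,"claw": 150},
  {"ax": 0,"ay": 0,"az": 0,"tx": 0,"ty": -0.02,"tz": 0,"claw": 150},
  {"ax": 0,"ay": 0,"az": 0,"tx": 0,"ty": -0.03,"tz": 0,"claw": 150},
])

```text
t: 26.8
tool_pos: [0.6026, 0.0701, 0.1497]
ee_rot: [0.615, 1.483, -0.623]
ft_force: [0.7, -0.4, -0.3]
finger_gap: 0.414
```

Request:
arm_command([
  {"ax": 0,"ay": 0,"az": 0,"tx": 0,"ty": -0.04,"tz": 0,"claw": 100},
  {"ax": 0,"ay": 0,"az": 0,"tx": -0.03,"ty": -0.04,"tz": 0,"claw": 0},
  {"ax": 0,"ay": 0,"az": 0,"tx": -0.045,"ty": -0.01,"tz": 0,"claw": 0},
  {"ax": 0,"ay": 0,"az": 0,"tx": -0.045,"ty": 0,"tz": 0,"claw": 0},
  {"ax": 0,"ay": 0,"az": 0,"tx": -0.02,"ty": 0,"tz": 0,"claw": 0},
])

```text
t: 27.3
tool_pos: [0.539, 0.0059, 0.2933]
ee_rot: [0.619, 1.478, -0.626]
ft_force: [0.2, -0.2, -0.7]
finger_gap: 0.799
```

```bash
python3 st.py scene:o2 top:o1
```

```text
t 27.3 tcp [0.539  0.0059 0.2933] x [-0.001 -0.005 -1.   ] y [ 0.715  0.699 -0.004] z [ 0.699 -0.715  0.003] F [ 0.2 -0.2 -0.7] gap 0.799 q [-0.99  0.43  2.32  1.39  1.64 -1.2 ]
```

Request:
arm_command([
  {"ax": 0,"ay": 0,"az": -0.143,"tx": 0,"ty": 0,"tz": 0,"claw": 0},
  {"ax": 0,"ay": 0,"az": -0.143,"tx": 0,"ty": 0,"tz": 0,"claw": 0},
  {"ax": 0,"ay": 0,"az": -0.143,"tx": 0,"ty": 0,"tz": 0,"claw": 0},
  {"ax": 0,"ay": 0,"az": -0.143,"tx": 0,"ty": 0,"tz": 0,"claw": 0},
  {"ax": 0,"ay": 0,"az": -0.143,"tx": 0,"ty": 0,"tz": 0,"claw": 0},
])

```text
t: 27.9
tool_pos: [0.5392, 0.0053, 0.2896]
ee_rot: [0.061, 1.701, -1.174]
ft_force: [-0.6, -0.1, -0.6]
finger_gap: 1.002
```

Request:
arm_command([
  {"ax": 0,"ay": 0,"az": -0.143,"tx": 0,"ty": 0,"tz": 0,"claw": 0},
  {"ax": 0,"ay": 0,"az": -0.143,"tx": 0,"ty": 0,"tz": 0,"claw": 0},
  {"ax": 0,"ay": 0,"az": -0.143,"tx": 0,"ty": 0,"tz": 0,"claw": 0},
  {"ax": 0,"ay": 0,"az": -0.143,"tx": 0,"ty": 0,"tz": 0,"claw": 0},
  {"ax": 0,"ay": 0,"az": -0.143,"tx": 0,"ty": 0,"tz": 0,"claw": 0},
])

```text
t: 28.4
tool_pos: [0.5398, 0.0062, 0.2899]
ee_rot: [-0.594, 1.771, -1.68]
ft_force: [-0.2, 0.8, -0.5]
finger_gap: 1.0
```

Request:
arm_command([
  {"ax": 0,"ay": 0.14,"az": -0.143,"tx": 0,"ty": 0,"tz": 0,"claw": 0},
  {"ax": 0,"ay": 0.146,"az": 0,"tx": 0,"ty": 0,"tz": 0,"claw": 0},
  {"ax": 0,"ay": 0.146,"az": 0,"tx": 0,"ty": 0,"tz": 0,"claw": 0},
  {"ax": 0,"ay": 0.146,"az": 0,"tx": 0,"ty": 0,"tz": 0,"claw": 0},
  {"ax": 0,"ay": 0.146,"az": 0,"tx": 0,"ty": 0,"tz": 0,"claw": 0},
])

```text
t: 28.9
tool_pos: [0.5395, 0.0067, 0.2878]
ee_rot: [-0.076, 2.2, -2.145]
ft_force: [0.1, -0.3, -1.5]
finger_gap: 0.995
```

Request:
arm_command([
  {"ax": 0,"ay": 0.146,"az": 0,"tx": 0,"ty": 0,"tz": 0,"claw": 0},
  {"ax": 0,"ay": 0.146,"az": 0,"tx": 0,"ty": 0,"tz": 0,"claw": 0},
  {"ax": 0,"ay": 0,"az": 0,"tx": 0,"ty": 0.03,"tz": 0,"claw": 0},
  {"ax": 0,"ay": 0,"az": 0,"tx": 0,"ty": 0.03,"tz": 0,"claw": 0},
  {"ax": 0,"ay": 0,"az": 0,"tx": 0,"ty": 0,"tz": 0,"claw": 0},
])

```text
t: 29.4
tool_pos: [0.5372, 0.0084, 0.2246]
ee_rot: [-0.218, -2.143, 2.086]
ft_force: [-0.6, 0.2, -0.6]
finger_gap: 1.001
```

```bash
cat > pick.py <<'E'
from meas import *
import sys
n2,n1=sys.argv[1:3];rx,ry,bx,by=map(float,sys.argv[3:7]);z=float(sys.argv[7])
s=r.sense();R=cv2.Rodrigues(s['ee_rot'])[0]
th=np.arctan2(ry-by,rx-bx);yaw=np.arctan2(R[1,0],R[0,0]);dy=(th-np.pi-yaw+np.pi)%(2*np.pi)-np.pi
print('theta',th.round(3),'yaw',yaw.round(3),'ay needed',(-dy).round(3),'ax',np.round(-R[2,2],3),'y',R[:,1].round(3))
c,q=np.cos(th-np.pi),np.sin(th-np.pi);R2=np.array([[c,0,-q],[q,0,c],[0,-1,0]])
print('d after yaw',(R2.T@(np.array([rx,ry,z])-s['tool_pos'])).round(4))
E
python3 st.py scene:p2 top:p1; python3 -c "
from meas import *
cells('top','p1');cells('scene','p2')"; python3 pick.py p2 p1 .4875 .0215 .386 .047 .004
```

```text
t 29.4 tcp [0.5372 0.0084 0.2246] x [-0.979  0.202  0.001] y [ 0.004  0.027 -1.   ] z [-0.202 -0.979 -0.027] F [-0.6  0.2 -0.6] gap 1.001 q [-0.13  0.21  1.55  0.03  1.38  1.64]
red top [400 238  10  11  83] [ 0.4964 -0.2394  0.024 ]
red top [307 243   9  11  80] [0.4875 0.0225 0.024 ]
red top [353 245  11  12  81] [ 0.4793 -0.1089  0.024 ]
brn top [396 272   9  15 104] [ 0.3951 -0.2231  0.022 ]
brn top [342 277  10  16 107] [ 0.3832 -0.0736  0.022 ]
red scene [315 250  13  15 131] [0.4872 0.0201 0.012 ]
red scene [273 283  14  17 157] [ 0.4788 -0.1122  0.012 ]
red scene [234 327  17  19 183] [ 0.4943 -0.2434  0.012 ]
brn scene [288 224  14  14  99] [0.3841 0.0468 0.012 ]
brn scene [251 251  15  17 124] [ 0.378  -0.0759  0.012 ]
brn scene [203 296  18  19 171] [ 0.3911 -0.2278  0.012 ]
theta -0.246 yaw 2.937 ay needed 0.042 ax 0.028 y [ 0.013  0.025 -1.   ]
d after yaw [ 0.0545  0.2252 -0.0003]
```

Request:
arm_command([
  {"ax": 0.026,"ay": 0.042,"az": 0,"tx": 0,"ty": 0,"tz": 0,"claw": 0},
  {"ax": 0,"ay": 0,"az": 0,"tx": 0.027,"ty": 0.03,"tz": 0,"claw": 0},
  {"ax": 0,"ay": 0,"az": 0,"tx": 0.027,"ty": 0.04,"tz": 0,"claw": 0},
  {"ax": 0,"ay": 0,"az": 0,"tx": 0,"ty": 0.045,"tz": 0,"claw": 0},
  {"ax": 0,"ay": 0,"az": 0,"tx": 0,"ty": 0.045,"tz": 0,"claw": 0},
])

```text
t: 30.0
tool_pos: [0.4915, 0.0211, 0.0707]
ee_rot: [-0.276, -2.099, 2.096]
ft_force: [1.4, 0.3, -0.3]
finger_gap: 0.997
```

Request:
arm_command([
  {"ax": 0,"ay": 0,"az": 0,"tx": 0,"ty": 0.01,"tz": 0,"claw": 0},
  {"ax": 0,"ay": 0,"az": 0,"tx": 0,"ty": 0,"tz": 0,"claw": 0},
  {"ax": 0,"ay": 0,"az": 0,"tx": 0,"ty": 0,"tz": 0,"claw": 0},
  {"ax": 0,"ay": 0,"az": 0,"tx": 0,"ty": 0,"tz": 0,"claw": 0},
  {"ax": 0,"ay": 0,"az": 0,"tx": 0,"ty": 0,"tz": 0,"claw": 0},
])

```text
t: 30.5
tool_pos: [0.4916, 0.0208, 0.0617]
ee_rot: [-0.276, -2.097, 2.095]
ft_force: [0.7, 0.2, -0.3]
finger_gap: 0.998
```

```bash
python3 st.py scene:p3;  python3 pick.py p2 p1 .4875 .0215 .386 .047 .004; python3 - <<'E'
from h import *
p=cv2.imread('pics/p3.png');cv2.imwrite('pics/p3z.png',cv2.resize(p[170:290,240:370],None,fx=5,fy=5,interpolation=cv2.INTER_CUBIC))
E
```

```text
t 30.5 tcp [0.4916 0.0208 0.0617] x [-0.97   0.245 -0.014] y [ 0.014 -0.001 -1.   ] z [-0.245 -0.97  -0.003] F [ 0.7  0.2 -0.3] gap 0.998 q [-0.1   0.27  1.91  0.    0.95  1.72]
theta -0.246 yaw 2.894 ay needed -0.001 ax 0.003 y [ 0.014 -0.    -1.   ]
d after yaw [0.0037 0.0574 0.0003]
```

Request:
arm_command([
  {"ax": 0,"ay": 0,"az": -0.014,"tx": 0.0035,"ty": 0,"tz": 0,"claw": 0},
  {"ax": 0,"ay": 0,"az": 0,"tx": 0,"ty": 0.03,"tz": 0,"claw": 0},
  {"ax": 0,"ay": 0,"az": 0,"tx": 0,"ty": 0.02,"tz": 0,"claw": 0},
  {"ax": 0,"ay": 0,"az": 0,"tx": 0,"ty": 0,"tz": 0,"claw": 0},
  {"ax": 0,"ay": 0,"az": 0,"tx": 0,"ty": 0,"tz": 0,"claw": 0},
])

```text
t: 31.05
tool_pos: [0.4865, 0.022, 0.0102]
ee_rot: [-0.255, -2.091, 2.085]
ft_force: [-0.1, 0.1, -0.5]
finger_gap: 1.002
```

```bash
python3 st.py;  python3 pick.py p2 p1 .4875 .0215 .386 .047 .004
```

```text
t 31.05 tcp [0.4865 0.022  0.0102] x [-0.97   0.245  0.004] y [-0.003  0.003 -1.   ] z [-0.245 -0.97  -0.002] F [-0.1  0.1 -0.5] gap 1.002 q [-0.1   0.35  1.97  0.    0.83  1.71]
theta -0.246 yaw 2.894 ay needed -0.001 ax 0.002 y [-0.003  0.003 -1.   ]
d after yaw [-0.0011  0.0062  0.0002]
```

Request:
arm_command([
  {"ax": 0,"ay": 0,"az": 0.002,"tx": -0.001,"ty": 0.006,"tz": 0,"claw": 100},
  {"ax": 0,"ay": 0,"az": 0,"tx": 0,"ty": 0,"tz": 0,"claw": 255},
  {"ax": 0,"ay": 0,"az": 0,"tx": 0,"ty": 0,"tz": 0,"claw": 255},
  {"ax": 0,"ay": 0,"az": 0,"tx": 0,"ty": 0,"tz": 0,"claw": 255},
  {"ax": 0,"ay": 0,"az": 0,"tx": 0,"ty": 0,"tz": 0,"claw": 255},
])

```text
t: 31.55
tool_pos: [0.4876, 0.0218, 0.0042]
ee_rot: [-0.259, -2.092, 2.087]
ft_force: [-0.0, 0.0, -0.4]
finger_gap: 0.61
```

Request:
arm_command([
  {"ax": 0,"ay": 0,"az": 0,"tx": 0,"ty": 0,"tz": 0,"claw": 255},
  {"ax": 0,"ay": 0,"az": 0,"tx": 0,"ty": 0,"tz": 0,"claw": 255},
  {"ax": 0,"ay": 0,"az": 0,"tx": 0,"ty": 0,"tz": 0,"claw": 255},
  {"ax": 0,"ay": 0,"az": 0,"tx": 0,"ty": 0,"tz": 0,"claw": 255},
  {"ax": 0,"ay": 0,"az": 0,"tx": 0,"ty": 0,"tz": 0,"claw": 255},
])

```text
t: 32.05
tool_pos: [0.4874, 0.0217, 0.0039]
ee_rot: [-0.258, -2.092, 2.087]
ft_force: [0.0, 0.9, -0.1]
finger_gap: 0.253
```

Request:
arm_command([
  {"ax": 0,"ay": 0,"az": 0,"tx": 0,"ty": 0,"tz": 0,"claw": 255},
  {"ax": 0,"ay": 0,"az": 0,"tx": 0,"ty": 0,"tz": 0,"claw": 255},
  {"ax": 0,"ay": 0,"az": 0,"tx": 0,"ty": -0.01,"tz": 0,"claw": 255},
  {"ax": 0,"ay": 0,"az": 0,"tx": 0,"ty": -0.03,"tz": 0,"claw": 255},
  {"ax": 0,"ay": 0,"az": 0,"tx": 0,"ty": -0.045,"tz": 0,"claw": 255},
])

```text
t: 32.55
tool_pos: [0.4852, 0.0217, 0.0884]
ee_rot: [-0.252, -2.089, 2.084]
ft_force: [0.6, 0.2, -1.2]
finger_gap: 0.252
```

```bash
python3 st.py scene:q2; python3 - <<'E'
from h import *
p=cv2.imread('pics/q2.png');cv2.imwrite('pics/q2z.png',cv2.resize(p[150:290,230:370],None,fx=4,fy=4,interpolation=cv2.INTER_CUBIC))
E
```

```text
t 32.55 tcp [0.4852 0.0217 0.0884] x [-0.97   0.245  0.007] y [-0.007  0.003 -1.   ] z [-0.245 -0.97  -0.002] F [ 0.6  0.2 -1.2] gap 0.252 q [-0.1   0.25  1.87  0.    1.04  1.72]
```

Request:
arm_command([
  {"ax": 0,"ay": 0,"az": 0,"tx": -0.008,"ty": -0.042,"tz": 0,"claw": 255},
  {"ax": 0,"ay": 0,"az": 0,"tx": -0.008,"ty": -0.042,"tz": 0,"claw": 255},
  {"ax": 0,"ay": 0,"az": 0,"tx": -0.008,"ty": -0.042,"tz": 0,"claw": 255},
  {"ax": 0,"ay": 0,"az": 0,"tx": -0.008,"ty": -0.042,"tz": 0,"claw": 255},
  {"ax": 0,"ay": 0,"az": 0,"tx": -0.008,"ty": -0.036,"tz": 0,"claw": 255},
])

```text
t: 33.1
tool_pos: [0.5267, 0.0112, 0.296]
ee_rot: [-0.261, -2.094, 2.088]
ft_force: [0.6, 0.6, -1.1]
finger_gap: 0.256
```

Request:
arm_command([
  {"ax": 0,"ay": -0.146,"az": 0,"tx": 0,"ty": 0,"tz": 0,"claw": 255},
  {"ax": 0,"ay": -0.146,"az": 0,"tx": 0,"ty": 0,"tz": 0,"claw": 255},
  {"ax": 0,"ay": -0.146,"az": 0,"tx": 0,"ty": 0,"tz": 0,"claw": 255},
  {"ax": 0,"ay": -0.146,"az": 0,"tx": 0,"ty": 0,"tz": 0,"claw": 255},
  {"ax": 0,"ay": -0.146,"az": 0,"tx": 0,"ty": 0,"tz": 0,"claw": 255},
])

```text
t: 33.6
tool_pos: [0.5261, 0.0113, 0.2933]
ee_rot: [-0.486, 1.951, -1.945]
ft_force: [-0.0, -0.3, -0.4]
finger_gap: 0.256
```

Request:
arm_command([
  {"ax": 0,"ay": -0.146,"az": 0,"tx": 0,"ty": 0,"tz": 0,"claw": 255},
  {"ax": 0,"ay": -0.146,"az": 0,"tx": 0,"ty": 0,"tz": 0,"claw": 255},
  {"ax": 0,"ay": 0,"az": 0.143,"tx": 0,"ty": 0,"tz": 0,"claw": 255},
  {"ax": 0,"ay": 0,"az": 0.143,"tx": 0,"ty": 0,"tz": 0,"claw": 255},
  {"ax": 0,"ay": 0,"az": 0.143,"tx": 0,"ty": 0,"tz": 0,"claw": 255},
])

```text
t: 34.1
tool_pos: [0.5268, 0.0117, 0.2944]
ee_rot: [-0.302, 1.76, -1.469]
ft_force: [-0.5, -0.2, -0.1]
finger_gap: 0.253
```

Request:
arm_command([
  {"ax": 0,"ay": 0,"az": 0.143,"tx": 0,"ty": 0,"tz": 0,"claw": 255},
  {"ax": 0,"ay": 0,"az": 0.143,"tx": 0,"ty": 0,"tz": 0,"claw": 255},
  {"ax": 0,"ay": 0,"az": 0.143,"tx": 0,"ty": 0,"tz": 0,"claw": 255},
  {"ax": 0,"ay": 0,"az": 0.143,"tx": 0,"ty": 0,"tz": 0,"claw": 255},
  {"ax": 0,"ay": 0,"az": 0.143,"tx": 0,"ty": 0,"tz": 0,"claw": 255},
])

```text
t: 34.6
tool_pos: [0.5263, 0.0102, 0.2942]
ee_rot: [0.309, 1.621, -0.948]
ft_force: [0.1, 0.9, -2.0]
finger_gap: 0.252
```

Request:
arm_command([
  {"ax": 0,"ay": 0,"az": 0.143,"tx": 0,"ty": 0,"tz": 0,"claw": 255},
  {"ax": 0,"ay": 0,"az": 0.143,"tx": 0,"ty": 0,"tz": 0,"claw": 255},
  {"ax": 0,"ay": 0,"az": 0.14,"tx": 0,"ty": 0,"tz": 0,"claw": 255},
  {"ax": 0,"ay": 0,"az": 0,"tx": 0,"ty": 0,"tz": 0,"claw": 255},
  {"ax": 0,"ay": 0,"az": 0,"tx": 0,"ty": 0,"tz": 0,"claw": 255},
])

```text
t: 35.1
tool_pos: [0.5268, 0.0105, 0.2921]
ee_rot: [0.623, 1.486, -0.621]
ft_force: [-0.2, -0.1, -0.0]
finger_gap: 0.254
```

```bash
python3 st.py;  python3 goto.py .6305 .028 .235 .008
```

```text
t 35.1 tcp [0.5268 0.0105 0.2921] x [-0.005  0.004 -1.   ] y [ 0.714  0.7   -0.001] z [ 0.7   -0.714 -0.006] F [-0.2 -0.1 -0. ] gap 0.254 q [-1.01  0.43  2.35  1.37  1.64 -1.22]
tcp target [0.6362 0.0336 0.235 ] d tool [0.0567 0.0944 0.0605] tilt y.z -0.001 x.z -1.0 z.z -0.006
```

Request:
arm_command([
  {"ax": 0,"ay": 0,"az": 0,"tx": 0,"ty": 0.032,"tz": 0.02,"claw": 255},
  {"ax": 0,"ay": 0,"az": 0,"tx": 0,"ty": 0.032,"tz": 0.02,"claw": 255},
  {"ax": 0,"ay": 0,"az": 0,"tx": 0.02,"ty": 0.031,"tz": 0.02,"claw": 255},
  {"ax": 0,"ay": 0,"az": 0,"tx": 0.03,"ty": 0,"tz": 0,"claw": 255},
  {"ax": 0,"ay": 0,"az": 0,"tx": 0,"ty": 0,"tz": 0,"claw": 255},
])

```text
t: 35.6
tool_pos: [0.6361, 0.037, 0.2444]
ee_rot: [0.617, 1.479, -0.621]
ft_force: [-0.0, -0.2, -0.7]
finger_gap: 0.25
```

```bash
python3 st.py scene:r2;  python3 goto.py .6308 .0285 .225 .008; python3 - <<'E'
from h import *
p=cv2.imread('pics/r2.png');cv2.imwrite('pics/r2z.png',cv2.resize(p[170:310,310:450],None,fx=4,fy=4,interpolation=cv2.INTER_CUBIC))
E
```

```text
t 35.6 tcp [0.6361 0.037  0.2444] x [ 0.    -0.003 -1.   ] y [ 0.712  0.703 -0.002] z [ 0.703 -0.712  0.002] F [-0.  -0.2 -0.7] gap 0.25 q [-0.75  0.58  2.23  1.61  1.55 -1.25]
tcp target [0.6365 0.0341 0.225 ] d tool [ 0.0211 -0.0012  0.0021] tilt y.z 0.0007 x.z -1.0 z.z 0.0025
```

Request:
arm_command([
  {"ax": 0,"ay": 0,"az": 0,"tx": 0.01,"ty": -0.001,"tz": 0.002,"claw": 255},
  {"ax": 0,"ay": 0,"az": 0,"tx": 0.02,"ty": 0,"tz": 0,"claw": 255},
  {"ax": 0,"ay": 0,"az": 0,"tx": 0.015,"ty": 0,"tz": 0,"claw": 255},
  {"ax": 0,"ay": 0,"az": 0,"tx": 0,"ty": 0,"tz": 0,"claw": 255},
  {"ax": 0,"ay": 0,"az": 0,"tx": 0,"ty": 0,"tz": 0,"claw": 255},
])

```text
t: 36.15
tool_pos: [0.6368, 0.0322, 0.1992]
ee_rot: [0.624, 1.48, -0.622]
ft_force: [-0.1, -0.9, -1.4]
finger_gap: 0.254
```

```bash
python3 st.py scene:r3;  python3 goto.py .6308 .0285 .152 .008; python3 - <<'E'
from h import *
p=cv2.imread('pics/r3.png');cv2.imwrite('pics/r3z.png',cv2.resize(p[170:310,310:450],None,fx=4,fy=4,interpolation=cv2.INTER_CUBIC))
E
```

```text
t 36.15 tcp [0.6368 0.0322 0.1992] x [ 0.     0.001 -1.   ] y [0.715 0.699 0.001] z [ 0.699 -0.715 -0.001] F [-0.1 -0.9 -1.4] gap 0.254 q [-0.75  0.69  2.25  1.61  1.56 -1.37]
tcp target [0.6365 0.0341 0.152 ] d tool [ 0.0473  0.001  -0.0014] tilt y.z 0.0011 x.z -1.0 z.z -0.0006
```

Request:
arm_command([
  {"ax": 0,"ay": 0,"az": 0,"tx": 0.002,"ty": 0.001,"tz": -0.0015,"claw": 255},
  {"ax": 0,"ay": 0,"az": 0,"tx": 0.02,"ty": 0,"tz": 0,"claw": 255},
  {"ax": 0,"ay": 0,"az": 0,"tx": 0.018,"ty": 0,"tz": 0,"claw": 255},
  {"ax": 0,"ay": 0,"az": 0,"tx": 0.003,"ty": 0,"tz": 0,"claw": 255},
  {"ax": 0,"ay": 0,"az": 0,"tx": 0.001,"ty": 0,"tz": 0,"claw": 255},
])

```text
t: 36.7
tool_pos: [0.6364, 0.0347, 0.154]
ee_rot: [0.624, 1.482, -0.621]
ft_force: [-0.2, 1.1, -0.9]
finger_gap: 0.254
```

Request:
arm_command([
  {"ax": 0,"ay": 0,"az": 0,"tx": 0.001,"ty": 0,"tz": 0,"claw": 255},
  {"ax": 0,"ay": 0,"az": 0,"tx": 0,"ty": 0,"tz": 0,"claw": 255},
  {"ax": 0,"ay": 0,"az": 0,"tx": 0.001,"ty": 0,"tz": 0,"claw": 255},
  {"ax": 0,"ay": 0,"az": 0,"tx": 0,"ty": 0,"tz": 0,"claw": 255},
  {"ax": 0,"ay": 0,"az": 0,"tx": 0,"ty": 0,"tz": 0,"claw": 255},
])

```text
t: 37.2
tool_pos: [0.6364, 0.0347, 0.1529]
ee_rot: [0.625, 1.481, -0.62]
ft_force: [0.3, -1.1, 3.3]
finger_gap: 0.25
```

Contact on the cup floor. Release and retreat.

Request:
arm_command([
  {"ax": 0,"ay": 0,"az": 0,"tx": 0,"ty": 0,"tz": 0,"claw": 150},
  {"ax": 0,"ay": 0,"az": 0,"tx": 0,"ty": 0,"tz": 0,"claw": 150},
  {"ax": 0,"ay": 0,"az": 0,"tx": 0,"ty": 0,"tz": 0,"claw": 150},
  {"ax": 0,"ay": 0,"az": 0,"tx": 0,"ty": -0.02,"tz": 0,"claw": 150},
  {"ax": 0,"ay": 0,"az": 0,"tx": 0,"ty": -0.03,"tz": 0,"claw": 150},
])

```text
t: 37.7
tool_pos: [0.6001, 0.0009, 0.1515]
ee_rot: [0.621, 1.483, -0.619]
ft_force: [0.4, -0.1, -0.5]
finger_gap: 0.407
```

Request:
arm_command([
  {"ax": 0,"ay": 0,"az": 0,"tx": 0,"ty": -0.04,"tz": 0,"claw": 100},
  {"ax": 0,"ay": 0,"az": 0,"tx": -0.03,"ty": -0.04,"tz": 0,"claw": 0},
  {"ax": 0,"ay": 0,"az": 0,"tx": -0.045,"ty": -0.01,"tz": 0,"claw": 0},
  {"ax": 0,"ay": 0,"az": 0,"tx": -0.045,"ty": 0,"tz": 0,"claw": 0},
  {"ax": 0,"ay": 0,"az": 0,"tx": -0.02,"ty": 0,"tz": 0,"claw": 0},
])

```text
t: 38.2
tool_pos: [0.5361, -0.064, 0.2946]
ee_rot: [0.623, 1.478, -0.623]
ft_force: [1.0, -0.2, -0.2]
finger_gap: 0.8
```

Request:
arm_command([
  {"ax": 0,"ay": 0,"az": -0.143,"tx": 0,"ty": 0,"tz": 0,"claw": 0},
  {"ax": 0,"ay": 0,"az": -0.143,"tx": 0,"ty": 0,"tz": 0,"claw": 0},
  {"ax": 0,"ay": 0,"az": -0.143,"tx": 0,"ty": 0,"tz": 0,"claw": 0},
  {"ax": 0,"ay": 0,"az": -0.143,"tx": 0,"ty": 0,"tz": 0,"claw": 0},
  {"ax": 0,"ay": 0,"az": -0.143,"tx": 0,"ty": 0,"tz": 0,"claw": 0},
])

```text
t: 38.7
tool_pos: [0.5359, -0.0642, 0.2923]
ee_rot: [0.066, 1.7, -1.171]
ft_force: [-0.1, 0.5, 0.2]
finger_gap: 0.998
```

Request:
arm_command([
  {"ax": 0,"ay": 0,"az": -0.143,"tx": 0,"ty": 0,"tz": 0,"claw": 0},
  {"ax": 0,"ay": 0,"az": -0.143,"tx": 0,"ty": 0,"tz": 0,"claw": 0},
  {"ax": 0,"ay": 0,"az": -0.143,"tx": 0,"ty": 0,"tz": 0,"claw": 0},
  {"ax": 0,"ay": 0,"az": -0.143,"tx": 0,"ty": 0,"tz": 0,"claw": 0},
  {"ax": 0,"ay": 0,"az": -0.143,"tx": 0,"ty": 0,"tz": 0,"claw": 0},
])

```text
t: 39.2
tool_pos: [0.5363, -0.0637, 0.293]
ee_rot: [-0.585, 1.773, -1.677]
ft_force: [-0.4, -0.1, 0.2]
finger_gap: 0.996
```

Request:
arm_command([
  {"ax": 0,"ay": 0,"az": -0.141,"tx": 0,"ty": 0,"tz": 0,"claw": 0},
  {"ax": 0,"ay": 0.146,"az": 0,"tx": 0,"ty": 0,"tz": 0,"claw": 0},
  {"ax": 0,"ay": 0.146,"az": 0,"tx": 0,"ty": 0,"tz": 0,"claw": 0},
  {"ax": 0,"ay": 0.146,"az": 0,"tx": 0,"ty": 0,"tz": 0,"claw": 0},
  {"ax": 0,"ay": 0.146,"az": 0,"tx": 0,"ty": 0,"tz": 0,"claw": 0},
])

```text
t: 39.7
tool_pos: [0.536, -0.063, 0.2909]
ee_rot: [-0.202, 2.129, -2.123]
ft_force: [0.2, 0.6, 0.4]
finger_gap: 1.005
```

Request:
arm_command([
  {"ax": 0,"ay": 0.146,"az": 0,"tx": 0,"ty": 0,"tz": 0,"claw": 0},
  {"ax": 0,"ay": 0.146,"az": 0,"tx": 0,"ty": 0,"tz": 0,"claw": 0},
  {"ax": 0,"ay": 0.146,"az": 0,"tx": 0,"ty": 0,"tz": 0,"claw": 0},
  {"ax": 0,"ay": 0.1,"az": 0,"tx": 0,"ty": 0,"tz": 0,"claw": 0},
  {"ax": 0,"ay": 0,"az": 0,"tx": 0,"ty": 0,"tz": 0,"claw": 0},
])

```text
t: 40.2
tool_pos: [0.5359, -0.0633, 0.2911]
ee_rot: [-0.352, -2.033, 2.029]
ft_force: [-0.7, 0.4, 0.2]
finger_gap: 1.001
```

```bash
python3 st.py scene:s2 top:s1; python3 -c "
from meas import *
cells('top','s1');cells('scene','s2')"; python3 pick.py s2 s1 .4795 -.1105 .3805 -.0745 .004
```

```text
t 40.2 tcp [ 0.5359 -0.0633  0.2911] x [-0.94   0.34   0.004] y [-0.003  0.002 -1.   ] z [-0.34  -0.94  -0.001] F [-0.7  0.4  0.2] gap 1.001 q [-0.25  0.19  1.42  0.    1.54  1.67]
red top [400 238  10  11  83] [ 0.4963 -0.2395  0.024 ]
red top [353 245  11  12  81] [ 0.4793 -0.1089  0.024 ]
brn top [396 272   9  15 106] [ 0.3954 -0.2232  0.022 ]
brn top [344 277   8   6  35] [ 0.3962 -0.0776  0.022 ]
red scene [273 283  14  17 158] [ 0.479  -0.1123  0.012 ]
red scene [234 327  17  19 191] [ 0.4949 -0.2439  0.012 ]
brn scene [251 251  15  18 126] [ 0.3784 -0.0761  0.012 ]
brn scene [203 296  19  19 173] [ 0.3909 -0.2278  0.012 ]
theta -0.349 yaw 2.797 ay needed 0.004 ax 0.001 y [-0.003  0.002 -1.   ]
d after yaw [0.0372 0.2873 0.0636]
```

Request:
arm_command([
  {"ax": 0,"ay": 0.003,"az": 0,"tx": 0.018,"ty": 0.03,"tz": 0.032,"claw": 0},
  {"ax": 0,"ay": 0,"az": 0,"tx": 0.018,"ty": 0.04,"tz": 0.032,"claw": 0},
  {"ax": 0,"ay": 0,"az": 0,"tx": 0,"ty": 0.048,"tz": 0,"claw": 0},
  {"ax": 0,"ay": 0,"az": 0,"tx": 0,"ty": 0.048,"tz": 0,"claw": 0},
  {"ax": 0,"ay": 0,"az": 0,"tx": 0,"ty": 0.048,"tz": 0,"claw": 0},
])

```text
t: 40.8
tool_pos: [0.4825, -0.1093, 0.0797]
ee_rot: [-0.358, -2.033, 2.03]
ft_force: [1.4, -0.7, -0.3]
finger_gap: 0.998
```

Request:
arm_command([
  {"ax": 0,"ay": 0,"az": 0,"tx": 0,"ty": 0,"tz": 0,"claw": 0},
  {"ax": 0,"ay": 0,"az": 0,"tx": 0,"ty": 0,"tz": 0,"claw": 0},
  {"ax": 0,"ay": 0,"az": 0,"tx": 0,"ty": 0,"tz": 0,"claw": 0},
  {"ax": 0,"ay": 0,"az": 0,"tx": 0,"ty": 0,"tz": 0,"claw": 0},
  {"ax": 0,"ay": 0,"az": 0,"tx": 0,"ty": 0,"tz": 0,"claw": 0},
])

```text
t: 41.3
tool_pos: [0.4842, -0.1095, 0.0827]
ee_rot: [-0.361, -2.033, 2.031]
ft_force: [-0.4, 0.4, 0.4]
finger_gap: 1.003
```

```bash
python3 st.py scene:u2; python3 pick.py s2 s1 .4795 -.1105 .3805 -.0745 .004; python3 - <<'E'
from h import *
p=cv2.imread('pics/u2.png');cv2.imwrite('pics/u2z.png',cv2.resize(p[190:330,210:350],None,fx=4,fy=4,interpolation=cv2.INTER_CUBIC))
E
```

```text
t 41.3 tcp [ 0.4842 -0.1095  0.0827] x [-0.939  0.343 -0.002] y [ 0.002  0.001 -1.   ] z [-0.343 -0.939 -0.001] F [-0.4  0.4  0.4] gap 1.003 q [-0.36  0.26  1.86  0.    1.02  1.56]
theta -0.349 yaw 2.792 ay needed -0.001 ax 0.001 y [ 0.001  0.001 -1.   ]
d after yaw [0.0037 0.0784 0.0025]
```

Request:
arm_command([
  {"ax": 0,"ay": 0,"az": 0,"tx": 0.0035,"ty": 0.01,"tz": 0.0025,"claw": 0},
  {"ax": 0,"ay": 0,"az": 0,"tx": 0,"ty": 0.035,"tz": 0,"claw": 0},
  {"ax": 0,"ay": 0,"az": 0,"tx": 0,"ty": 0.025,"tz": 0,"claw": 0},
  {"ax": 0,"ay": 0,"az": 0,"tx": 0,"ty": 0,"tz": 0,"claw": 0},
  {"ax": 0,"ay": 0,"az": 0,"tx": 0,"ty": 0,"tz": 0,"claw": 0},
])

```text
t: 41.85
tool_pos: [0.4781, -0.11, 0.0106]
ee_rot: [-0.356, -2.032, 2.028]
ft_force: [0.7, 0.5, 0.8]
finger_gap: 0.999
```

```bash
python3 pick.py s2 s1 .4795 -.1105 .3805 -.0745 .004
```

```text
theta -0.349 yaw 2.791 ay needed -0.001 ax 0.001 y [-0.003  0.002 -1.   ]
d after yaw [-0.0015  0.0066 -0.    ]
```

Request:
arm_command([
  {"ax": 0,"ay": 0,"az": 0.002,"tx": -0.0015,"ty": 0.0065,"tz": 0,"claw": 100},
  {"ax": 0,"ay": 0,"az": 0,"tx": 0,"ty": 0,"tz": 0,"claw": 255},
  {"ax": 0,"ay": 0,"az": 0,"tx": 0,"ty": 0,"tz": 0,"claw": 255},
  {"ax": 0,"ay": 0,"az": 0,"tx": 0,"ty": 0,"tz": 0,"claw": 255},
  {"ax": 0,"ay": 0,"az": 0,"tx": 0,"ty": 0,"tz": 0,"claw": 255},
])

```text
t: 42.35
tool_pos: [0.4801, -0.1106, 0.0047]
ee_rot: [-0.36, -2.033, 2.03]
ft_force: [0.6, -0.1, -0.4]
finger_gap: 0.614
```

Request:
arm_command([
  {"ax": 0,"ay": 0,"az": 0,"tx": 0,"ty": 0,"tz": 0,"claw": 255},
  {"ax": 0,"ay": 0,"az": 0,"tx": 0,"ty": 0,"tz": 0,"claw": 255},
  {"ax": 0,"ay": 0,"az": 0,"tx": 0,"ty": 0,"tz": 0,"claw": 255},
  {"ax": 0,"ay": 0,"az": 0,"tx": 0,"ty": 0,"tz": 0,"claw": 255},
  {"ax": 0,"ay": 0,"az": 0,"tx": 0,"ty": 0,"tz": 0,"claw": 255},
])

```text
t: 42.85
tool_pos: [0.4799, -0.1106, 0.0043]
ee_rot: [-0.359, -2.032, 2.03]
ft_force: [-0.4, -0.1, -0.8]
finger_gap: 0.252
```

Request:
arm_command([
  {"ax": 0,"ay": 0,"az": 0,"tx": 0,"ty": 0,"tz": 0,"claw": 255},
  {"ax": 0,"ay": 0,"az": 0,"tx": 0,"ty": 0,"tz": 0,"claw": 255},
  {"ax": 0,"ay": 0,"az": 0,"tx": 0,"ty": -0.01,"tz": 0,"claw": 255},
  {"ax": 0,"ay": 0,"az": 0,"tx": 0,"ty": -0.03,"tz": 0,"claw": 255},
  {"ax": 0,"ay": 0,"az": 0,"tx": 0,"ty": -0.045,"tz": 0,"claw": 255},
])

```text
t: 43.35
tool_pos: [0.4778, -0.1099, 0.0888]
ee_rot: [-0.353, -2.031, 2.026]
ft_force: [1.0, 0.2, -0.4]
finger_gap: 0.25
```

```bash
python3 st.py scene:v2; python3 - <<'E'
from h import *
p=cv2.imread('pics/v2.png');cv2.imwrite('pics/v2z.png',cv2.resize(p[190:330,210:350],None,fx=4,fy=4,interpolation=cv2.INTER_CUBIC))
E
```

```text
t 43.35 tcp [ 0.4778 -0.1099  0.0888] x [-0.939  0.343  0.006] y [-0.005  0.004 -1.   ] z [-0.343 -0.939 -0.002] F [ 1.   0.2 -0.4] gap 0.25 q [-0.37  0.25  1.86  0.    1.04  1.55]
```

Request:
arm_command([
  {"ax": 0,"ay": 0,"az": 0,"tx": -0.009,"ty": -0.042,"tz": -0.01,"claw": 255},
  {"ax": 0,"ay": 0,"az": 0,"tx": -0.009,"ty": -0.042,"tz": -0.01,"claw": 255},
  {"ax": 0,"ay": 0,"az": 0,"tx": -0.009,"ty": -0.042,"tz": -0.01,"claw": 255},
  {"ax": 0,"ay": 0,"az": 0,"tx": -0.009,"ty": -0.042,"tz": -0.01,"claw": 255},
  {"ax": 0,"ay": 0,"az": 0,"tx": -0.009,"ty": -0.036,"tz": -0.01,"claw": 255},
])

```text
t: 43.9
tool_pos: [0.5397, -0.0791, 0.2966]
ee_rot: [-0.362, -2.033, 2.031]
ft_force: [0.8, -0.3, -0.1]
finger_gap: 0.252
```

Request:
arm_command([
  {"ax": 0,"ay": -0.14,"az": 0,"tx": 0,"ty": 0,"tz": 0,"claw": 255},
  {"ax": 0,"ay": -0.14,"az": 0,"tx": 0,"ty": 0,"tz": 0,"claw": 255},
  {"ax": 0,"ay": -0.14,"az": 0,"tx": 0,"ty": 0,"tz": 0,"claw": 255},
  {"ax": 0,"ay": -0.14,"az": 0,"tx": 0,"ty": 0,"tz": 0,"claw": 255},
  {"ax": 0,"ay": -0.14,"az": 0,"tx": 0,"ty": 0,"tz": 0,"claw": 255},
])

```text
t: 44.4
tool_pos: [0.539, -0.0793, 0.2939]
ee_rot: [-0.364, 2.029, -2.026]
ft_force: [0.0, 1.3, -1.4]
finger_gap: 0.253
```

Request:
arm_command([
  {"ax": 0,"ay": -0.14,"az": 0,"tx": 0,"ty": 0,"tz": 0,"claw": 255},
  {"ax": 0,"ay": -0.14,"az": 0,"tx": 0,"ty": 0,"tz": 0,"claw": 255},
  {"ax": 0,"ay": -0.14,"az": 0,"tx": 0,"ty": 0,"tz": 0,"claw": 255},
  {"ax": 0,"ay": 0,"az": 0.143,"tx": 0,"ty": 0,"tz": 0,"claw": 255},
  {"ax": 0,"ay": 0,"az": 0.143,"tx": 0,"ty": 0,"tz": 0,"claw": 255},
])

```text
t: 44.9
tool_pos: [0.5404, -0.0782, 0.2945]
ee_rot: [-0.433, 1.769, -1.572]
ft_force: [-0.5, -1.1, -0.3]
finger_gap: 0.252
```

Request:
arm_command([
  {"ax": 0,"ay": 0,"az": 0.143,"tx": 0,"ty": 0,"tz": 0,"claw": 255},
  {"ax": 0,"ay": 0,"az": 0.143,"tx": 0,"ty": 0,"tz": 0,"claw": 255},
  {"ax": 0,"ay": 0,"az": 0.143,"tx": 0,"ty": 0,"tz": 0,"claw": 255},
  {"ax": 0,"ay": 0,"az": 0.143,"tx": 0,"ty": 0,"tz": 0,"claw": 255},
  {"ax": 0,"ay": 0,"az": 0.143,"tx": 0,"ty": 0,"tz": 0,"claw": 255},
])

```text
t: 45.4
tool_pos: [0.539, -0.0803, 0.2948]
ee_rot: [0.199, 1.659, -1.06]
ft_force: [1.1, 0.5, -1.2]
finger_gap: 0.254
```

Request:
arm_command([
  {"ax": 0,"ay": 0,"az": 0.143,"tx": 0,"ty": 0,"tz": 0,"claw": 255},
  {"ax": 0,"ay": 0,"az": 0.143,"tx": 0,"ty": 0,"tz": 0,"claw": 255},
  {"ax": 0,"ay": 0,"az": 0.143,"tx": 0,"ty": 0,"tz": 0,"claw": 255},
  {"ax": 0,"ay": 0,"az": 0.141,"tx": 0,"ty": 0,"tz": 0,"claw": 255},
  {"ax": 0,"ay": 0,"az": 0,"tx": 0,"ty": 0,"tz": 0,"claw": 255},
])

```text
t: 45.9
tool_pos: [0.5398, -0.0815, 0.2884]
ee_rot: [0.636, 1.491, -0.622]
ft_force: [0.2, -0.2, -0.9]
finger_gap: 0.25
```

```bash
python3 st.py;  python3 goto.py .6281 -.0415 .235 .008
```

```text
t 45.9 tcp [ 0.5398 -0.0815  0.2884] x [-0.008  0.013 -1.   ] y [0.719 0.694 0.003] z [ 0.694 -0.719 -0.015] F [ 0.2 -0.2 -0.9] gap 0.25 q [-1.1   0.49  2.19  1.31  1.7  -1.11]
tcp target [ 0.6339 -0.0359  0.235 ] d tool [0.0532 0.0992 0.0333] tilt y.z 0.0029 x.z -0.9999 z.z -0.0149
```

Request:
arm_command([
  {"ax": 0,"ay": 0,"az": 0,"tx": 0,"ty": 0.033,"tz": 0.011,"claw": 255},
  {"ax": 0,"ay": 0,"az": 0,"tx": 0,"ty": 0.033,"tz": 0.011,"claw": 255},
  {"ax": 0,"ay": 0,"az": 0,"tx": 0.02,"ty": 0.033,"tz": 0.011,"claw": 255},
  {"ax": 0,"ay": 0,"az": 0,"tx": 0.03,"ty": 0,"tz": 0,"claw": 255},
  {"ax": 0,"ay": 0,"az": 0,"tx": 0,"ty": 0,"tz": 0,"claw": 255},
])

```text
t: 46.4
tool_pos: [0.6336, -0.0325, 0.243]
ee_rot: [0.622, 1.481, -0.625]
ft_force: [0.4, -0.3, 0.6]
finger_gap: 0.25
```

```bash
python3 st.py scene:w2;  python3 goto.py .6281 -.0415 .235 .008;python3 - <<'E'
from h import *
p=cv2.imread('pics/w2.png');cv2.imwrite('pics/w2z.png',cv2.resize(p[190:330,290:430],None,fx=4,fy=4,interpolation=cv2.INTER_CUBIC))
E
```

```text
t 46.4 tcp [ 0.6336 -0.0325  0.243 ] x [-0.002 -0.001 -1.   ] y [ 0.716  0.699 -0.002] z [ 0.699 -0.716 -0.001] F [ 0.4 -0.3  0.6] gap 0.25 q [-0.86  0.6   2.15  1.51  1.59 -1.18]
tcp target [ 0.6338 -0.0359  0.235 ] d tool [ 0.0099 -0.0016  0.0022] tilt y.z 0.0005 x.z -1.0 z.z 0.0005
```

Request:
arm_command([
  {"ax": 0,"ay": 0,"az": 0,"tx": 0.01,"ty": -0.0015,"tz": 0.002,"claw": 255},
  {"ax": 0,"ay": 0,"az": 0,"tx": 0.015,"ty": 0,"tz": 0,"claw": 255},
  {"ax": 0,"ay": 0,"az": 0,"tx": 0.015,"ty": 0,"tz": 0,"claw": 255},
  {"ax": 0,"ay": 0,"az": 0,"tx": 0,"ty": 0,"tz": 0,"claw": 255},
  {"ax": 0,"ay": 0,"az": 0,"tx": 0,"ty": 0,"tz": 0,"claw": 255},
])

```text
t: 46.95
tool_pos: [0.6337, -0.0374, 0.2047]
ee_rot: [0.628, 1.477, -0.626]
ft_force: [-0.1, -1.1, -0.0]
finger_gap: 0.25
```

```bash
python3 st.py scene:w3;  python3 goto.py .6281 -.0415 .153 .008;python3 - <<'E'
from h import *
p=cv2.imread('pics/w3.png');cv2.imwrite('pics/w3z.png',cv2.resize(p[190:330,290:430],None,fx=4,fy=4,interpolation=cv2.INTER_CUBIC))
E
```

```text
t 46.95 tcp [ 0.6337 -0.0374  0.2047] x [ 0.002  0.001 -1.   ] y [0.719 0.695 0.002] z [ 0.695 -0.719  0.   ] F [-0.1 -1.1 -0. ] gap 0.25 q [-0.87  0.69  2.16  1.51  1.59 -1.28]
tcp target [ 0.6338 -0.0359  0.153 ] d tool [ 0.0517  0.0009 -0.0008] tilt y.z 0.0018 x.z -1.0 z.z 0.0008
```

Request:
arm_command([
  {"ax": 0,"ay": 0,"az": 0,"tx": 0.005,"ty": 0.001,"tz": -0.001,"claw": 255},
  {"ax": 0,"ay": 0,"az": 0,"tx": 0.02,"ty": 0,"tz": 0,"claw": 255},
  {"ax": 0,"ay": 0,"az": 0,"tx": 0.018,"ty": 0,"tz": 0,"claw": 255},
  {"ax": 0,"ay": 0,"az": 0,"tx": 0.005,"ty": 0,"tz": 0,"claw": 255},
  {"ax": 0,"ay": 0,"az": 0,"tx": 0.002,"ty": 0,"tz": 0,"claw": 255},
])

```text
t: 47.5
tool_pos: [0.6337, -0.0351, 0.1536]
ee_rot: [0.628, 1.479, -0.624]
ft_force: [0.3, 0.6, 2.0]
finger_gap: 0.255
```

Request:
arm_command([
  {"ax": 0,"ay": 0,"az": 0,"tx": 0.001,"ty": 0,"tz": 0,"claw": 255},
  {"ax": 0,"ay": 0,"az": 0,"tx": 0,"ty": 0,"tz": 0,"claw": 255},
  {"ax": 0,"ay": 0,"az": 0,"tx": 0.001,"ty": 0,"tz": 0,"claw": 255},
  {"ax": 0,"ay": 0,"az": 0,"tx": 0,"ty": 0,"tz": 0,"claw": 255},
  {"ax": 0,"ay": 0,"az": 0,"tx": 0,"ty": 0,"tz": 0,"claw": 255},
])

```text
t: 48.0
tool_pos: [0.6336, -0.0351, 0.1536]
ee_rot: [0.629, 1.476, -0.622]
ft_force: [-0.4, -1.1, 4.8]
finger_gap: 0.253
```

Seated. Release, retreat, next.

Request:
arm_command([
  {"ax": 0,"ay": 0,"az": 0,"tx": 0,"ty": 0,"tz": 0,"claw": 150},
  {"ax": 0,"ay": 0,"az": 0,"tx": 0,"ty": 0,"tz": 0,"claw": 150},
  {"ax": 0,"ay": 0,"az": 0,"tx": 0,"ty": 0,"tz": 0,"claw": 150},
  {"ax": 0,"ay": 0,"az": 0,"tx": 0,"ty": -0.02,"tz": 0,"claw": 150},
  {"ax": 0,"ay": 0,"az": 0,"tx": 0,"ty": -0.03,"tz": 0,"claw": 150},
])

```text
t: 48.5
tool_pos: [0.5973, -0.0686, 0.1511]
ee_rot: [0.624, 1.48, -0.623]
ft_force: [0.8, -0.3, -0.1]
finger_gap: 0.412
```

Request:
arm_command([
  {"ax": 0,"ay": 0,"az": 0,"tx": 0,"ty": -0.04,"tz": 0,"claw": 100},
  {"ax": 0,"ay": 0,"az": 0,"tx": -0.03,"ty": -0.04,"tz": 0,"claw": 0},
  {"ax": 0,"ay": 0,"az": 0,"tx": -0.045,"ty": -0.01,"tz": 0,"claw": 0},
  {"ax": 0,"ay": 0,"az": 0,"tx": -0.045,"ty": 0,"tz": 0,"claw": 0},
  {"ax": 0,"ay": 0,"az": 0,"tx": -0.02,"ty": 0,"tz": 0,"claw": 0},
])

```text
t: 49.0
tool_pos: [0.5327, -0.1333, 0.2942]
ee_rot: [0.626, 1.475, -0.627]
ft_force: [0.8, 0.3, -1.4]
finger_gap: 0.8
```

Request:
arm_command([
  {"ax": 0,"ay": 0,"az": -0.143,"tx": 0,"ty": 0,"tz": 0,"claw": 0},
  {"ax": 0,"ay": 0,"az": -0.143,"tx": 0,"ty": 0,"tz": 0,"claw": 0},
  {"ax": 0,"ay": 0,"az": -0.143,"tx": 0,"ty": 0,"tz": 0,"claw": 0},
  {"ax": 0,"ay": 0,"az": -0.143,"tx": 0,"ty": 0,"tz": 0,"claw": 0},
  {"ax": 0,"ay": 0,"az": -0.143,"tx": 0,"ty": 0,"tz": 0,"claw": 0},
])

```text
t: 49.5
tool_pos: [0.5325, -0.1335, 0.2919]
ee_rot: [0.071, 1.699, -1.175]
ft_force: [1.2, -0.0, -1.3]
finger_gap: 1.001
```

Request:
arm_command([
  {"ax": 0,"ay": 0,"az": -0.143,"tx": 0,"ty": 0,"tz": 0,"claw": 0},
  {"ax": 0,"ay": 0,"az": -0.143,"tx": 0,"ty": 0,"tz": 0,"claw": 0},
  {"ax": 0,"ay": 0,"az": -0.143,"tx": 0,"ty": 0,"tz": 0,"claw": 0},
  {"ax": 0,"ay": 0,"az": -0.143,"tx": 0,"ty": 0,"tz": 0,"claw": 0},
  {"ax": 0,"ay": 0,"az": -0.143,"tx": 0,"ty": 0,"tz": 0,"claw": 0},
])

```text
t: 50.0
tool_pos: [0.5329, -0.1329, 0.2927]
ee_rot: [-0.58, 1.773, -1.682]
ft_force: [-0.2, -0.4, -0.6]
finger_gap: 0.998
```

Request:
arm_command([
  {"ax": 0,"ay": 0,"az": -0.141,"tx": 0,"ty": 0,"tz": 0,"claw": 0},
  {"ax": 0,"ay": 0.146,"az": 0,"tx": 0,"ty": 0,"tz": 0,"claw": 0},
  {"ax": 0,"ay": 0.146,"az": 0,"tx": 0,"ty": 0,"tz": 0,"claw": 0},
  {"ax": 0,"ay": 0.146,"az": 0,"tx": 0,"ty": 0,"tz": 0,"claw": 0},
  {"ax": 0,"ay": 0.146,"az": 0,"tx": 0,"ty": 0,"tz": 0,"claw": 0},
])

```text
t: 50.5
tool_pos: [0.5327, -0.1321, 0.2907]
ee_rot: [-0.194, 2.13, -2.125]
ft_force: [0.3, 0.3, 0.4]
finger_gap: 0.999
```

Request:
arm_command([
  {"ax": 0,"ay": 0.146,"az": 0,"tx": 0,"ty": 0,"tz": 0,"claw": 0},
  {"ax": 0,"ay": 0.146,"az": 0,"tx": 0,"ty": 0,"tz": 0,"claw": 0},
  {"ax": 0,"ay": 0.05,"az": 0,"tx": 0,"ty": 0,"tz": 0,"claw": 0},
  {"ax": 0,"ay": 0,"az": 0,"tx": 0,"ty": 0,"tz": 0,"claw": 0},
  {"ax": 0,"ay": 0,"az": 0,"tx": 0,"ty": 0,"tz": 0,"claw": 0},
])

```text
t: 51.0
tool_pos: [0.5328, -0.1326, 0.291]
ee_rot: [-0.165, -2.142, 2.139]
ft_force: [0.1, 0.4, -0.3]
finger_gap: 1.004
```

```bash
python3 st.py scene:x2 top:x1; python3 -c "
from meas import *
cells('top','x1');cells('scene','x2')"; python3 pick.py s2 s1 .4955 -.2415 .393 -.2255 .004
```

```text
t 51.0 tcp [ 0.5328 -0.1326  0.291 ] x [-0.988  0.154  0.001] y [-0.001  0.002 -1.   ] z [-0.154 -0.988 -0.002] F [ 0.1  0.4 -0.3] gap 1.004 q [-0.37  0.2   1.4   0.    1.54  1.35]
red top [400 238   5  10  30] [ 0.4988 -0.232   0.024 ]
red scene [234 327  17  19 200] [ 0.4953 -0.244   0.012 ]
brn scene [203 296  19  19 173] [ 0.3911 -0.2278  0.012 ]
theta -0.155 yaw 2.986 ay needed -0.001 ax 0.001 y [-0.     0.002 -1.   ]
d after yaw [0.0202 0.2871 0.1133]
```

Request:
arm_command([
  {"ax": 0,"ay": 0,"az": 0,"tx": 0.01,"ty": 0.03,"tz": 0.035,"claw": 0},
  {"ax": 0,"ay": 0,"az": 0,"tx": 0.01,"ty": 0.04,"tz": 0.034,"claw": 0},
  {"ax": 0,"ay": 0,"az": 0,"tx": 0,"ty": 0.04,"tz": 0.034,"claw": 0},
  {"ax": 0,"ay": 0,"az": 0,"tx": 0,"ty": 0.048,"tz": 0,"claw": 0},
  {"ax": 0,"ay": 0,"az": 0,"tx": 0,"ty": 0.04,"tz": 0,"claw": 0},
])

```text
t: 51.6
tool_pos: [0.4977, -0.2282, 0.0956]
ee_rot: [-0.168, -2.141, 2.137]
ft_force: [0.8, 1.3, -1.5]
finger_gap: 1.0
```

Request:
arm_command([
  {"ax": 0,"ay": 0,"az": 0,"tx": 0,"ty": 0,"tz": 0,"claw": 0},
  {"ax": 0,"ay": 0,"az": 0,"tx": 0,"ty": 0,"tz": 0,"claw": 0},
  {"ax": 0,"ay": 0,"az": 0,"tx": 0,"ty": 0,"tz": 0,"claw": 0},
  {"ax": 0,"ay": 0,"az": 0,"tx": 0,"ty": 0,"tz": 0,"claw": 0},
  {"ax": 0,"ay": 0,"az": 0,"tx": 0,"ty": 0,"tz": 0,"claw": 0},
])

```text
t: 52.1
tool_pos: [0.4998, -0.2279, 0.0995]
ee_rot: [-0.171, -2.142, 2.142]
ft_force: [0.3, 0.3, -0.2]
finger_gap: 0.999
```

```bash
python3 st.py scene:y2 top:y1; python3 pick.py s2 s1 .4955 -.2415 .393 -.2255 .004; python3 - <<'E'
from h import *
p=cv2.imread('pics/y2.png');cv2.imwrite('pics/y2z.png',cv2.resize(p[230:400,140:310],None,fx=3.5,fy=3.5,interpolation=cv2.INTER_CUBIC))
E
```

```text
t 52.1 tcp [ 0.4998 -0.2279  0.0995] x [-0.988  0.155 -0.003] y [ 0.003 -0.001 -1.   ] z [-0.155 -0.988  0.   ] F [ 0.3  0.3 -0.2] gap 0.999 q [-0.56  0.32  1.73  0.    1.1   1.17]
theta -0.155 yaw 2.986 ay needed -0.001 ax 0.001 y [ 0.002  0.    -1.   ]
d after yaw [0.0015 0.0948 0.0143]
```

Request:
arm_command([
  {"ax": 0,"ay": 0,"az": 0,"tx": 0.0015,"ty": 0.02,"tz": 0.002,"claw": 0},
  {"ax": 0,"ay": 0,"az": 0,"tx": 0,"ty": 0.035,"tz": 0,"claw": 0},
  {"ax": 0,"ay": 0,"az": 0,"tx": 0,"ty": 0.032,"tz": 0,"claw": 0},
  {"ax": 0,"ay": 0,"az": 0,"tx": 0,"ty": 0,"tz": 0,"claw": 0},
  {"ax": 0,"ay": 0,"az": 0,"tx": 0,"ty": 0,"tz": 0,"claw": 0},
])

```text
t: 52.7
tool_pos: [0.497, -0.2291, 0.011]
ee_rot: [-0.167, -2.142, 2.138]
ft_force: [0.4, 0.3, 0.2]
finger_gap: 1.0
```

```bash
python3 st.py scene:z2;python3 pick.py s2 s1 .4955 -.2415 .393 -.2255 .004;  python3 - <<'E'
from h import *
p=cv2.imread('pics/z2.png');cv2.imwrite('pics/z2z.png',cv2.resize(p[230:400,140:310],None,fx=3.5,fy=3.5,interpolation=cv2.INTER_CUBIC))
E
```

```text
t 52.7 tcp [ 0.497  -0.2291  0.011 ] x [-0.988  0.155  0.   ] y [-0.     0.002 -1.   ] z [-0.155 -0.988 -0.002] F [0.4 0.3 0.2] gap 1.0 q [-0.56  0.41  1.84  0.    0.89  1.17]
theta -0.155 yaw 2.986 ay needed -0.001 ax 0.001 y [ 0.002  0.    -1.   ]
d after yaw [0.0005 0.0079 0.0121]
```

Request:
arm_command([
  {"ax": 0,"ay": 0,"az": 0,"tx": 0,"ty": 0.007,"tz": 0,"claw": 60},
  {"ax": 0,"ay": 0,"az": 0,"tx": 0,"ty": 0,"tz": 0,"claw": 110},
  {"ax": 0,"ay": 0,"az": 0,"tx": 0,"ty": 0,"tz": 0,"claw": 130},
  {"ax": 0,"ay": 0,"az": 0,"tx": 0,"ty": 0,"tz": 0,"claw": 145},
  {"ax": 0,"ay": 0,"az": 0,"tx": 0,"ty": 0,"tz": 0,"claw": 160},
])

```text
t: 53.25
tool_pos: [0.497, -0.2291, 0.004]
ee_rot: [-0.168, -2.142, 2.139]
ft_force: [-0.2, 0.2, 1.4]
finger_gap: 0.609
```

Request:
arm_command([
  {"ax": 0,"ay": 0,"az": 0,"tx": 0,"ty": 0,"tz": 0,"claw": 175},
  {"ax": 0,"ay": 0,"az": 0,"tx": 0,"ty": 0,"tz": 0,"claw": 185},
  {"ax": 0,"ay": 0,"az": 0,"tx": 0,"ty": 0,"tz": 0,"claw": 195},
  {"ax": 0,"ay": 0,"az": 0,"tx": 0,"ty": 0,"tz": 0,"claw": 255},
  {"ax": 0,"ay": 0,"az": 0,"tx": 0,"ty": 0,"tz": 0,"claw": 255},
])

```text
t: 53.75
tool_pos: [0.4969, -0.2291, 0.0036]
ee_rot: [-0.168, -2.142, 2.139]
ft_force: [0.6, 0.3, -0.1]
finger_gap: 0.261
```

Request:
arm_command([
  {"ax": 0,"ay": 0,"az": 0,"tx": 0,"ty": 0,"tz": 0,"claw": 255},
  {"ax": 0,"ay": 0,"az": 0,"tx": 0,"ty": 0,"tz": 0,"claw": 255},
  {"ax": 0,"ay": 0,"az": 0,"tx": 0,"ty": 0,"tz": 0,"claw": 255},
  {"ax": 0,"ay": 0,"az": 0,"tx": 0,"ty": -0.01,"tz": 0,"claw": 255},
  {"ax": 0,"ay": 0,"az": 0,"tx": 0,"ty": -0.03,"tz": 0,"claw": 255},
])

```text
t: 54.25
tool_pos: [0.4945, -0.2276, 0.042]
ee_rot: [-0.161, -2.142, 2.132]
ft_force: [0.4, -1.0, -0.3]
finger_gap: 0.264
```

```bash
python3 st.py scene:A2 top:A1; python3 - <<'E'
from h import *
p=cv2.imread('pics/A2.png');cv2.imwrite('pics/A2z.png',cv2.resize(p[230:400,140:310],None,fx=3.5,fy=3.5,interpolation=cv2.INTER_CUBIC))
p=cv2.imread('pics/A1.png');cv2.imwrite('pics/A1z.png',cv2.resize(p[180:320,340:480],None,fx=4,fy=4,interpolation=cv2.INTER_CUBIC))
E
```

```text
t 54.25 tcp [ 0.4945 -0.2276  0.042 ] x [-0.988  0.156  0.006] y [-0.006  0.005 -1.   ] z [-0.156 -0.988 -0.004] F [ 0.4 -1.  -0.3] gap 0.264 q [-0.56  0.38  1.8   0.    0.97  1.17]
```

Request:
arm_command([
  {"ax": 0,"ay": 0,"az": 0,"tx": 0,"ty": 0.02,"tz": 0,"claw": 255},
  {"ax": 0,"ay": 0,"az": 0,"tx": 0,"ty": 0.018,"tz": 0,"claw": 255},
  {"ax": 0,"ay": 0,"az": 0,"tx": 0,"ty": 0,"tz": 0,"claw": 255},
  {"ax": 0,"ay": 0,"az": 0,"tx": 0,"ty": 0,"tz": 0,"claw": 100},
  {"ax": 0,"ay": 0,"az": 0,"tx": 0,"ty": 0,"tz": 0,"claw": 100},
])

```text
t: 54.85
tool_pos: [0.4972, -0.2292, 0.0062]
ee_rot: [-0.168, -2.142, 2.139]
ft_force: [-0.1, -0.5, -1.1]
finger_gap: 0.385
```

Request:
arm_command([
  {"ax": 0,"ay": 0,"az": 0,"tx": 0,"ty": 0,"tz": 0,"claw": 100},
  {"ax": 0,"ay": 0,"az": 0,"tx": 0,"ty": 0,"tz": 0,"claw": 100},
  {"ax": 0,"ay": 0,"az": 0,"tx": 0,"ty": -0.04,"tz": 0,"claw": 0},
  {"ax": 0,"ay": 0,"az": 0,"tx": 0,"ty": -0.045,"tz": 0,"claw": 0},
  {"ax": 0,"ay": 0,"az": 0,"tx": 0.04,"ty": -0.045,"tz": -0.04,"claw": 0},
])

```text
t: 55.35
tool_pos: [0.4781, -0.2014, 0.1251]
ee_rot: [-0.178, -2.139, 2.146]
ft_force: [0.3, 1.0, 0.1]
finger_gap: 0.811
```

Request:
arm_command([
  {"ax": 0,"ay": 0,"az": 0,"tx": 0.04,"ty": -0.02,"tz": -0.04,"claw": 0},
  {"ax": 0,"ay": 0,"az": 0,"tx": 0.02,"ty": -0.02,"tz": -0.045,"claw": 0},
  {"ax": 0,"ay": 0,"az": 0,"tx": 0,"ty": 0,"tz": -0.04,"claw": 0},
  {"ax": 0,"ay": 0,"az": 0,"tx": 0,"ty": 0,"tz": 0,"claw": 0},
  {"ax": 0,"ay": 0,"az": 0,"tx": 0,"ty": 0,"tz": 0,"claw": 0},
])

```text
t: 55.85
tool_pos: [0.4403, -0.0748, 0.1579]
ee_rot: [-0.166, -2.143, 2.141]
ft_force: [0.4, -0.4, 0.2]
finger_gap: 0.997
```

```bash
python3 st.py scene:B2 top:B1; python3 -c "
from meas import *
cells('top','B1');cells('scene','B2')"
```

```text
t 55.85 tcp [ 0.4403 -0.0748  0.1579] x [-0.988  0.153 -0.001] y [ 0.001  0.    -1.   ] z [-0.153 -0.988 -0.001] F [ 0.4 -0.4  0.2] gap 0.997 q [-0.32  0.12  1.84  0.    1.19  1.4 ]
red top [399 239   5  11  47] [ 0.495  -0.2294  0.024 ]
brn top [391 273   8  15 106] [ 0.3943 -0.208   0.022 ]
red scene [239 322  17  19 189] [ 0.4942 -0.2289  0.012 ]
brn scene [208 291  19  19 166] [ 0.3896 -0.2123  0.012 ]
```

```bash
python3 pick.py s2 s1 .495 -.2268 .392 -.2102 .004
```

```text
theta -0.16 yaw 2.985 ay needed 0.003 ax 0.001 y [ 0.     0.001 -1.   ]
d after yaw [-0.0779  0.1534  0.1402]
```

Request:
arm_command([
  {"ax": 0,"ay": 0.003,"az": 0,"tx": -0.026,"ty": 0,"tz": 0.047,"claw": 0},
  {"ax": 0,"ay": 0,"az": 0,"tx": -0.026,"ty": 0,"tz": 0.047,"claw": 0},
  {"ax": 0,"ay": 0,"az": 0,"tx": -0.026,"ty": 0,"tz": 0.046,"claw": 0},
  {"ax": 0,"ay": 0,"az": 0,"tx": 0,"ty": 0.04,"tz": 0,"claw": 0},
  {"ax": 0,"ay": 0,"az": 0,"tx": 0,"ty": 0.04,"tz": 0,"claw": 0},
])

```text
t: 56.45
tool_pos: [0.4929, -0.2203, 0.0765]
ee_rot: [-0.178, -2.137, 2.138]
ft_force: [-0.2, 1.0, -0.5]
finger_gap: 1.001
```

Request:
arm_command([
  {"ax": 0,"ay": 0,"az": 0,"tx": 0,"ty": 0.02,"tz": 0,"claw": 0},
  {"ax": 0,"ay": 0,"az": 0,"tx": 0,"ty": 0.02,"tz": 0,"claw": 0},
  {"ax": 0,"ay": 0,"az": 0,"tx": 0,"ty": 0,"tz": 0,"claw": 0},
  {"ax": 0,"ay": 0,"az": 0,"tx": 0,"ty": 0,"tz": 0,"claw": 0},
  {"ax": 0,"ay": 0,"az": 0,"tx": 0,"ty": 0,"tz": 0,"claw": 0},
])

```text
t: 56.95
tool_pos: [0.4925, -0.2171, 0.0382]
ee_rot: [-0.173, -2.139, 2.138]
ft_force: [-0.5, 0.1, 0.5]
finger_gap: 1.001
```

```bash
python3 pick.py s2 s1 .495 -.2268 .392 -.2102 .004
```

```text
theta -0.16 yaw 2.982 ay needed -0.0 ax 0.001 y [ 0.002  0.    -1.   ]
d after yaw [-0.004   0.0342  0.0092]
```

Request:
arm_command([
  {"ax": 0,"ay": 0,"az": 0,"tx": -0.004,"ty": 0,"tz": 0.009,"claw": 0},
  {"ax": 0,"ay": 0,"az": 0,"tx": 0,"ty": 0.02,"tz": 0,"claw": 0},
  {"ax": 0,"ay": 0,"az": 0,"tx": 0,"ty": 0.007,"tz": 0,"claw": 0},
  {"ax": 0,"ay": 0,"az": 0,"tx": 0,"ty": 0,"tz": 0,"claw": 0},
  {"ax": 0,"ay": 0,"az": 0,"tx": 0,"ty": 0,"tz": 0,"claw": 0},
])

```text
t: 57.45
tool_pos: [0.4945, -0.2257, 0.0107]
ee_rot: [-0.171, -2.14, 2.138]
ft_force: [0.8, 0.5, -0.1]
finger_gap: 1.002
```

```bash
python3 pick.py s2 s1 .495 -.2268 .392 -.2102 .004
```

```text
theta -0.16 yaw 2.983 ay needed 0.001 ax 0.001 y [ 0.001  0.001 -1.   ]
d after yaw [-0.0006  0.0067  0.001 ]
```

Request:
arm_command([
  {"ax": 0,"ay": 0,"az": 0,"tx": 0,"ty": 0.0065,"tz": 0.001,"claw": 100},
  {"ax": 0,"ay": 0,"az": 0,"tx": 0,"ty": 0,"tz": 0,"claw": 255},
  {"ax": 0,"ay": 0,"az": 0,"tx": 0,"ty": 0,"tz": 0,"claw": 255},
  {"ax": 0,"ay": 0,"az": 0,"tx": 0,"ty": 0,"tz": 0,"claw": 255},
  {"ax": 0,"ay": 0,"az": 0,"tx": 0,"ty": 0,"tz": 0,"claw": 255},
])

```text
t: 57.95
tool_pos: [0.4942, -0.2265, 0.0039]
ee_rot: [-0.171, -2.14, 2.137]
ft_force: [-0.2, 0.8, 0.2]
finger_gap: 0.614
```

Request:
arm_command([
  {"ax": 0,"ay": 0,"az": 0,"tx": 0,"ty": 0,"tz": 0,"claw": 255},
  {"ax": 0,"ay": 0,"az": 0,"tx": 0,"ty": 0,"tz": 0,"claw": 255},
  {"ax": 0,"ay": 0,"az": 0,"tx": 0,"ty": 0,"tz": 0,"claw": 255},
  {"ax": 0,"ay": 0,"az": 0,"tx": 0,"ty": 0,"tz": 0,"claw": 255},
  {"ax": 0,"ay": 0,"az": 0,"tx": 0,"ty": 0,"tz": 0,"claw": 255},
])

```text
t: 58.45
tool_pos: [0.4941, -0.2265, 0.0038]
ee_rot: [-0.171, -2.14, 2.137]
ft_force: [-0.3, 0.6, 1.2]
finger_gap: 0.254
```

Request:
arm_command([
  {"ax": 0,"ay": 0,"az": 0,"tx": 0,"ty": 0,"tz": 0,"claw": 255},
  {"ax": 0,"ay": 0,"az": 0,"tx": 0,"ty": 0,"tz": 0,"claw": 255},
  {"ax": 0,"ay": 0,"az": 0,"tx": 0,"ty": -0.01,"tz": 0,"claw": 255},
  {"ax": 0,"ay": 0,"az": 0,"tx": 0,"ty": -0.03,"tz": 0,"claw": 255},
  {"ax": 0,"ay": 0,"az": 0,"tx": 0,"ty": -0.045,"tz": 0,"claw": 255},
])

```text
t: 58.95
tool_pos: [0.4922, -0.2254, 0.088]
ee_rot: [-0.165, -2.141, 2.132]
ft_force: [-0.2, 0.5, -0.9]
finger_gap: 0.254
```

```bash
python3 st.py
```

```text
t 58.95 tcp [ 0.4922 -0.2254  0.088 ] x [-0.987  0.159  0.006] y [-0.005  0.005 -1.   ] z [-0.159 -0.987 -0.004] F [-0.2  0.5 -0.9] gap 0.254 q [-0.56  0.32  1.75  0.    1.07  1.17]
```

Request:
arm_command([
  {"ax": 0,"ay": 0,"az": 0,"tx": -0.006,"ty": -0.042,"tz": -0.014,"claw": 255},
  {"ax": 0,"ay": 0,"az": 0,"tx": -0.006,"ty": -0.042,"tz": -0.014,"claw": 255},
  {"ax": 0,"ay": 0,"az": 0,"tx": -0.006,"ty": -0.042,"tz": -0.014,"claw": 255},
  {"ax": 0,"ay": 0,"az": 0,"tx": -0.006,"ty": -0.042,"tz": -0.014,"claw": 255},
  {"ax": 0,"ay": 0,"az": 0,"tx": -0.006,"ty": -0.036,"tz": -0.014,"claw": 255},
])

```text
t: 59.45
tool_pos: [0.5349, -0.1619, 0.2962]
ee_rot: [-0.174, -2.14, 2.139]
ft_force: [0.4, -0.3, -0.7]
finger_gap: 0.254
```

Request:
arm_command([
  {"ax": 0,"ay": -0.127,"az": 0,"tx": 0,"ty": 0,"tz": 0,"claw": 255},
  {"ax": 0,"ay": -0.127,"az": 0,"tx": 0,"ty": 0,"tz": 0,"claw": 255},
  {"ax": 0,"ay": -0.127,"az": 0,"tx": 0,"ty": 0,"tz": 0,"claw": 255},
  {"ax": 0,"ay": -0.127,"az": 0,"tx": 0,"ty": 0,"tz": 0,"claw": 255},
  {"ax": 0,"ay": -0.127,"az": 0,"tx": 0,"ty": 0,"tz": 0,"claw": 255},
])

```text
t: 59.95
tool_pos: [0.5344, -0.1622, 0.2935]
ee_rot: [-0.478, 1.954, -1.951]
ft_force: [-0.9, -0.1, -0.5]
finger_gap: 0.251
```

Request:
arm_command([
  {"ax": 0,"ay": -0.127,"az": 0,"tx": 0,"ty": 0,"tz": 0,"claw": 255},
  {"ax": 0,"ay": 0,"az": 0.143,"tx": 0,"ty": 0,"tz": 0,"claw": 255},
  {"ax": 0,"ay": 0,"az": 0.143,"tx": 0,"ty": 0,"tz": 0,"claw": 255},
  {"ax": 0,"ay": 0,"az": 0.143,"tx": 0,"ty": 0,"tz": 0,"claw": 255},
  {"ax": 0,"ay": 0,"az": 0.143,"tx": 0,"ty": 0,"tz": 0,"claw": 255},
])

```text
t: 60.45
tool_pos: [0.5348, -0.1624, 0.2948]
ee_rot: [-0.022, 1.79, -1.492]
ft_force: [-0.9, 0.5, -1.4]
finger_gap: 0.255
```

Request:
arm_command([
  {"ax": 0,"ay": 0,"az": 0.143,"tx": 0,"ty": 0,"tz": 0,"claw": 255},
  {"ax": 0,"ay": 0,"az": 0.143,"tx": 0,"ty": 0,"tz": 0,"claw": 255},
  {"ax": 0,"ay": 0,"az": 0.143,"tx": 0,"ty": 0,"tz": 0,"claw": 255},
  {"ax": 0,"ay": 0,"az": 0.143,"tx": 0,"ty": 0,"tz": 0,"claw": 255},
  {"ax": 0,"ay": 0,"az": 0.143,"tx": 0,"ty": 0,"tz": 0,"claw": 255},
])

```text
t: 60.95
tool_pos: [0.5343, -0.1635, 0.2941]
ee_rot: [0.56, 1.555, -0.97]
ft_force: [-0.4, 0.6, -1.8]
finger_gap: 0.247
```

Request:
arm_command([
  {"ax": 0,"ay": 0,"az": 0.143,"tx": 0,"ty": 0,"tz": 0,"claw": 255},
  {"ax": 0,"ay": 0,"az": 0.141,"tx": 0,"ty": 0,"tz": 0,"claw": 255},
  {"ax": 0,"ay": 0,"az": 0,"tx": 0,"ty": 0,"tz": 0,"claw": 255},
  {"ax": 0,"ay": 0,"az": 0,"tx": 0,"ty": 0,"tz": 0,"claw": 255},
  {"ax": 0,"ay": 0,"az": 0,"tx": 0,"ty": 0,"tz": 0,"claw": 255},
])

```text
t: 61.45
tool_pos: [0.5348, -0.162, 0.2945]
ee_rot: [0.751, 1.433, -0.756]
ft_force: [-0.1, -0.8, -0.5]
finger_gap: 0.254
```

```bash
python3 st.py;  python3 goto.py .6254 -.1112 .235 .008
```

```text
t 61.45 tcp [ 0.5348 -0.162   0.2945] x [ 0.001 -0.004 -1.   ] y [ 0.823  0.568 -0.001] z [ 0.568 -0.823  0.004] F [-0.1 -0.8 -0.5] gap 0.254 q [-1.22  0.48  2.18  1.34  1.69 -1.1 ]
tcp target [ 0.632  -0.1067  0.235 ] d tool [0.0593 0.1115 0.0094] tilt y.z -0.0014 x.z -1.0 z.z 0.0041
```

Request:
arm_command([
  {"ax": 0,"ay": 0,"az": 0,"tx": 0,"ty": 0.037,"tz": 0.003,"claw": 255},
  {"ax": 0,"ay": 0,"az": 0,"tx": 0,"ty": 0.037,"tz": 0.003,"claw": 255},
  {"ax": 0,"ay": 0,"az": 0,"tx": 0.02,"ty": 0.037,"tz": 0.003,"claw": 255},
  {"ax": 0,"ay": 0,"az": 0,"tx": 0.03,"ty": 0,"tz": 0,"claw": 255},
  {"ax": 0,"ay": 0,"az": 0,"tx": 0,"ty": 0,"tz": 0,"claw": 255},
])

```text
t: 61.95
tool_pos: [0.6316, -0.1046, 0.2434]
ee_rot: [0.75, 1.436, -0.753]
ft_force: [-0.7, 0.2, -0.0]
finger_gap: 0.252
```

```bash
python3 st.py scene:C2;  python3 goto.py .6254 -.1112 .235 .008;python3 - <<'E'
from h import *
p=cv2.imread('pics/C2.png');cv2.imwrite('pics/C2z.png',cv2.resize(p[200:350,270:420],None,fx=4,fy=4,interpolation=cv2.INTER_CUBIC))
E
```

```text
t 61.95 tcp [ 0.6316 -0.1046  0.2434] x [-0.    -0.002 -1.   ] y [ 0.822  0.57  -0.001] z [ 0.57  -0.822  0.001] F [-0.7  0.2 -0. ] gap 0.252 q [-0.97  0.59  2.18  1.57  1.57 -1.21]
tcp target [ 0.632  -0.1066  0.235 ] d tool [ 0.0102 -0.0001  0.0011] tilt y.z 0.0013 x.z -1.0 z.z 0.0022
```

Request:
arm_command([
  {"ax": 0,"ay": 0,"az": 0,"tx": 0.01,"ty": 0,"tz": 0.001,"claw": 255},
  {"ax": 0,"ay": 0,"az": 0,"tx": 0.015,"ty": 0,"tz": 0,"claw": 255},
  {"ax": 0,"ay": 0,"az": 0,"tx": 0.015,"ty": 0,"tz": 0,"claw": 255},
  {"ax": 0,"ay": 0,"az": 0,"tx": 0,"ty": 0,"tz": 0,"claw": 255},
  {"ax": 0,"ay": 0,"az": 0,"tx": 0,"ty": 0,"tz": 0,"claw": 255},
])

```text
t: 62.5
tool_pos: [0.6318, -0.1086, 0.2042]
ee_rot: [0.757, 1.434, -0.754]
ft_force: [-0.1, 0.2, -0.6]
finger_gap: 0.253
```

```bash
python3 st.py scene:D2;  python3 goto.py .6254 -.1112 .153 .008;python3 - <<'E'
from h import *
p=cv2.imread('pics/D2.png');cv2.imwrite('pics/D2z.png',cv2.resize(p[200:350,270:420],None,fx=4,fy=4,interpolation=cv2.INTER_CUBIC))
E
```

```text
t 62.5 tcp [ 0.6318 -0.1086  0.2042] x [ 0.002  0.001 -1.   ] y [0.824 0.566 0.002] z [ 0.566 -0.824  0.001] F [-0.1  0.2 -0.6] gap 0.253 q [-0.97  0.68  2.2   1.57  1.57 -1.31]
tcp target [ 0.632  -0.1067  0.153 ] d tool [ 0.0513  0.001  -0.0014] tilt y.z 0.002 x.z -1.0 z.z 0.0009
```

Request:
arm_command([
  {"ax": 0,"ay": 0,"az": 0,"tx": 0.005,"ty": 0.001,"tz": -0.001,"claw": 255},
  {"ax": 0,"ay": 0,"az": 0,"tx": 0.02,"ty": 0,"tz": 0,"claw": 255},
  {"ax": 0,"ay": 0,"az": 0,"tx": 0.018,"ty": 0,"tz": 0,"claw": 255},
  {"ax": 0,"ay": 0,"az": 0,"tx": 0.005,"ty": 0,"tz": 0,"claw": 255},
  {"ax": 0,"ay": 0,"az": 0,"tx": 0.002,"ty": 0,"tz": 0,"claw": 255},
])

```text
t: 63.05
tool_pos: [0.6322, -0.1063, 0.1529]
ee_rot: [0.757, 1.437, -0.753]
ft_force: [-1.2, 0.1, -0.2]
finger_gap: 0.255
```

Request:
arm_command([
  {"ax": 0,"ay": 0,"az": 0,"tx": 0.001,"ty": 0,"tz": 0,"claw": 255},
  {"ax": 0,"ay": 0,"az": 0,"tx": 0,"ty": 0,"tz": 0,"claw": 255},
  {"ax": 0,"ay": 0,"az": 0,"tx": 0.001,"ty": 0,"tz": 0,"claw": 255},
  {"ax": 0,"ay": 0,"az": 0,"tx": 0,"ty": 0,"tz": 0,"claw": 255},
  {"ax": 0,"ay": 0,"az": 0,"tx": 0,"ty": 0,"tz": 0,"claw": 255},
])

```text
t: 63.55
tool_pos: [0.6322, -0.1062, 0.1517]
ee_rot: [0.756, 1.435, -0.753]
ft_force: [-0.8, -0.5, 1.5]
finger_gap: 0.251
```

Request:
arm_command([
  {"ax": 0,"ay": 0,"az": 0,"tx": 0.001,"ty": 0,"tz": 0,"claw": 255},
  {"ax": 0,"ay": 0,"az": 0,"tx": 0,"ty": 0,"tz": 0,"claw": 255},
  {"ax": 0,"ay": 0,"az": 0,"tx": 0,"ty": 0,"tz": 0,"claw": 255},
  {"ax": 0,"ay": 0,"az": 0,"tx": 0,"ty": 0,"tz": 0,"claw": 255},
  {"ax": 0,"ay": 0,"az": 0,"tx": 0,"ty": 0,"tz": 0,"claw": 255},
])

```text
t: 64.05
tool_pos: [0.6322, -0.1063, 0.1517]
ee_rot: [0.758, 1.434, -0.751]
ft_force: [-0.4, -1.1, 5.7]
finger_gap: 0.255
```

Request:
arm_command([
  {"ax": 0,"ay": 0,"az": 0,"tx": 0,"ty": 0,"tz": 0,"claw": 150},
  {"ax": 0,"ay": 0,"az": 0,"tx": 0,"ty": 0,"tz": 0,"claw": 150},
  {"ax": 0,"ay": 0,"az": 0,"tx": 0,"ty": 0,"tz": 0,"claw": 150},
  {"ax": 0,"ay": 0,"az": 0,"tx": 0,"ty": -0.02,"tz": 0,"claw": 150},
  {"ax": 0,"ay": 0,"az": 0,"tx": 0,"ty": -0.03,"tz": 0,"claw": 150},
])

```text
t: 64.55
tool_pos: [0.5906, -0.1332, 0.1495]
ee_rot: [0.753, 1.437, -0.752]
ft_force: [0.1, -0.1, -0.2]
finger_gap: 0.409
```

Request:
arm_command([
  {"ax": 0,"ay": 0,"az": 0,"tx": 0,"ty": -0.04,"tz": 0,"claw": 150},
  {"ax": 0,"ay": 0,"az": 0,"tx": -0.03,"ty": -0.04,"tz": 0,"claw": 255},
  {"ax": 0,"ay": 0,"az": 0,"tx": -0.045,"ty": -0.01,"tz": 0,"claw": 255},
  {"ax": 0,"ay": 0,"az": 0,"tx": -0.045,"ty": 0,"tz": 0,"claw": 255},
  {"ax": 0,"ay": 0,"az": 0,"tx": -0.02,"ty": 0,"tz": 0,"claw": 255},
])

```text
t: 65.05
tool_pos: [0.5163, -0.1862, 0.2926]
ee_rot: [0.755, 1.432, -0.756]
ft_force: [0.9, -0.3, 0.0]
finger_gap: 0.11
```

```bash
python3 st.py scene:E2 top:E1; python3 - <<'E'
from h import *
p=cv2.imread('pics/E2.png');cv2.imwrite('pics/E2z.png',cv2.resize(p[190:400,160:440],None,fx=2.8,fy=2.8,interpolation=cv2.INTER_CUBIC))
for n,t in(('top','E1'),('scene','E2')):
    p=cv2.imread(f'pics/{t}.png');hsv=cv2.cvtColor(p,cv2.COLOR_BGR2HSV);m=cv2.inRange(hsv,(45,120,50),(75,255,255));k,l,st,ce=cv2.connectedComponentsWithStats(m)
    for i in range(1,k):
        if st[i,4]>20: print(n,st[i],ce[i],ray(n,*ce[i],.092),ray(n,*ce[i],.1))
E
```

```text
t 65.05 tcp [ 0.5163 -0.1862  0.2926] x [ 0.002 -0.002 -1.   ] y [0.824 0.566 0.001] z [ 0.566 -0.824  0.003] F [ 0.9 -0.3  0. ] gap 0.11 q [-1.28  0.49  2.15  1.3   1.72 -1.1 ]
scene [183 336  13  13 136] [189.22058824 342.25735294] [ 0.47528884 -0.34430922  0.092     ] [ 0.48021282 -0.34691381  0.1       ]
```

Request:
arm_command([
  {"ax": 0,"ay": 0,"az": -0.143,"tx": 0,"ty": 0,"tz": 0,"claw": 255},
  {"ax": 0,"ay": 0,"az": -0.143,"tx": 0,"ty": 0,"tz": 0,"claw": 255},
  {"ax": 0,"ay": 0,"az": -0.143,"tx": 0,"ty": 0,"tz": 0,"claw": 255},
  {"ax": 0,"ay": 0,"az": -0.143,"tx": 0,"ty": 0,"tz": 0,"claw": 255},
  {"ax": 0,"ay": 0,"az": -0.143,"tx": 0,"ty": 0,"tz": 0,"claw": 255},
])

```text
t: 65.65
tool_pos: [0.5162, -0.1867, 0.2888]
ee_rot: [0.216, 1.721, -1.296]
ft_force: [0.5, 0.0, -0.8]
finger_gap: 0.003
```

Request:
arm_command([
  {"ax": 0,"ay": 0,"az": -0.143,"tx": 0,"ty": 0,"tz": 0,"claw": 255},
  {"ax": 0,"ay": 0,"az": -0.143,"tx": 0,"ty": 0,"tz": 0,"claw": 255},
  {"ax": 0,"ay": 0,"az": -0.143,"tx": 0,"ty": 0,"tz": 0,"claw": 255},
  {"ax": 0,"ay": 0,"az": -0.143,"tx": 0,"ty": 0,"tz": 0,"claw": 255},
  {"ax": 0,"ay": 0,"az": -0.143,"tx": 0,"ty": 0,"tz": 0,"claw": 255},
])

```text
t: 66.15
tool_pos: [0.5169, -0.1862, 0.2894]
ee_rot: [-0.445, 1.867, -1.791]
ft_force: [0.1, 0.7, -1.2]
finger_gap: 0.004
```

Request:
arm_command([
  {"ax": 0,"ay": 0,"az": -0.141,"tx": 0,"ty": 0,"tz": 0,"claw": 255},
  {"ax": 0,"ay": 0.15,"az": 0,"tx": 0,"ty": 0,"tz": 0,"claw": 255},
  {"ax": 0,"ay": 0.15,"az": 0,"tx": 0,"ty": 0,"tz": 0,"claw": 255},
  {"ax": 0,"ay": 0.15,"az": 0,"tx": 0,"ty": 0,"tz": 0,"claw": 255},
  {"ax": 0,"ay": 0.15,"az": 0,"tx": 0,"ty": 0,"tz": 0,"claw": 255},
])

```text
t: 66.65
tool_pos: [0.5169, -0.1853, 0.2874]
ee_rot: [0.003, -2.222, 2.216]
ft_force: [-0.2, -0.2, 0.4]
finger_gap: 0.005
```

Request:
arm_command([
  {"ax": 0,"ay": 0,"az": 0,"tx": 0.028,"ty": 0,"tz": 0.04,"claw": 255},
  {"ax": 0,"ay": 0,"az": 0,"tx": 0.028,"ty": 0,"tz": 0.04,"claw": 255},
  {"ax": 0,"ay": 0,"az": 0,"tx": 0.028,"ty": 0,"tz": 0.04,"claw": 255},
  {"ax": 0,"ay": 0,"az": 0,"tx": 0,"ty": 0,"tz": 0.037,"claw": 255},
  {"ax": 0,"ay": 0,"az": 0,"tx": 0,"ty": 0,"tz": 0,"claw": 255},
])

```text
t: 67.15
tool_pos: [0.4323, -0.3473, 0.2868]
ee_rot: [0.002, -2.221, 2.218]
ft_force: [0.1, 0.4, -0.1]
finger_gap: 0.005
```

```bash
python3 st.py scene:F2 top:F1;  python3 - <<'E'
from h import *
for n,t in(('top','F1'),('scene','F2')):
    p=cv2.imread(f'pics/{t}.png');hsv=cv2.cvtColor(p,cv2.COLOR_BGR2HSV);m=cv2.inRange(hsv,(45,120,50),(75,255,255));k,l,st,ce=cv2.connectedComponentsWithStats(m)
    for i in range(1,k):
        if st[i,4]>20: print(n,st[i],ce[i],ray(n,*ce[i],.092),ray(n,*ce[i],.1))
E
```

```text
t 67.15 tcp [ 0.4323 -0.3473  0.2868] x [-1.     0.001  0.003] y [-0.003  0.001 -1.   ] z [-0.001 -1.    -0.001] F [ 0.1  0.4 -0.1] gap 0.005 q [-0.8   0.21  1.39 -0.    1.54  0.77]
scene [183 336  13  13 135] [189.26666667 342.26666667] [ 0.47536583 -0.34427183  0.092     ] [ 0.480289   -0.34687682  0.1       ]
```

Request:
arm_command([
  {"ax": 0,"ay": 0,"az": 0,"tx": 0,"ty": 0.045,"tz": -0.003,"claw": 255},
  {"ax": 0,"ay": 0,"az": 0,"tx": 0,"ty": 0.045,"tz": 0,"claw": 255},
  {"ax": 0,"ay": 0,"az": 0,"tx": 0,"ty": 0.045,"tz": 0,"claw": 255},
  {"ax": 0,"ay": 0,"az": 0,"tx": 0,"ty": 0.045,"tz": 0,"claw": 255},
  {"ax": 0,"ay": 0,"az": 0,"tx": 0,"ty": 0.02,"tz": 0,"claw": 255},
])

```text
t: 67.75
tool_pos: [0.4313, -0.3354, 0.0849]
ee_rot: [0.013, -2.23, 2.212]
ft_force: [-0.2, 0.0, 0.3]
finger_gap: 0.003
```

Request:
arm_command([
  {"ax": 0,"ay": 0,"az": 0,"tx": -0.01,"ty": 0,"tz": 0,"claw": 255},
  {"ax": 0,"ay": 0,"az": 0,"tx": -0.01,"ty": 0,"tz": 0,"claw": 255},
  {"ax": 0,"ay": 0,"az": 0,"tx": -0.01,"ty": 0,"tz": 0,"claw": 255},
  {"ax": 0,"ay": 0,"az": 0,"tx": -0.01,"ty": 0,"tz": 0,"claw": 255},
  {"ax": 0,"ay": 0,"az": 0,"tx": 0,"ty": 0,"tz": 0,"claw": 255},
])

```text
t: 68.25
tool_pos: [0.476, -0.3402, 0.0909]
ee_rot: [-0.001, 2.217, -2.219]
ft_force: [1.2, 0.4, -0.1]
finger_gap: 0.007
```

```bash
python3 st.py scene:G2 ;  python3 - <<'E'
from h import *
p=cv2.imread('pics/G2.png');cv2.imwrite('pics/G2z.png',cv2.resize(p[250:420,120:290],None,fx=3.5,fy=3.5,interpolation=cv2.INTER_CUBIC))
E
```

```text
t 68.25 tcp [ 0.476  -0.3402  0.0909] x [-1.    -0.004 -0.003] y [ 0.003 -0.001 -1.   ] z [ 0.004 -1.     0.001] F [ 1.2  0.4 -0.1] gap 0.007 q [-0.74  0.37  1.66  0.    1.11  0.83]
```

Request:
arm_command([
  {"ax": 0,"ay": 0,"az": 0,"tx": -0.01,"ty": 0.003,"tz": 0.001,"claw": 255},
  {"ax": 0,"ay": 0,"az": 0,"tx": -0.01,"ty": 0.003,"tz": 0.001,"claw": 255},
  {"ax": 0,"ay": 0,"az": 0,"tx": -0.01,"ty": 0.003,"tz": 0,"claw": 255},
  {"ax": 0,"ay": 0,"az": 0,"tx": -0.01,"ty": 0.002,"tz": 0,"claw": 255},
  {"ax": 0,"ay": 0,"az": 0,"tx": 0,"ty": 0,"tz": 0,"claw": 255},
])

```text
t: 68.8
tool_pos: [0.5148, -0.3415, 0.0779]
ee_rot: [-0.003, 2.221, -2.218]
ft_force: [-0.5, 0.1, 0.0]
finger_gap: 0.002
```

Request:
arm_command([
  {"ax": 0,"ay": 0,"az": 0,"tx": -0.005,"ty": 0.002,"tz": 0,"claw": 255},
  {"ax": 0,"ay": 0,"az": 0,"tx": -0.005,"ty": 0.002,"tz": 0,"claw": 255},
  {"ax": 0,"ay": 0,"az": 0,"tx": -0.005,"ty": 0,"tz": 0,"claw": 255},
  {"ax": 0,"ay": 0,"az": 0,"tx": 0,"ty": 0,"tz": 0,"claw": 255},
  {"ax": 0,"ay": 0,"az": 0,"tx": 0,"ty": 0,"tz": 0,"claw": 255},
])

```text
t: 69.3
tool_pos: [0.5232, -0.3415, 0.0744]
ee_rot: [0.016, -2.22, 2.216]
ft_force: [-9.7, -1.5, 5.8]
finger_gap: 0.003
```

```bash
python3 st.py scene:H2 ;  python3 - <<'E'
from h import *
p=cv2.imread('pics/H2.png');cv2.imwrite('pics/H2z.png',cv2.resize(p[250:420,120:290],None,fx=3.5,fy=3.5,interpolation=cv2.INTER_CUBIC))
E
```

```text
t 69.3 tcp [ 0.5232 -0.3415  0.0744] x [-1.    -0.004  0.01 ] y [-0.01   0.002 -1.   ] z [ 0.004 -1.    -0.002] F [-9.7 -1.5  5.8] gap 0.003 q [-0.69  0.45  1.58 -0.01  1.12  0.88]
```

Request:
arm_command([
  {"ax": 0,"ay": 0,"az": 0,"tx": -0.003,"ty": 0,"tz": 0,"claw": 255},
  {"ax": 0,"ay": 0,"az": 0,"tx": 0,"ty": 0,"tz": 0,"claw": 255},
  {"ax": 0,"ay": 0,"az": 0,"tx": -0.002,"ty": 0,"tz": 0,"claw": 255},
  {"ax": 0,"ay": 0,"az": 0,"tx": 0,"ty": 0,"tz": 0,"claw": 255},
  {"ax": 0,"ay": 0,"az": 0,"tx": 0,"ty": 0,"tz": 0,"claw": 255},
])

```text
t: 69.85
tool_pos: [0.5235, -0.3415, 0.0744]
ee_rot: [0.026, -2.217, 2.212]
ft_force: [-18.9, -3.0, 10.3]
finger_gap: 0.003
```

```bash
python3 st.py scene:I2;python3 - <<'E'
from h import *
for n,t in(('scene','H2'),('scene','I2')):
    p=cv2.imread(f'pics/{t}.png');hsv=cv2.cvtColor(p,cv2.COLOR_BGR2HSV);m=cv2.inRange(hsv,(45,120,50),(75,255,255));k,l,st,ce=cv2.connectedComponentsWithStats(m)
    for i in range(1,k):
        if st[i,4]>20: print(n,st[i],ce[i],ray(n,*ce[i],.092),ray(n,*ce[i],.1))
E
```

```text
t 69.85 tcp [ 0.5235 -0.3415  0.0744] x [-1.    -0.005  0.019] y [-0.019  0.002 -1.   ] z [ 0.005 -1.    -0.003] F [-18.9  -3.   10.3] gap 0.003 q [-0.68  0.45  1.57 -0.01  1.13  0.89]
scene [209 360  14  13 145] [215.17931034 365.93793103] [ 0.54455674 -0.34842645  0.092     ] [ 0.54874684 -0.35098742  0.1       ]
scene [209 360  14  14 149] [215.2147651  366.02684564] [ 0.54472607 -0.34850648  0.092     ] [ 0.54891438 -0.3510666   0.1       ]
```

Request:
arm_command([
  {"ax": 0,"ay": 0,"az": 0,"tx": 0.01,"ty": 0,"tz": 0,"claw": 255},
  {"ax": 0,"ay": 0,"az": 0,"tx": 0.02,"ty": 0,"tz": 0,"claw": 255},
  {"ax": 0,"ay": 0,"az": 0,"tx": 0.03,"ty": -0.01,"tz": 0,"claw": 255},
  {"ax": 0,"ay": 0,"az": 0,"tx": 0.03,"ty": -0.04,"tz": 0,"claw": 255},
  {"ax": 0,"ay": 0,"az": 0,"tx": 0.02,"ty": -0.045,"tz": 0,"claw": 255},
])

```text
t: 70.4
tool_pos: [0.421, -0.3406, 0.169]
ee_rot: [0.006, -2.227, 2.216]
ft_force: [1.0, -0.4, 0.5]
finger_gap: 0.007
```

Request:
arm_command([
  {"ax": 0,"ay": 0,"az": 0,"tx": 0.02,"ty": -0.045,"tz": 0,"claw": 255},
  {"ax": 0,"ay": 0,"az": 0,"tx": 0.02,"ty": -0.045,"tz": -0.04,"claw": 255},
  {"ax": 0,"ay": 0,"az": 0,"tx": 0,"ty": 0,"tz": -0.045,"claw": 255},
  {"ax": 0,"ay": 0,"az": 0,"tx": 0,"ty": 0,"tz": -0.045,"claw": 255},
  {"ax": 0,"ay": 0,"az": 0,"tx": 0,"ty": 0,"tz": -0.045,"claw": 255},
])

```text
t: 70.9
tool_pos: [0.3872, -0.1741, 0.2509]
ee_rot: [0.002, 2.22, -2.218]
ft_force: [1.3, -0.3, -0.5]
finger_gap: 0.007
```

```bash
python3 st.py scene:J2 top:J1;python3 - <<'E'
from h import *
for n,t in(('top','J1'),('scene','J2')):
    p=cv2.imread(f'pics/{t}.png');hsv=cv2.cvtColor(p,cv2.COLOR_BGR2HSV);m=cv2.inRange(hsv,(45,120,50),(75,255,255));k,l,st,ce=cv2.connectedComponentsWithStats(m)
    for i in range(1,k):
        if st[i,4]>20: print(n,st[i],ce[i],ray(n,*ce[i],.092))
p=cv2.imread('pics/J1.png');cv2.imwrite('pics/J1z.png',cv2.resize(p[160:260,230:490],None,fx=3,fy=3,interpolation=cv2.INTER_CUBIC))
# vertical check of cells and pin in cloud
C=np.concatenate([cloud('top',np.load('J1.npy')).reshape(-1,3),cloud('scene',np.load('J2.npy')).reshape(-1,3)])
for c in((.6335,.0985),(.6308,.0285),(.6281,-.0415),(.6254,-.1112),(.636,.1755)):
    m=(np.hypot(C[:,0]-c[0],C[:,1]-c[1])<.03)&(C[:,2]>.06)&(C[:,2]<.3);q=C[m];z=np.sort(q[:,2]);print(c,'ztop',np.percentile(z,98).round(4),q[q[:,2]>np.percentile(z,98)-.02].mean(0).round(3))
E
```

```text
t 70.9 tcp [ 0.3872 -0.1741  0.2509] x [-1.    -0.001 -0.003] y [ 0.003  0.001 -1.   ] z [ 0.001 -1.    -0.001] F [ 1.3 -0.3 -0.5] gap 0.007 q [-0.59  0.02  1.71  0.    1.41  0.98]
top [443 217   9   9  57] [446.94736842 220.80701754] [ 0.54640604 -0.3442093   0.092     ]
scene [209 360  14  14 149] [215.18120805 365.93959732] [ 0.54456153 -0.34842665  0.092     ]
(0.6335, 0.0985) ztop 0.1699 [0.634 0.094 0.164]
(0.6308, 0.0285) ztop 0.1707 [0.643 0.016 0.165]
(0.6281, -0.0415) ztop 0.1701 [ 0.63  -0.044  0.165]
(0.6254, -0.1112) ztop 0.1703 [ 0.627 -0.114  0.165]
(0.636, 0.1755) ztop 0.0814 [0.636 0.174 0.073]
```

Request:
arm_command([
  {"ax": 0,"ay": -0.13,"az": 0,"tx": 0,"ty": 0,"tz": 0,"claw": 50},
  {"ax": 0,"ay": -0.13,"az": 0,"tx": 0,"ty": 0,"tz": 0,"claw": 50},
  {"ax": 0,"ay": -0.13,"az": 0,"tx": 0,"ty": 0,"tz": 0,"claw": 50},
  {"ax": 0,"ay": -0.13,"az": 0,"tx": 0,"ty": 0,"tz": 0,"claw": 50},
  {"ax": 0,"ay": -0.13,"az": 0,"tx": 0,"ty": 0,"tz": 0,"claw": 50},
])

```text
t: 71.5
tool_pos: [0.3876, -0.1764, 0.2503]
ee_rot: [-0.627, 1.842, -1.842]
ft_force: [-0.2, -0.2, 0.3]
finger_gap: 0.394
```

Request:
arm_command([
  {"ax": 0,"ay": -0.125,"az": 0,"tx": 0,"ty": 0,"tz": 0,"claw": 50},
  {"ax": 0,"ay": 0,"az": 0,"tx": 0,"ty": -0.04,"tz": 0,"claw": 50},
  {"ax": 0,"ay": 0,"az": 0,"tx": 0,"ty": -0.02,"tz": 0,"claw": 50},
  {"ax": 0,"ay": 0,"az": 0,"tx": 0,"ty": 0,"tz": 0,"claw": 50},
  {"ax": 0,"ay": 0,"az": 0,"tx": 0,"ty": 0,"tz": 0,"claw": 50},
])

```text
t: 72.0
tool_pos: [0.3872, -0.1761, 0.3099]
ee_rot: [-0.722, 1.766, -1.764]
ft_force: [0.0, -0.4, -0.6]
finger_gap: 0.793
```

```bash
python3 st.py; python3 - <<'E'
from h import *
s=r.sense();R=cv2.Rodrigues(s['ee_rot'])[0];print((R.T@(np.array([.6325,.027,.29])-s['tool_pos'])).round(4))
# lean estimate: stopper top face centers from top image
p=cv2.imread('pics/J1.png');hsv=cv2.cvtColor(p,cv2.COLOR_BGR2HSV);m=cv2.inRange(hsv,(0,170,90),(6,255,255));k,l,st,ce=cv2.connectedComponentsWithStats(m)
C=cloud('top',np.load('J1.npy'))
for i in range(1,k):
    if st[i,4]>20: q=C[l==i]; q=q[q[:,2]>.155]; print(st[i],ray('top',*ce[i],.166).round(4),len(q),q.mean(0).round(4) if len(q) else '')
E
```

```text
t 72.0 tcp [ 0.3872 -0.1761  0.3099] x [-0.713 -0.701 -0.001] y [ 0.001  0.001 -1.   ] z [ 0.701 -0.713 -0.   ] F [ 0.  -0.4 -0.6] gap 0.793 q [-0.59 -0.    1.59  0.    1.56  0.2 ]
[-0.3173  0.0203  0.0273]
[241 147  34  12 252] [0.7225 0.1545 0.166 ] 1 [ 0.3263 -0.0023  1.4484]
[304 176  12  14  99] [0.6417 0.0212 0.166 ] 89 [0.6358 0.02   0.1955]
[273 181  12  13  84] [0.6314 0.1005 0.166 ] 82 [0.6279 0.0991 0.1825]
[327 181  12  13  93] [ 0.6266 -0.0377  0.166 ] 88 [ 0.6271 -0.0381  0.1664]
[355 182  12  13  94] [ 0.6242 -0.1077  0.166 ] 89 [ 0.6212 -0.1071  0.1812]
```

Request:
arm_command([
  {"ax": 0,"ay": 0,"az": 0,"tx": -0.045,"ty": 0,"tz": 0.004,"claw": 60},
  {"ax": 0,"ay": 0,"az": 0,"tx": -0.045,"ty": 0,"tz": 0.004,"claw": 60},
  {"ax": 0,"ay": 0,"az": 0,"tx": -0.045,"ty": 0,"tz": 0.004,"claw": 60},
  {"ax": 0,"ay": 0,"az": 0,"tx": -0.045,"ty": 0,"tz": 0.004,"claw": 60},
  {"ax": 0,"ay": 0,"az": 0,"tx": -0.045,"ty": 0,"tz": 0.004,"claw": 60},
])

```text
t: 72.5
tool_pos: [0.562, -0.0307, 0.3085]
ee_rot: [-0.725, 1.768, -1.763]
ft_force: [-0.1, -0.8, -0.5]
finger_gap: 0.768
```

Request:
arm_command([
  {"ax": 0,"ay": 0,"az": 0,"tx": -0.045,"ty": 0,"tz": 0.004,"claw": 60},
  {"ax": 0,"ay": 0,"az": 0,"tx": -0.045,"ty": 0,"tz": 0.003,"claw": 60},
  {"ax": 0,"ay": 0,"az": 0,"tx": 0,"ty": 0.03,"tz": 0,"claw": 60},
  {"ax": 0,"ay": 0,"az": 0,"tx": 0,"ty": 0.03,"tz": 0,"claw": 60},
  {"ax": 0,"ay": 0,"az": 0,"tx": 0,"ty": 0,"tz": 0,"claw": 60},
])

```text
t: 73.0
tool_pos: [0.6271, 0.0267, 0.2438]
ee_rot: [-0.735, 1.774, -1.761]
ft_force: [-0.2, -0.2, 0.3]
finger_gap: 0.76
```

```bash
python3 st.py scene:K2; python3 - <<'E'
from h import *
s=r.sense();R=cv2.Rodrigues(s['ee_rot'])[0];print((R.T@(np.array([.6325,.0275,.136])-s['tool_pos'])).round(4))
p=cv2.imread('pics/K2.png');cv2.imwrite('pics/K2z.png',cv2.resize(p[150:320,290:460],None,fx=3.5,fy=3.5,interpolation=cv2.INTER_CUBIC))
E
```

```text
t 73.0 tcp [0.6271 0.0267 0.2438] x [-0.712 -0.702  0.007] y [-0.012  0.002 -1.   ] z [ 0.702 -0.712 -0.01 ] F [-0.2 -0.2  0.3] gap 0.76 q [-0.07  0.35  1.31  0.    1.5   0.72]
[-0.004   0.1109  0.0027]
```

Request:
arm_command([
  {"ax": 0,"ay": 0,"az": 0,"tx": -0.004,"ty": 0.02,"tz": 0.0025,"claw": 60},
  {"ax": 0,"ay": 0,"az": 0,"tx": 0,"ty": 0.02,"tz": 0,"claw": 60},
  {"ax": 0,"ay": 0,"az": 0,"tx": 0,"ty": 0.015,"tz": 0,"claw": 60},
  {"ax": 0,"ay": 0,"az": 0,"tx": 0,"ty": 0,"tz": 0,"claw": 60},
  {"ax": 0,"ay": 0,"az": 0,"tx": 0,"ty": 0,"tz": 0,"claw": 60},
])

```text
t: 73.55
tool_pos: [0.6356, 0.027, 0.1969]
ee_rot: [-0.72, 1.765, -1.764]
ft_force: [-0.2, 0.6, -0.4]
finger_gap: 0.763
```

```bash
python3 st.py scene:L2; python3 - <<'E'
from h import *
s=r.sense();R=cv2.Rodrigues(s['ee_rot'])[0];print((R.T@(np.array([.632,.0285,.136])-s['tool_pos'])).round(4))
p=cv2.imread('pics/L2.png');cv2.imwrite('pics/L2z.png',cv2.resize(p[150:320,290:460],None,fx=3.5,fy=3.5,interpolation=cv2.INTER_CUBIC))
E
```

```text
t 73.55 tcp [0.6356 0.027  0.1969] x [-0.713 -0.701 -0.002] y [ 0.002  0.001 -1.   ] z [ 0.701 -0.713  0.001] F [-0.2  0.6 -0.4] gap 0.763 q [-0.07  0.37  1.38  0.    1.39  0.73]
[ 0.0019  0.0614 -0.0039]
```

Request:
arm_command([
  {"ax": 0,"ay": 0,"az": 0,"tx": 0.002,"ty": 0.02,"tz": -0.002,"claw": 60},
  {"ax": 0,"ay": 0,"az": 0,"tx": 0,"ty": 0.02,"tz": 0,"claw": 60},
  {"ax": 0,"ay": 0,"az": 0,"tx": 0,"ty": 0.017,"tz": 0,"claw": 60},
  {"ax": 0,"ay": 0,"az": 0,"tx": 0,"ty": 0,"tz": 0,"claw": 60},
  {"ax": 0,"ay": 0,"az": 0,"tx": 0,"ty": 0,"tz": 0,"claw": 60},
])

```text
t: 74.1
tool_pos: [0.633, 0.0274, 0.1399]
ee_rot: [-0.721, 1.764, -1.764]
ft_force: [0.5, -0.9, 0.9]
finger_gap: 0.761
```

```bash
python3 st.py scene:M2; python3 - <<'E'
from h import *
s=r.sense();R=cv2.Rodrigues(s['ee_rot'])[0];print((R.T@(np.array([.6308,.0285,.138])-s['tool_pos'])).round(4))
p=cv2.imread('pics/M2.png');cv2.imwrite('pics/M2z.png',cv2.resize(p[150:320,290:460],None,fx=3.5,fy=3.5,interpolation=cv2.INTER_CUBIC))
E
```

```text
t 74.1 tcp [0.633  0.0274 0.1399] x [-0.712 -0.702 -0.002] y [ 0.002  0.001 -1.   ] z [ 0.702 -0.712  0.001] F [ 0.5 -0.9  0.9] gap 0.761 q [-0.07  0.4   1.48  0.    1.26  0.73]
[ 0.001   0.0023 -0.0027]
```

Request:
arm_command([
  {"ax": 0,"ay": 0,"az": 0,"tx": 0.001,"ty": 0.001,"tz": -0.0025,"claw": 90},
  {"ax": 0,"ay": 0,"az": 0,"tx": 0,"ty": 0,"tz": 0,"claw": 120},
  {"ax": 0,"ay": 0,"az": 0,"tx": 0,"ty": 0,"tz": 0,"claw": 140},
  {"ax": 0,"ay": 0,"az": 0,"tx": 0,"ty": 0,"tz": 0,"claw": 155},
  {"ax": 0,"ay": 0,"az": 0,"tx": 0,"ty": 0,"tz": 0,"claw": 170},
])

```text
t: 74.65
tool_pos: [0.6298, 0.0286, 0.1377]
ee_rot: [-0.722, 1.766, -1.764]
ft_force: [-0.5, -0.5, 0.1]
finger_gap: 0.372
```

Request:
arm_command([
  {"ax": 0,"ay": 0,"az": 0,"tx": 0,"ty": 0,"tz": 0,"claw": 180},
  {"ax": 0,"ay": 0,"az": 0,"tx": 0,"ty": 0,"tz": 0,"claw": 186},
  {"ax": 0,"ay": 0,"az": 0,"tx": 0,"ty": 0,"tz": 0,"claw": 188},
  {"ax": 0,"ay": 0,"az": 0,"tx": 0,"ty": 0,"tz": 0,"claw": 188},
  {"ax": 0,"ay": 0,"az": 0,"tx": 0,"ty": 0,"tz": 0,"claw": 188},
])

```text
t: 75.15
tool_pos: [0.6296, 0.0287, 0.1375]
ee_rot: [-0.723, 1.766, -1.763]
ft_force: [-0.2, 1.5, -0.6]
finger_gap: 0.262
```

```bash
python3 st.py scene:N2 top:N1; python3 - <<'E'
from h import *
p=cv2.imread('pics/N2.png');cv2.imwrite('pics/N2z.png',cv2.resize(p[150:320,290:460],None,fx=3.5,fy=3.5,interpolation=cv2.INTER_CUBIC))
E
```

```text
t 75.15 tcp [0.6296 0.0287 0.1375] x [-0.712 -0.702 -0.001] y [-0.     0.002 -1.   ] z [ 0.702 -0.712 -0.001] F [-0.2  1.5 -0.6] gap 0.262 q [-0.07  0.4   1.49  0.    1.25  0.73]
```

Request:
arm_command([
  {"ax": 0,"ay": 0,"az": 0,"tx": 0,"ty": 0,"tz": 0,"claw": 180},
  {"ax": 0,"ay": 0,"az": 0,"tx": 0,"ty": 0,"tz": 0,"claw": 170},
  {"ax": 0,"ay": 0,"az": 0,"tx": 0,"ty": 0,"tz": 0,"claw": 150},
  {"ax": 0,"ay": 0,"az": 0,"tx": 0,"ty": 0,"tz": 0,"claw": 120},
  {"ax": 0,"ay": 0,"az": 0,"tx": 0,"ty": 0,"tz": 0,"claw": 120},
])

```text
t: 75.75
tool_pos: [0.6297, 0.0285, 0.1376]
ee_rot: [-0.722, 1.766, -1.764]
ft_force: [0.2, 0.1, 0.4]
finger_gap: 0.519
```

Request:
arm_command([
  {"ax": 0,"ay": 0,"az": 0,"tx": 0,"ty": -0.02,"tz": 0,"claw": 120},
  {"ax": 0,"ay": 0,"az": 0,"tx": 0,"ty": -0.03,"tz": 0,"claw": 120},
  {"ax": 0,"ay": 0,"az": 0,"tx": 0,"ty": -0.045,"tz": 0,"claw": 120},
  {"ax": 0,"ay": 0,"az": 0,"tx": 0,"ty": -0.04,"tz": 0,"claw": 120},
  {"ax": 0,"ay": 0,"az": 0,"tx": 0.04,"ty": -0.02,"tz": 0,"claw": 120},
])

```text
t: 76.25
tool_pos: [0.6049, 0.002, 0.2958]
ee_rot: [-0.717, 1.759, -1.761]
ft_force: [0.0, -0.5, 0.1]
finger_gap: 0.528
```

Request:
arm_command([
  {"ax": 0,"ay": 0,"az": 0,"tx": 0.045,"ty": 0,"tz": 0,"claw": 120},
  {"ax": 0,"ay": 0,"az": 0,"tx": 0.045,"ty": 0,"tz": 0,"claw": 120},
  {"ax": 0,"ay": 0,"az": 0,"tx": 0.045,"ty": 0,"tz": 0,"claw": 255},
  {"ax": 0,"ay": 0,"az": 0,"tx": 0.045,"ty": 0,"tz": 0,"claw": 255},
  {"ax": 0,"ay": 0,"az": 0,"tx": 0.045,"ty": 0,"tz": 0,"claw": 255},
])

```text
t: 76.75
tool_pos: [0.4394, -0.1586, 0.2925]
ee_rot: [-0.723, 1.765, -1.764]
ft_force: [-0.4, -0.4, -0.4]
finger_gap: 0.31
```

```bash
cat > chk.py <<'E'
from h import *
import sys
t=sys.argv[1];p=cv2.imread(f'pics/{t}.png');hsv=cv2.cvtColor(p,cv2.COLOR_BGR2HSV);m=cv2.inRange(hsv,(0,170,90),(6,255,255));k,l,st,ce=cv2.connectedComponentsWithStats(m)
for i in range(1,k):
    if st[i,4]>20: print(st[i],ray('top',*ce[i],.166).round(4))
from meas import rims
rims('top',t)
cv2.imwrite(f'pics/{t}z.png',cv2.resize(p[160:260,230:490],None,fx=3,fy=3,interpolation=cv2.INTER_CUBIC))
E
python3 st.py scene:O2 top:O1; python3 chk.py O1
```

```text
t 76.75 tcp [ 0.4394 -0.1586  0.2925] x [-0.712 -0.702 -0.001] y [ 0.001  0.001 -1.   ] z [ 0.702 -0.712 -0.   ] F [-0.4 -0.4 -0.4] gap 0.31 q [-0.5   0.07  1.55  0.    1.52  0.3 ]
[241 147  34  12 252] [0.7225 0.1545 0.166 ]
[273 181  12  13  84] [0.6314 0.1005 0.166 ]
[327 181  12  13  92] [ 0.6267 -0.0375  0.166 ]
[299 183  12  12  84] [0.6262 0.0347 0.166 ]
[355 182  12  13  93] [ 0.6243 -0.1077  0.166 ]
rim top [274 189  16  13 127] [0.6302 0.1015 0.077 ] zmax 1.4484
rim top [300 189  15  14 114] [0.6274 0.0317 0.077 ] zmax 0.148
rim top [250 191   8   7  48] [0.6344 0.1782 0.077 ] zmax 0.0804
rim top [325 190  16  14 139] [ 0.6233 -0.038   0.077 ] zmax 0.1451
rim top [351 190  15  14 135] [ 0.622  -0.1076  0.077 ] zmax 0.1469
rim top [374 192   8   9  57] [ 0.6224 -0.1609  0.077 ] zmax 0.0885
```

```bash
python3 st.py top:P1 scene:P2 && python3 chk.py P1
```

```text
t 76.85 tcp [ 0.4374 -0.1606  0.2928] x [-0.716 -0.698  0.002] y [-0.001 -0.001 -1.   ] z [ 0.698 -0.716 -0.   ] F [ 1.1 -0.6  0.3] gap 0.226 q [-0.5   0.07  1.55 -0.    1.52  0.3 ]
[241 147  34  12 252] [0.7225 0.1544 0.166 ]
[273 181  12  13  84] [0.6313 0.1004 0.166 ]
[327 181  12  13  94] [ 0.6265 -0.0376  0.166 ]
[299 183  12  12  86] [0.6259 0.0347 0.166 ]
[355 182  12  13  93] [ 0.6243 -0.1077  0.166 ]
rim top [274 189  16  14 131] [0.6288 0.1015 0.077 ] zmax 0.1583
rim top [300 189  15  14 120] [0.6274 0.0317 0.077 ] zmax 1.4484
rim top [250 191   8   7  46] [0.6344 0.1782 0.077 ] zmax 0.0807
rim top [325 190  16  13 137] [ 0.6247 -0.038   0.077 ] zmax 1.4484
rim top [351 190  15  14 132] [ 0.622  -0.1076  0.077 ] zmax 0.1481
rim top [373 192   9   9  56] [ 0.6224 -0.1595  0.077 ] zmax 1.4484
```

View pics/P2.png

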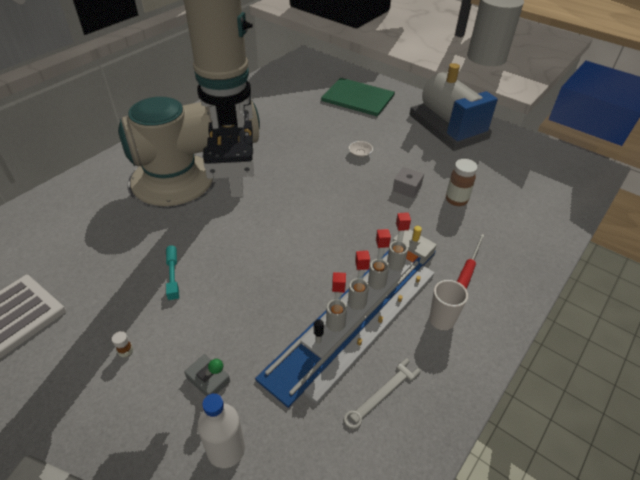

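View pics/P1.png

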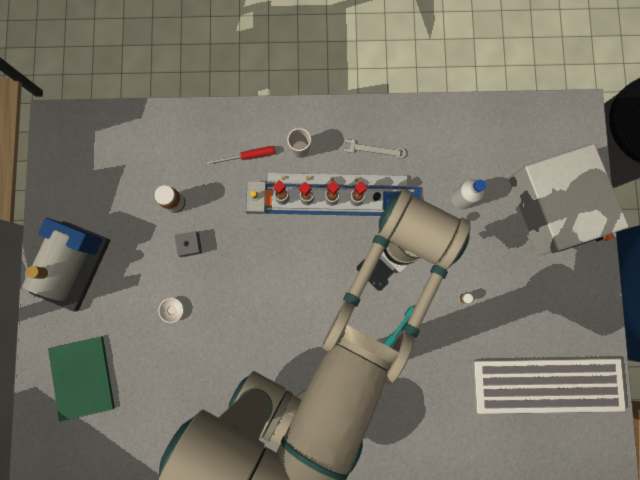

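The scene picture shows the four stoppers upright at (403,220), (383,238), (362,260) and (339,282). The pin head is at (417,233) in the bridge, and the green ball is at (216,366), leaning away. The top view matches this, and nothing has moved since the last look.

```bash
python3 -c "from cell import r; print(r.hand_in())"
```

```text
the job is handed in; nothing more can be done
None
```

The job is handed in at about t = 77 s, with every step done in the order asked; no verdict was reported.

- **Carriage and pin:** I pushed the carriage home until the force reached 14 N with no further motion. The pin then dropped through the bridge and tongue, and its flange was seen resting on the bridge.
- **Cells:** All four cells were present and stand bulb down in cups 4, 3, 2 and 1. I felt each one touch the cup floor before letting go.
- **Lever:** I threw the purge lever over, away from the robot, until it hit its hard stop at 19 N.

**Last checks:**
- All four stoppers are upright, the pin is seated and the lever is over. The bystanders and the turquoise look-alike look untouched, and the gripper is clear of everything.
- After the lever throw I found the cup 3 cell leaning about 6°, cause not established: either the knock or a touch by the arm. I straightened it with the gripper, which was after the lever step. Its stopper now sits about 3–5 mm off the cup centre, about what the bulb's 4 mm play in the cup allows. The other three are within about 3 mm.
- The two cameras disagreed by about 4 mm on positions, so I averaged them. The carriage and lever end positions come from contact force and pictures, not from a joint reading.

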